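# Blow off the washed mixing tools and stamp the cleaning record

### The job

Put all the washed steel mixing tools from the drying mat into the perforated blow-off tray, then squeeze the trigger of the clamped blow gun only to its pressure point and keep it there for about a second of gentle air, squeeze on through into the second stage and keep it fully in for about two seconds of full air, and let the trigger go. After the blow-off, move all the tools into the white clean tray, and stamp the box on the clipboard card: stand the stamp squarely inside the printed box, press its head right down to the stop for a moment, and set the stamp back upright on its rubber pad. Leave the other things on the bench where they are.

Things in the scene. Friction and masses are not known exactly. Their poses are not given: they have to be found in the camera images.
- tool_1 (a point): A mixing tool; 2 to 4 of the four are present (absent: None). Round steel foot 44 mm across, 9 mm high, with small vanes to 22 mm, smooth steel stem 12 mm across up to 60 mm, black 16 mm coupling on top; 72 mm high, about 130 g. Starts standing on the drying mat. The point is on its axis, 36 mm above the underside; z runs along the stem, foot to coupling. It may stand or lie in the trays.
- tool_2 (a point): A mixing tool; 2 to 4 of the four are present (absent: None). Round steel foot 44 mm across, 9 mm high, with small vanes to 22 mm, smooth steel stem 12 mm across up to 60 mm, black 16 mm coupling on top; 72 mm high, about 130 g. Starts standing on the drying mat. The point is on its axis, 36 mm above the underside; z runs along the stem, foot to coupling. It may stand or lie in the trays.
- tool_3 (a point): A mixing tool; 2 to 4 of the four are present (absent: None). Round steel foot 44 mm across, 9 mm high, with small vanes to 22 mm, smooth steel stem 12 mm across up to 60 mm, black 16 mm coupling on top; 72 mm high, about 130 g. Starts standing on the drying mat. The point is on its axis, 36 mm above the underside; z runs along the stem, foot to coupling. It may stand or lie in the trays.
- tool_4 (a point): A mixing tool; 2 to 4 of the four are present (absent: None). Round steel foot 44 mm across, 9 mm high, with small vanes to 22 mm, smooth steel stem 12 mm across up to 60 mm, black 16 mm coupling on top; 72 mm high, about 130 g. Starts standing on the drying mat. The point is on its axis, 36 mm above the underside; z runs along the stem, foot to coupling. It may stand or lie in the trays.
- drying_mat: Black ribbed mat, 170 x 190 x 4 mm, fixed, on the left or the right of the bench; origin at the centre of its underside, z up. Tools start in two rows on it, about 80 mm apart or more.
- gun_station: Fixed blow-off station, one piece: dark base plate, post with a two-stage blow gun clamped on its side, perforated steel tray. Origin on the bench; x points away from the robot, y towards the tray. The gun's barrel runs along y at x +50 mm, 125 mm above the bench, 32 mm thick, from y -182 to -64 mm. Its fan nozzle (x -15 to 57 mm) is 85 to 115 mm up and ends at y -14 mm.
- blow_tray (a point): Centre of the inner floor of the perforated blow-off tray, 6 mm above the bench; axes as the station's. Inner size 134 mm along x, 154 mm along y; walls 3 mm thick, rim 9 mm above the floor. Behind the gun, at station x 92, y -155 mm, stands an air regulator 111 mm high.
- trigger_pad (a point): Where to push the trigger: on its outer (+y) face, 50 mm from its vertical pivot by the barrel, 125 mm above the bench; moves with it. A flat steel blade, 20 mm high, 7 mm thick, 75 mm long, running beside the grip towards the robot; squeezed along the station's -y, towards the grip. Grip back to pad is 57 mm at rest, 49 mm at the pressure point, 41 mm fully squeezed.
- grip_back (a point): Point on the back (-y) face of the gun's black pistol grip, opposite the trigger pad; fixed; axes as the station's. The grip points towards the robot along -x at barrel height, 118 mm long, 30 mm thick along y, 28 mm high, clear above; a 12 mm steel air pipe drops from its end, 78 mm nearer the robot than this point.
- first_stage (a joint): First stage of the trigger, rad: 0 at rest, 0.16 at the pressure point (8 mm at the pad; 2.6 to 4.5 N at the pad). It springs back.
- second_stage (a joint): Second stage of the trigger, rad: stays 0 until the pressure point is overcome (8 N at the pad), 0.16 at its stop (8 mm more at the pad, 14 N). It springs back.
- clean_floor (a point): Centre of the inner floor of the white plastic clean tray, 3 mm above the bench; fixed, on the side of the bench opposite the drying mat. Outside 170 mm along x, 190 mm along y; walls 3 mm thick, rim 17 mm above the floor.
- record_box (a point): Centre of the printed box, 66 mm along x and 84 mm along y, on the white card of the fixed clipboard (130 x 170 mm, a steel clip 17 mm high at its -y end), 5 mm above the bench; x and y along the box's sides, z up.
- stamp_foot (a point): Centre of the underside of the loose self-inking stamp: grey foot 42 mm (x) by 60 mm (y), 10 mm high, a 28 x 46 mm column above it, and a black head that slides on the column. z up when it stands.
- stamp_grip (a point): Point inside the stamp's black head to hold it by, 74 mm above the foot's underside (18 mm below the head's flat top) when not pressed. The head is 36 mm (x) by 56 mm (y) by 44 mm high; axes as stamp_foot. The whole stamp is 92 mm high and weighs 140 g; lifted by its head it hangs together.
- stamp_head (a joint): How far the stamp's head is pressed down, m: 0 up, 0.016 at the stop. Spring, 4 N to start and 9 N at the stop; it springs back.
- pad_top (a point): Centre of the top of the stamp's rubber pad, a fixed black plate 66 x 84 mm, 4 mm high; x along its 66 mm side.
- ointment_jar: Bystander: small white lidded jar, 52 mm across, 55 mm high. Origin under its centre.
- sample_cup: Bystander: white cup with red lid, 56 mm across, 65 mm high. Origin under its centre.
- powder_tub: Bystander: white tub, 80 mm across, 110 mm high. Origin under its centre.
- pump_bottle: Bystander: white pump bottle, 68 mm across, 190 mm high. Origin under its centre.
- spatula: Bystander: steel spatula, 170 mm long, lying flat.
There are look-alikes about, which are no part of the job. Leave any purple or yellow look-alike of the part that bears tool_1 alone.

How it is judged:
By the outcome, as a careful person would: the job done as asked, in the order asked, and still so for the second after the job is handed in, with the robot touching nothing.
Of mixer_1, mixer_2, mixer_3, mixer_4 only 2 to 4 are there at a start; the rules pass over those that are not, and their reading is None.
At some moment in a run one of mixer_1, mixer_2, mixer_3, mixer_4 may be knocked a few centimetres aside while the robot is not near it.
Once in a run the grip may slacken for a moment while it holds something.
It also fails if it takes over 210 s, if anything falls off the work surface, if the arm or the gripper's body presses on something with over 40 N, if the wrist force passes 120 N, or if a joint passes its speed limit or range.

### The arm

A 7-joint arm with a two-finger parallel gripper is mounted at the origin on the work surface. World frame = base frame: x ahead of the robot, y to its left, z up, the work surface at z = 0. Lengths are in mm, angles in rad, forces in N, time in s.
With the tool pointing down it reaches from about 425 to 925 mm from the base axis. Payload 6.8 kg.
Tool frame: the origin (TCP) lies on the centre line of the jaws, within the pads' length; the fingertips stand robot.tip_reach ahead of it and the grasp point (between the pads) lies 5 mm behind it (robot.tip_reach is the distance from the TCP to the fingertips, in mm); z points along the fingers, y is the direction in which the jaws open and shut (so a half turn about z gives the same grasp; the last joint's range is limited). The gripper opens to 88 mm and grips with 3 to 60 N. Pads are 20 mm wide; open, the fingers measure 115 mm over their backs; the gripper's body (75 mm by 178 mm) begins 61 mm behind the grasp point.
Start: joints at [-1.444, 0.477, 0.022, 1.555, -0.011, 1.109, -0.083], TCP at [157.033, 656.497, 236.664] pointing down, gripper open.
Joint ranges: [-2.96, 2.96], [-0.34, 2.1], [-1.41, 1.46], [0.24, 2.44], [-1.37, 4.51], [0.17, 1.92], [-2.96, 2.96]. Speed limits (rad/s): [2.39, 2.39, 3.14, 3.14, 3.14, 3.14, 3.14].

### API

Orientations are given as a rotation vector (axis times angle).
In Python, from station import robot gives the robot as it stands.
- The arm moves only by the tool arm_command, never from a script. Its argument "motion" is a list of rows, each a list of 7 numbers: the closure, from -1 (fully open) to 1 (shut), then the shift along the tool's x, y, z in mm, then the turn, a rotation vector about the tool's x, y, z in degrees. A call has 1 to 5 rows; each row shifts and turns the pose as measured when the row begins, along the tool's axes as they then stand; what a row does not reach is not made up. A row lasts 1/12 s, in which the tool goes at most 41.7 mm and 7.16 degrees, less where a joint would pass 70% of its speed; a pose out of reach is approached as far as the arm can. A call is refused whole if a number of a shift passes 41.7 or a number of a turn 7.16, either way. A call with a gripper value outside its range is refused whole. The fingers move at their own pace and stop on an object; "grip_force" is the grip in N (left out, the last holds). Time passes only in rows, so rows that do not move let the fingers close. It gives the time, the measured TCP pose, the force and the opening at its end, in the units of the state.
- robot.observe(): the state, without advancing time (a new reading comes with each control period).
- robot.get_image(name): name is "side" or "top"; returns (picture, depth): 420x560x3 uint8, red, green, blue; 420x560 float32, mm along the optical axis (not along the pixel's ray), 0 where there is no reading.
- robot.calibration(name): a dict with "fx", "fy", "cx", "cy" (pixels), "xyz" and "orientation" of the camera in the world. Camera axes: x right, y down, z forward; pixel columns grow to the right and rows downward; lengths in mm; the calibration is good to about 2 mm. A picture is of the moment at which its call begins. calibration takes no time and is no camera call.
- robot.finish_job(): hands the job in, once; it reports no verdict.
The state is a dict: "t": time; "q": joint angles; "dq": joint speeds; "tau": joint torques, N m; "eef_pos": TCP position; "tcp_rot": TCP orientation; "ft_force": force on the tool from outside, world axes, zero at the start; "wrist_torque": the same for the moment, N m; "width": finger opening in mm.
Only numpy, scipy, OpenCV 4.12 (cv2) and the standard library are available. Lean on these libraries where they do the work, as an engineer would, in place of code of your own. Each camera call takes 0.05 s, during which the arm holds its last target.

## Working session

There is one attempt and no reset: what is moved stays moved. The work goes in short steps, Python scripts to look and compute and a tool call to move; the robot and the scene stay as the last step left them, time stands still between calls to the robot, and variables do not carry over. Pictures are saved under pics/ and viewed, and the job is handed in when it is done.

Besides the shell and the picture viewer there is one more tool, called after "Emit:" as name(argument=value, ...) on one line, values as JSON. arm_command: Moves the arm, as the interface text tells. Its arguments: {"type":"object","properties":{"motion":{"type":"array"},"grip_force":{"type":"number"}},"required":["motion"]}

```bash
mkdir -p pics; ls
cat > h.py <<'E'
from station import robot
import numpy as np, cv2
from scipy.spatial.transform import Rotation as R
def cam(n):
    c=robot.calibration(n); return c
def rot(c):
    o=np.array(c["orientation"],float)
    return R.from_rotvec(o).as_matrix() if o.size==3 else (o if o.shape==(3,3) else R.from_quat(o).as_matrix())
def ray(c,u,v):
    d=np.array([(u-c["cx"])/c["fx"],(v-c["cy"])/c["fy"],1.]); return np.array(c["xyz"],float),rot(c)@d
def onplane(c,u,v,z):
    o,d=ray(c,u,v); return o+d*(z-o[2])/d[2]
def cloud(c,dep):
    h,w=dep.shape; u,v=np.meshgrid(np.arange(w),np.arange(h))
    p=np.stack([(u-c["cx"])/c["fx"],(v-c["cy"])/c["fy"],np.ones_like(dep)],-1)*dep[...,None]
    return p@rot(c).T+np.array(c["xyz"],float)
def proj(c,p):
    q=rot(c).T@(np.array(p,float)-np.array(c["xyz"],float)); return c["fx"]*q[0]/q[2]+c["cx"],c["fy"]*q[1]/q[2]+c["cy"]
def st():
    s=robot.observe(); print(round(s["t"],2),np.round(s["eef_pos"],1),np.round(s["tcp_rot"],3),"F",np.round(s["ft_force"],1),"w",round(s["width"],1),"q",np.round(s["q"],2))
    return s
E
python3 - <<'E'
from h import *
for n in("side","top"):
    im,d=robot.get_image(n); cv2.imwrite(f"pics/{n}0.png",im[:,:,::-1]); np.savez(f"/tmp/{n}0.npz",im=im,d=d); print(n,cam(n))
st(); print(robot.tip_reach)
E
```

```text
pics
side {'fx': 456.56613646275736, 'fy': 456.56613646275736, 'cx': 288.9483954885164, 'cy': 208.05475725579936, 'xyz': array([  98.03596673, -879.81305126,  865.4680538 ]), 'orientation': array([-2.19657578,  0.55951205, -0.25732134])}
top {'fx': 439.14506460565656, 'fy': 439.14506460565656, 'cx': 282.10647790403306, 'cy': 207.01275977968453, 'xyz': array([ 301.9731514 ,  -36.55392309, 1238.85806299]), 'orientation': array([-1.98595825,  2.22209713, -0.24593531])}
0.1 [156.9 656.  235.8] [-3.68e-01 -3.12e+00  3.00e-03] F [-0.2 -0.8  0.1] w 87.9 q [-1.44  0.48  0.02  1.56 -0.01  1.11 -0.08]
14.0
```

```bash
python3 -c "
from h import *
print(robot.observe()['tcp_rot'])"
```

```text
[-3.67908752e-01 -3.11989331e+00  2.56746133e-03]
```

View pics/top0.png

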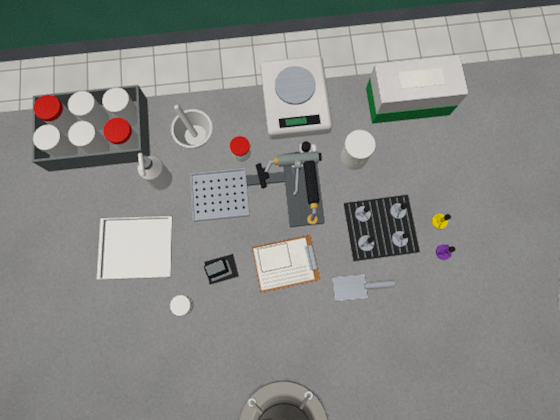

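View pics/side0.png

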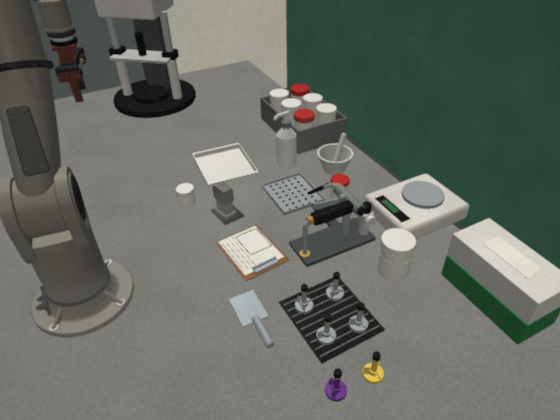

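The top view has +x up and +y left. Candidates for the tools in the top view:
- Four steel tools stand on the black mat, at about (363,214), (398,211), (367,243) and (400,239).
- The look-alikes are yellow at (440,221) and purple at (445,252). They stand off the mat, so I'll leave them alone.

The other things, also in the top view:
- blow tray (220,195)
- gun grip (311,185)
- white clean tray (136,248)
- stamp (217,269)
- clipboard (285,263)

Next I'll take close crops and measure.

Run:
```python
from h import *
T=np.load('/tmp/top0.npz');im=T['im'];d=T['d'];c=cam('top')
P=cloud(c,d); np.save('/tmp/P.npy',P)
S=np.load('/tmp/side0.npz');
a=cv2.resize(im[185:270,335:460],None,fx=6,fy=6,interpolation=cv2.INTER_CUBIC)
cv2.imwrite('pics/matcrop.png',a[:,:,::-1])
b=cv2.resize(im[140:300,90:330],None,fx=3.3,fy=3.3,interpolation=cv2.INTER_CUBIC)
cv2.imwrite('pics/mid.png',b[:,:,::-1])
s=cv2.resize(S['im'][150:300,200:400],None,fx=4,fy=4,interpolation=cv2.INTER_CUBIC)
cv2.imwrite('pics/sidemid.png',s[:,:,::-1])
for u,v in [(220,195),(136,248),(300,240),(311,185),(380,228),(217,269),(330,350)]: print((u,v),np.round(P[v,u]))
Z=P[...,2]
m=((Z>45)&(Z<90)).astype(np.uint8); m[:, :330]=0;m[:190]=0;
n,l,stt,ce=cv2.connectedComponentsWithStats(m)
for i in range(1,n):
    q=P[l==i]; 
    if len(q)>5: print(stt[i],np.round(ce[i]),np.round(q.mean(0),1),q[:,2].max())
```

```text
(220, 195) [637. 111.   5.]
(136, 248) [510. 361.   1.]
(300, 240) [ 480. -103.    7.]
(311, 185) [ 601. -142.  136.]
(380, 228) [ 489. -335.    1.]
(217, 269) [416. 124.  93.]
(330, 350) [ 175. -148.   -0.]
[399 204   9   7  40] [403. 207.] [ 529.9 -390.    70.6] 78.83208589022001
[364 207   6   7  35] [366. 210.] [ 532.1 -289.    72. ] 81.006403915487
[443 214   8   7  40] [447. 218.] [ 487.5 -503.9   67.6] 75.41318146040817
[401 233   9   7  41] [405. 236.] [ 450.3 -381.3   69.7] 79.56978089783593
[367 237   7   7  37] [370. 240.] [ 448.6 -285.8   71.2] 79.92711726099606
[447 247   9   6  43] [451. 250.] [ 400.3 -498.7   67. ] 75.93058806661656
```

View pics/matcrop.png

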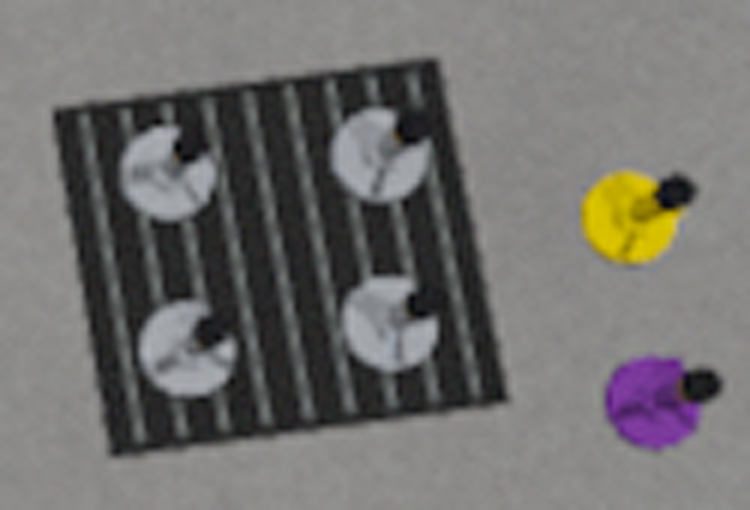

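View pics/mid.png

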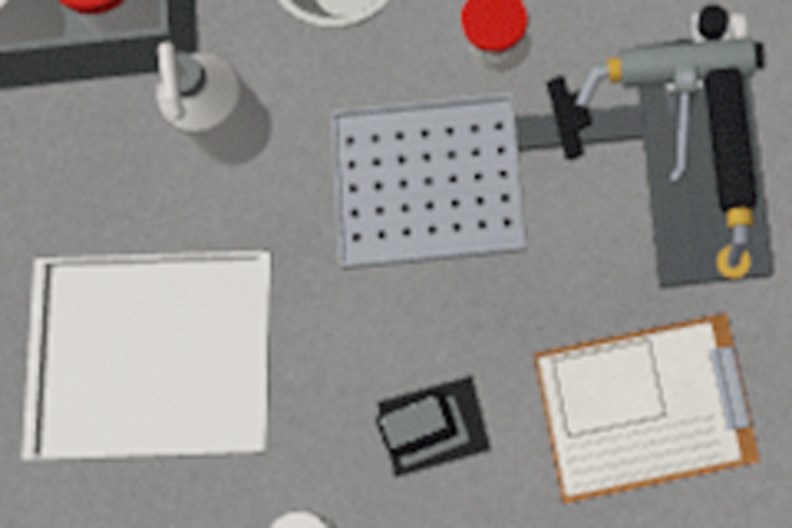

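View pics/sidemid.png

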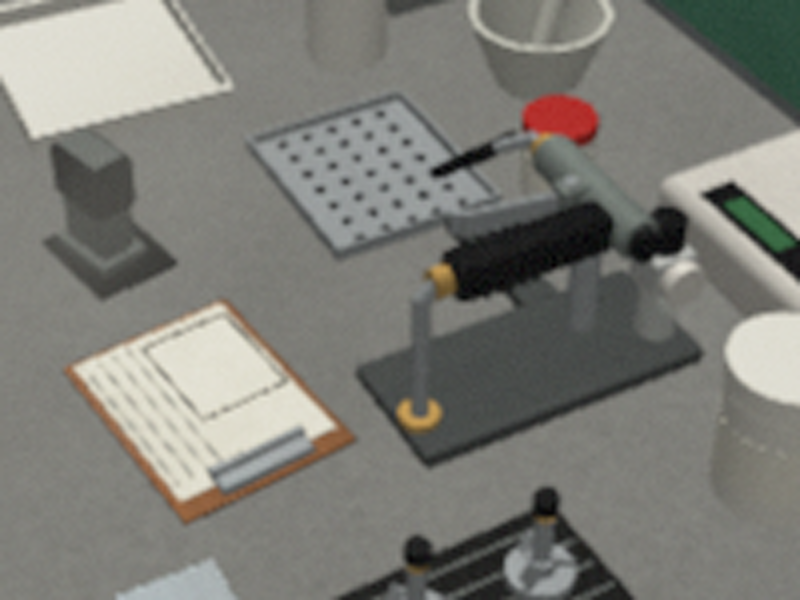

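Run:
```python
from h import *
c=cam('top'); P=np.load('/tmp/P.npy');im=np.load('/tmp/top0.npz')['im']
def f(pts,z,s=3.3,o=(90,140)):
    q=np.array([onplane(c,(u+.5)/s-.5+o[0],(v+.5)/s-.5+o[1],z) for u,v in pts])[:,:2]
    e=np.roll(q,-1,0)-q
    print(np.round(q).tolist(),'c',np.round(q.mean(0),1),'len',np.round(np.linalg.norm(e,axis=1)),'ang',np.round(np.degrees(np.arctan2(e[:,1],e[:,0])),1)); return q
f([(55,108),(435,60),(508,402),(112,455)],4,6,(335,185))
print('tray');f([(332,112),(512,95),(525,248),(343,268)],15)
print('clean');f([(35,258),(270,250),(265,450),(23,460)],20)
print('box');f([(555,358),(650,340),(664,413),(570,437)],5)
print('card');f([(536,353),(727,313),(758,460),(566,502)],4)
print('pad');f([(380,400),(472,377),(490,447),(397,475)],4)
print('head');f([(380,412),(435,395),(452,430),(395,450)],96)
print('gripline');f([(725,70),(738,208)],139)
print('barrel');f([(612,68),(755,55)],141)
# foot discs
hsv=cv2.cvtColor(im,cv2.COLOR_RGB2HSV)
m=((hsv[...,1]<40)&(hsv[...,2]>125)).astype(np.uint8)
M=np.zeros_like(m);M[190:262,343:420]=1
n,l,s_,ce=cv2.connectedComponentsWithStats(m*M)
for i in range(1,n):
    if s_[i][4]>60:
        pts=np.argwhere(l==i)[:,::-1].astype(np.float32); (u,v),r=cv2.minEnclosingCircle(pts)
        print('disc',round(u,1),round(v,1),round(r,1),s_[i],np.round(onplane(c,u,v,13),1))
cs=cam('side')
# cloud stamps
Z=P[...,2]
m=(Z>85)&(Z<110)
m[:, :195]=0;m[:,240:]=0;m[:250]=0;m[290:]=0
q=P[m];print('stamp top',len(q),np.round(q.mean(0),1)); 
xy=q[:,:2].astype(np.float32);print(cv2.minAreaRect(xy))
m=(Z>127)&(Z<150);m[:,:290]=0;m[:,325:]=0;m[:165]=0;m[215:]=0
q=P[m];print('grip',len(q),np.round(q.mean(0),1),q.min(0),q.max(0),cv2.minAreaRect(q[:,:2].astype(np.float32)))
```

```text
[[574.0, -242.0], [577.0, -428.0], [410.0, -433.0], [406.0, -245.0]] c [ 492. -337.] len [186. 167. 188. 168.] ang [ -89.1 -178.2   91.2    0.9]
tray
[[708.0, 191.0], [706.0, 32.0], [567.0, 33.0], [567.0, 191.0]] c [636.9 111.7] len [159. 139. 157. 141.] ang [-9.080e+01  1.793e+02  9.000e+01  1.000e-01]
clean
[[604.0, 452.0], [589.0, 251.0], [419.0, 265.0], [433.0, 466.0]] c [511.2 358.5] len [202. 170. 201. 172.] ang [-94.4 175.4  85.9  -4.5]
box
[[470.0, 18.0], [477.0, -65.0], [414.0, -70.0], [402.0, 12.0]] c [440.8 -26.3] len [83. 63. 82. 68.] ang [ -85.6 -175.7   97.8    5. ]
card
[[477.0, 33.0], [493.0, -133.0], [366.0, -144.0], [349.0, 21.0]] c [421.1 -55.8] len [168. 128. 165. 128.] ang [ -84.5 -175.4   95.7    5.8]
pad
[[452.0, 169.0], [462.0, 90.0], [402.0, 80.0], [387.0, 160.0]] c [425.7 124.5] len [80. 61. 81. 65.] ang [ -82.3 -170.7  100.3    8.5]
head
[[431.0, 155.0], [440.0, 110.0], [411.0, 99.0], [400.0, 145.0]] c [420.4 127.4] len [45. 31. 47. 32.] ang [ -79.1 -159.1  103.    17.1]
gripline
[[666.0, -146.0], [553.0, -142.0]] c [ 609.8 -143.8] len [113. 113.] ang [177.
[... 161 characters left out ...]
.    13. ]
disc 397.8 210.4 7.7 [391 203  15  15 140] [ 532.2 -390.8   13. ]
disc 362.5 213.3 7.7 [355 206  16  16 141] [ 535.1 -289.3   13. ]
disc 399.7 238.1 8.0 [392 231  16  16 160] [ 453.  -382.5   13. ]
disc 365.9 242.9 8.0 [358 235  16  16 146] [ 450.1 -285.9   13. ]
disc 389.0 257.0 30.3 [359 253  61   9 294] [ 403.8 -343.8   13. ]
stamp top 298 [418.6 127.3  95.7]
((419.47491455078125, 128.17779541015625), (36.38419723510742, 55.74775314331055), 16.473140716552734)
grip 598 [ 603.6 -138.   136.8] [ 537.55994078 -159.99287279  127.05444579] [663.54904746 -94.28928439 144.70712771] ((600.5704956054688, -127.29513549804688), (126.14736938476562, 65.61852264404297), 0.18089984357357025)
```

```bash
cat >> h.py <<'E'
def go(x,y,z,yaw=90.):
    """needed tool-frame shift and turn to TCP target; yaw = world angle of tool y (tool pointing down)"""
    s=st(); r=R.from_rotvec(s["tcp_rot"]); a=np.radians(yaw)
    Y=np.array([np.cos(a),np.sin(a),0]);Z=np.array([0,0,-1.]);X=np.cross(Y,Z)
    t=R.from_matrix(np.stack([X,Y,Z],1))
    e=(r.inv()*t).as_rotvec(degrees=True)
    sh=r.inv().apply(np.array([x,y,z])-s["eef_pos"])
    sh2=t.inv().apply(np.array([x,y,z])-s["eef_pos"])
    print("shift tool now",np.round(sh,1),"after turn",np.round(sh2,1),"turn",np.round(e,2))
E
python3 -c "
from h import *
go(450,300,236)"
```

```text
0.1 [156.9 656.  235.8] [-3.68e-01 -3.12e+00  3.00e-03] F [-0.2 -0.8  0.1] w 87.9 q [-1.44  0.48  0.02  1.56 -0.01  1.11 -0.08]
shift tool now [-3.679e+02 -2.780e+02  3.000e-01] after turn [-2.931e+02 -3.560e+02 -2.000e-01] turn [ -0.09  -0.   -13.45]
```

Emit:
arm_command(motion=[[-1,0,-30,0,0,0,-6.7],[-1,0,-30,0,0,0,-6.7],[-1,-28,-28,0,0,0,0],[-1,-28,-28,0,0,0,0],[-1,-28,-28,0,0,0,0]])

```text
t: 0.52
eef_pos: [222.4, 514.1, 231.6]
tcp_rot: [0.045, -3.135, 0.005]
ft_force: [0.4, 0.7, 1.0]
width: 87.6
```

```bash
python3 -c "
from h import *
go(450,300,200)"
```

```text
0.52 [222.4 514.1 231.6] [ 0.045 -3.135  0.005] F [0.4 0.7 1. ] w 87.6 q [-1.26  0.3  -0.01  1.84 -0.    1.01  0.33]
shift tool now [-221.6 -220.4   31.1] after turn [-227.6 -214.1   31.6] turn [-0.2  -0.33  1.64]
```

Emit:
arm_command(motion=[[-1,-32,-25,0,0,0,1.6],[-1,-32,-25,0,0,0,0],[-1,-32,-25,0,0,0,0],[-1,-32,-25,0,0,0,0],[-1,-32,-25,0,0,0,0]])

```text
t: 0.93
eef_pos: [385.2, 383.0, 230.2]
tcp_rot: [0.006, -3.134, 0.008]
ft_force: [0.8, 0.4, -0.5]
width: 88.1
```

Emit:
arm_command(motion=[[-1,-20,-35,0,0,0,0],[-1,-20,-35,0,0,0,0],[-1,-10,-40,0,0,0,0],[-1,0,-41,0,0,0,0],[-1,0,-41,0,0,0,0]])

```text
t: 1.35
eef_pos: [442.2, 187.7, 229.7]
tcp_rot: [0.0, -3.136, 0.009]
ft_force: [1.3, -0.6, -0.2]
width: 87.9
```

Emit:
arm_command(motion=[[-1,0,-41,0,0,0,0],[-1,0,-41,0,0,0,0],[-1,0,-41,0,0,0,0],[-1,0,-41,0,0,0,0],[-1,0,-41,0,0,0,0]])

```text
t: 1.77
eef_pos: [439.4, -20.2, 230.2]
tcp_rot: [-0.0, -3.135, 0.008]
ft_force: [0.0, 0.6, -0.5]
width: 87.7
```

```bash
python3 -c "
from h import *
go(450,-286,140)"
```

```text
1.77 [439.4 -20.2 230.2] [-0.    -3.135  0.008] F [ 0.   0.6 -0.5] w 87.7 q [-0.45  0.09  0.37  2.11 -0.03  0.95  1.51]
shift tool now [ -11.2 -265.3   91.6] after turn [ -10.6 -265.8   90.2] turn [-0.3  -0.35 -0.01]
```

Emit:
arm_command(motion=[[-1,-3,-38,13,0,0,0],[-1,-3,-38,13,0,0,0],[-1,-3,-38,13,0,0,0],[-1,-2,-38,13,0,0,0],[-1,0,-38,13,0,0,0]])

```text
t: 2.18
eef_pos: [449.9, -218.5, 167.3]
tcp_rot: [-0.002, 3.139, -0.006]
ft_force: [1.0, 1.1, 0.9]
width: 88.0
```

Emit:
arm_command(motion=[[-0.3,0,-38,13,0,0,0],[-0.3,0,-38,13,0,0,0],[-0.3,0,0,0,0,0,0],[-0.3,0,0,0,0,0,0]])

```text
t: 2.52
eef_pos: [445.2, -306.4, 137.4]
tcp_rot: [-0.017, -3.139, 0.012]
ft_force: [0.2, 0.5, -0.9]
width: 64.6
```

```bash
cat > look.py <<'E'
from h import *
import sys
def look(n,box,sc,name):
    im,d=robot.get_image(n); u0,v0,u1,v1=box
    cv2.imwrite('pics/'+name+'.png',cv2.resize(im[v0:v1,u0:u1],None,fx=sc,fy=sc,interpolation=cv2.INTER_CUBIC)[:,:,::-1]); return im,d
E
python3 -c "
from look import *
look('side',(220,200,440,400),3,'a1'); look('top',(180,140,460,300),2.8,'a2')
go(450,-286,58)"
```

```text
2.62 [ 445.5 -305.1  138.1] [-0.013 -3.139  0.012] F [ 0.2 -0.2  0. ] w 58.4 q [ 0.09  0.41  0.5   2.   -0.26  0.79  2.29]
shift tool now [-4.5 19.8 79.9] after turn [-4.5 19.1 80.1] turn [-0.43 -0.12 -0.48]
```

View pics/a1.png

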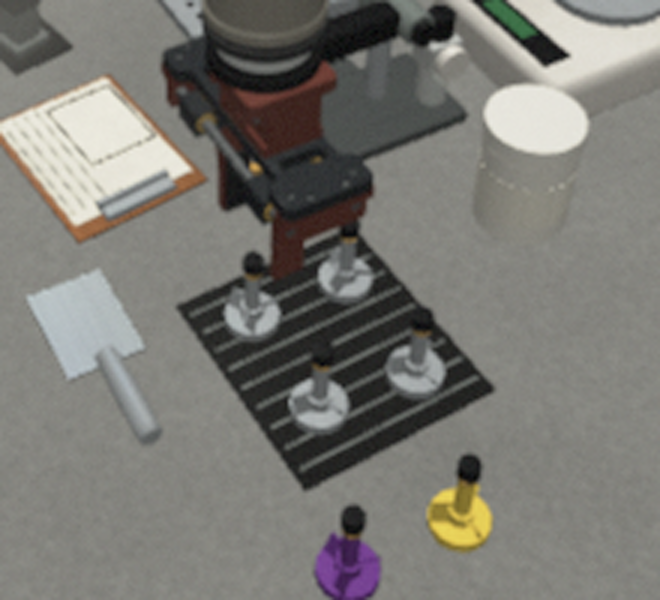

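View pics/a2.png

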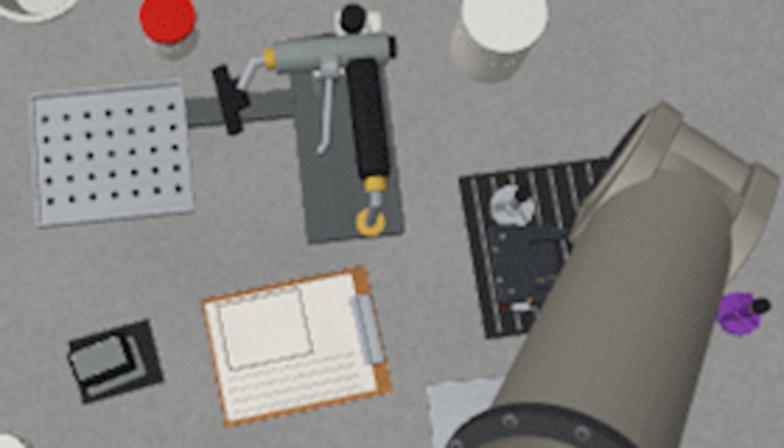

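Emit:
arm_command(motion=[[-0.3,-4.5,19,0,0,0,0],[-0.3,0,0,30,0,0,0],[-0.3,0,0,25,0,0,0],[-0.3,0,0,8,0,0,0],[-0.3,0,0,0,0,0,0]])

```text
t: 3.03
eef_pos: [455.4, -278.3, 76.5]
tcp_rot: [-0.005, 3.136, -0.009]
ft_force: [0.4, -0.4, 0.8]
width: 57.0
```

```bash
python3 -c "
from look import *
look('side',(260,230,400,370),5,'a3')
go(450,-286,56)"
```

```text
3.08 [ 455.7 -278.3   77.2] [-0.005  3.135 -0.009] F [0.6 0.8 0.1] w 56.8 q [ 0.09  0.49  0.43  2.05 -0.33  0.66  2.31]
shift tool now [ 5.9 -7.6 21.2] after turn [ 5.7 -7.7 21.2] turn [-0.31  0.35  0.18]
```

View pics/a3.png

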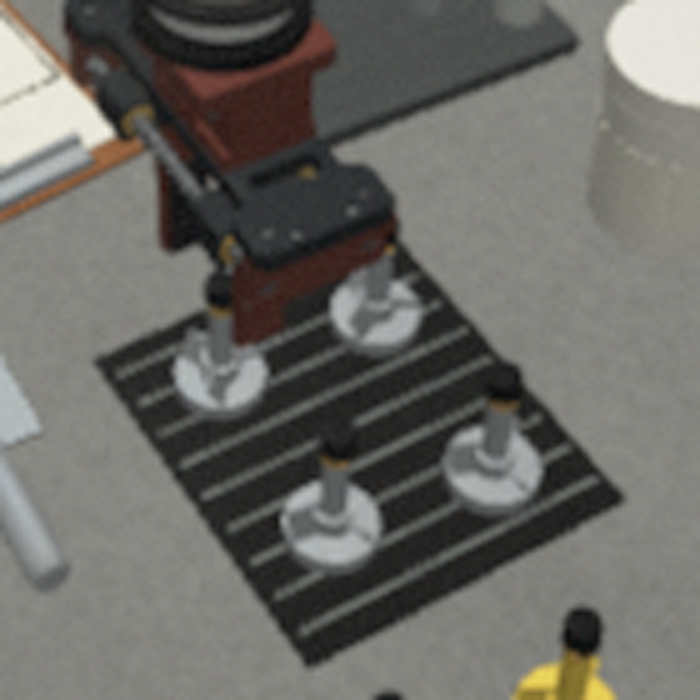

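```bash
python3 -c "
from h import *
c=cam('side'); t=cam('top')
for p in [(455,-310,63),(455,-278,63),(450,-286,70),(450,-286,13),(532,-289,13),(453,-382,13),(532,-391,13)]:
  u,v=proj(c,p); print(p,round((u-260)*5),round((v-230)*5),np.round(proj(t,p)))
S=np.load('/tmp/side0.npz'); Q=cloud(c,S['d'])
for u,v in [(303,303),(304,306),(326,334),(359,323),(335,291)]: print(u,v,np.round(Q[v,u]),np.round(onplane(c,u,v,13)))
print(robot.tip_reach)
"
```

```text
(455, -310, 63) 252 332 [378. 237.]
(455, -278, 63) 216 284 [366. 239.]
(450, -286, 70) 216 290 [370. 240.]
(450, -286, 13) 214 370 [366. 243.]
(532, -289, 13) 365 310 [363. 214.]
(453, -382, 13) 328 519 [400. 238.]
(532, -391, 13) 487 463 [398. 210.]
303 303 [ 448. -291.   23.] [ 452. -283.   13.]
304 306 [ 449. -293.   14.] [ 450. -292.   13.]
326 334 [ 450. -388.   22.] [ 454. -383.   13.]
359 323 [ 530. -398.   21.] [ 534. -393.   13.]
335 291 [ 533. -296.   23.] [ 538. -289.   13.]
14.0
```

Emit:
arm_command(motion=[[-0.3,4,-6,0,0,0,0],[-0.3,0,0,5,0,0,0],[-0.3,0,0,0,0,0,0]])

```text
t: 3.33
eef_pos: [453.4, -284.5, 75.0]
tcp_rot: [-0.008, 3.131, -0.01]
ft_force: [-0.4, -0.2, 0.2]
width: 57.0
```

```bash
python3 -c "
from h import *
go(451,-286,56)"
```

```text
3.33 [ 453.4 -284.5   75. ] [-0.008  3.131 -0.01 ] F [-0.4 -0.2  0.2] w 57.0 q [ 0.11  0.5   0.43  2.05 -0.33  0.65  2.33]
shift tool now [ 2.6 -1.4 19. ] after turn [ 2.4 -1.5 19. ] turn [-0.38  0.59  0.31]
```

Emit:
arm_command(motion=[[-0.3,2,-2,16,0,0,0],[-0.3,0,0,6,0,0,0],[-0.3,0,0,0,0,0,0]])

```text
t: 3.58
eef_pos: [453.2, -288.4, 55.1]
tcp_rot: [-0.006, 3.126, -0.014]
ft_force: [-0.5, -0.7, 0.1]
width: 56.9
```

```bash
python3 -c "
from h import *
go(451,-286,56)"
```

```text
3.58 [ 453.2 -288.4   55.1] [-0.006  3.126 -0.014] F [-0.5 -0.7  0.1] w 56.9 q [ 0.13  0.53  0.4   2.06 -0.36  0.6   2.36]
shift tool now [ 2.2  2.4 -1. ] after turn [ 2.2  2.4 -0.9] turn [-0.5   0.88  0.22]
```

Now I'll close with moderate force.

Emit:
arm_command(motion=[[1,2,2,0,0,0.8,0],[1,0,0,0,0,0,0],[1,0,0,0,0,0,0],[1,0,0,0,0,0,0],[1,0,0,0,0,0,0]], grip_force=35)

```text
t: 4.0
eef_pos: [452.0, -286.9, 57.0]
tcp_rot: [-0.005, 3.14, -0.015]
ft_force: [-0.4, -0.6, 0.3]
width: 27.1
```

Emit:
arm_command(motion=[[1,0,0,0,0,0,0],[1,0,0,-15,0,0,0],[1,0,0,-30,0,0,0]])

```text
t: 4.25
eef_pos: [449.0, -284.4, 98.8]
tcp_rot: [0.006, -3.135, 0.01]
ft_force: [0.8, 0.4, -0.7]
width: 14.7
```

```bash
python3 -c "
from look import *
look('side',(260,200,400,340),5,'a4')
go(604,150,190)"
```

```text
4.3 [ 451.8 -286.5  104.8] [-0.004  3.141 -0.014] F [ 1.3 -1.7  2.5] w 14.7 q [ 0.07  0.45  0.47  2.03 -0.29  0.72  2.3 ]
shift tool now [-153.5  435.2  -89. ] after turn [-152.2  436.5  -85.2] turn [-0.52  0.06  0.16]
```

View pics/a4.png

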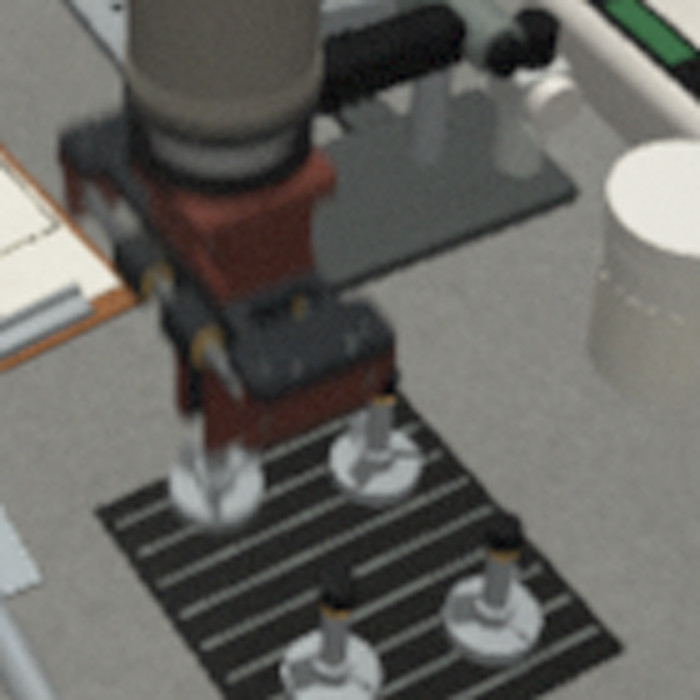

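Emit:
arm_command(motion=[[1,0,30,-25,0,0,0],[1,0,36,-20,0,0,0],[1,0,38,-15,0,0,0],[1,-8,38,-10,0,0,0],[1,-8,39,0,0,0,0]])

```text
t: 4.72
eef_pos: [466.7, -110.7, 177.4]
tcp_rot: [0.029, 3.136, -0.023]
ft_force: [1.3, -0.1, -1.1]
width: 14.7
```

Emit:
arm_command(motion=[[1,-8,40,0,0,0,0],[1,-8,40,0,0,0,0],[1,-12,38,0,0,0,0],[1,-18,35,0,0,0,0],[1,-20,30,0,0,0,0]])

```text
t: 5.13
eef_pos: [534.5, 81.3, 177.5]
tcp_rot: [0.028, 3.134, -0.016]
ft_force: [0.9, -1.1, -1.3]
width: 15.1
```

```bash
python3 -c "
from look import *
go(604,150,120)"
```

```text
5.13 [534.5  81.3 177.5] [ 0.028  3.134 -0.016] F [ 0.9 -1.1 -1.3] w 15.1 q [-0.61  0.34  0.41  1.96 -0.16  0.87  1.44]
shift tool now [-67.8  70.5  57.3] after turn [-69.5  68.7  57.5] turn [-0.59  0.45 -1.03]
```

Emit:
arm_command(motion=[[1,-25,25,0,0,0,-1],[1,-18,18,20,0,0,0],[1,-10,8,20,0,0,0],[1,0,0,10,0,0,0],[1,0,0,0,0,0,0]])

```text
t: 5.55
eef_pos: [593.1, 147.2, 125.5]
tcp_rot: [-0.024, 3.129, -0.007]
ft_force: [-0.4, -0.5, -1.8]
width: 14.8
```

```bash
python3 -c "
from look import *
go(604,150,59)"
```

```text
5.55 [593.1 147.2 125.5] [-0.024  3.129 -0.007] F [-0.4 -0.5 -1.8] w 14.8 q [-0.62  0.51  0.36  1.84 -0.23  0.82  1.44]
shift tool now [-10.1   2.9  66.6] after turn [-10.9   2.8  66.5] turn [-0.24  0.71  0.89]
```

Emit:
arm_command(motion=[[1,-9,3,0,0,0.7,0.9],[1,0,0,25,0,0,0],[1,0,0,22,0,0,0],[1,0,0,6,0,0,0],[1,0,0,0,0,0,0]])

```text
t: 5.97
eef_pos: [600.4, 145.0, 73.8]
tcp_rot: [-0.01, -3.14, 0.009]
ft_force: [-0.8, 1.1, -1.5]
width: 15.0
```

```bash
python3 -c "
from look import *
go(604,150,59)"
```

```text
5.97 [600.4 145.   73.8] [-0.01  -3.14   0.009] F [-0.8  1.1 -1.5] w 15.0 q [-0.59  0.6   0.33  1.84 -0.26  0.75  1.45]
shift tool now [-3.6  5.1 14.7] after turn [-3.6  5.  14.8] turn [-0.33 -0.07 -0.36]
```

Emit:
arm_command(motion=[[1,-3,5,10,0,0,-0.3],[1,0,0,4,0,0,0],[1,0,0,4,0,0,0],[1,0,0,3,0,0,0],[1,0,0,0,0,0,0]])

```text
t: 6.38
eef_pos: [610.1, 147.6, 66.5]
tcp_rot: [0.01, 3.13, -0.001]
ft_force: [0.1, -0.1, -1.7]
width: 15.4
```

Emit:
arm_command(motion=[[1,3,2,6,0,0,0],[1,0,0,4,0,0,0],[1,0,0,3,0,0,0],[1,0,0,2,0,0,0]])

```text
t: 6.72
eef_pos: [614.0, 149.2, 62.5]
tcp_rot: [0.014, 3.115, 0.007]
ft_force: [-1.6, -0.5, 3.9]
width: 15.6
```

```bash
python3 -c "
from look import *
go(604,150,59)
look('side',(230,100,370,240),5,'a5')
"
```

```text
6.72 [614.  149.2  62.5] [0.014 3.115 0.007] F [-1.6 -0.5  3.9] w 15.6 q [-0.58  0.62  0.32  1.83 -0.28  0.71  1.46]
shift tool now [10.1  0.7  3.3] after turn [10.   0.8  3.5] turn [ 0.26  1.52 -0.51]
```

View pics/a5.png

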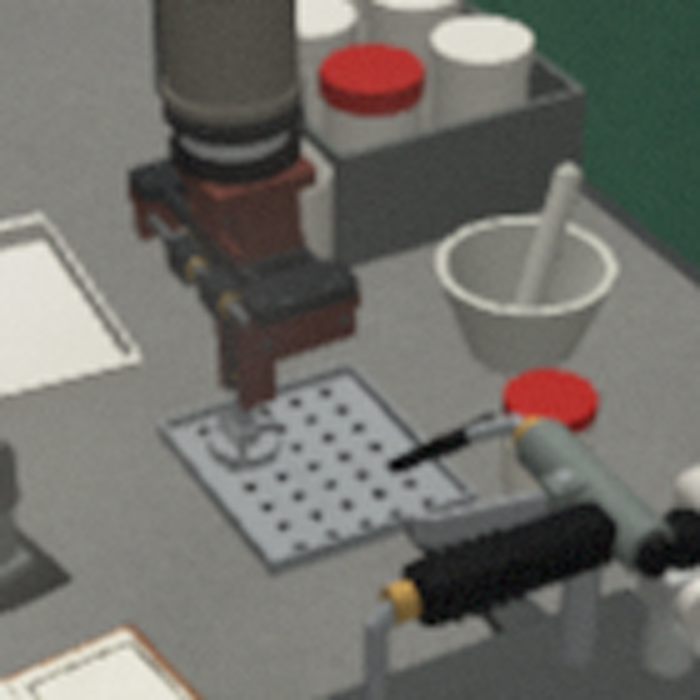

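Emit:
arm_command(motion=[[0.1,0,0,0,0,1.5,0],[0.1,0,0,0,0,0,0],[0.1,0,0,0,0,0,0],[0.1,0,0,0,0,0,0]])

```text
t: 7.1
eef_pos: [614.4, 150.2, 63.4]
tcp_rot: [0.013, 3.138, 0.009]
ft_force: [0.4, -0.6, -0.7]
width: 37.9
```

Emit:
arm_command(motion=[[0.1,0,0,-20,0,0,0],[0.1,0,0,-36,0,0,0],[0.1,0,0,-36,0,0,0],[-0.3,15,-15,-30,0,0,0],[-0.3,30,-25,0,0,0,0]])

```text
t: 7.52
eef_pos: [569.4, 115.1, 186.2]
tcp_rot: [0.001, 3.139, 0.008]
ft_force: [2.0, -1.5, 0.3]
width: 49.9
```

```bash
python3 -c "
from look import *
go(534,-289,160)
look('side',(230,100,370,240),5,'a6');
look('top',(180,140,460,300),2.8,'a7')
"
```

```text
7.52 [569.4 115.1 186.2] [1.000e-03 3.139e+00 8.000e-03] F [ 2.  -1.5  0.3] w 49.9 q [-0.61  0.39  0.39  1.86 -0.19  0.92  1.44]
shift tool now [  35.3 -404.2   24. ] after turn [  35.4 -404.1   26.2] turn [ 0.29  0.13 -0.02]
```

View pics/a6.png

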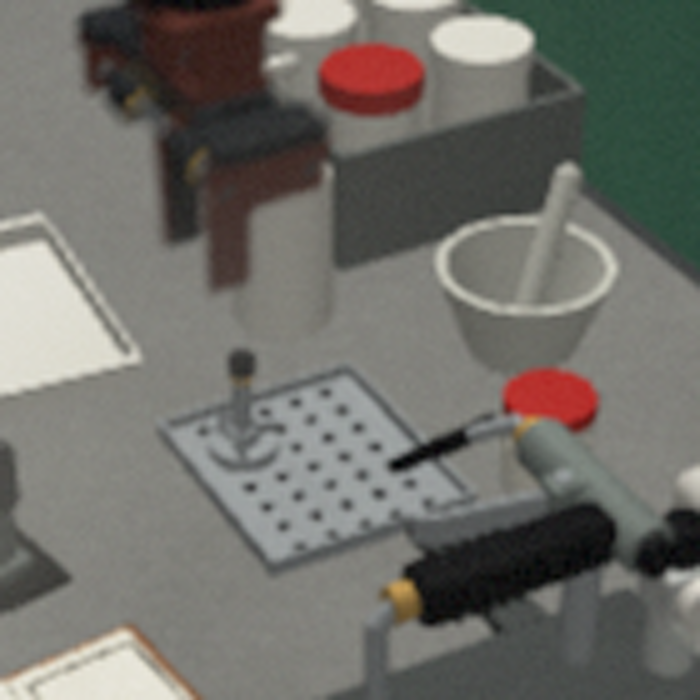

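View pics/a7.png

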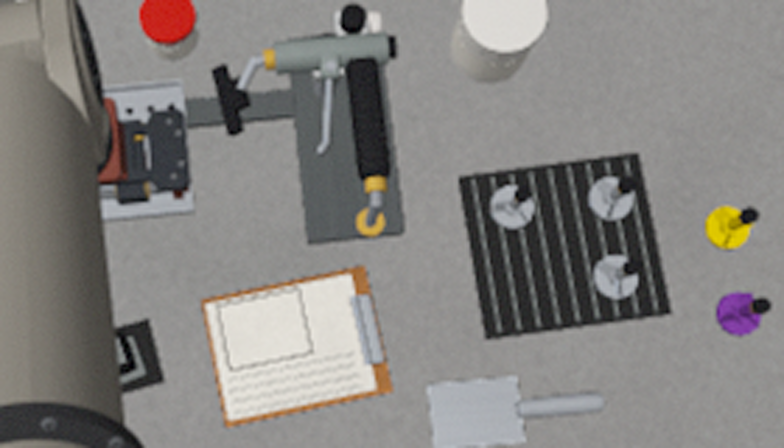

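Emit:
arm_command(motion=[[-0.3,4,-36,0,0,0,0],[-0.3,4,-40,0,0,0,0],[-0.3,4,-40,0,0,0,0],[-0.3,4,-40,0,0,0,0],[-0.3,4,-40,0,0,0,0]])

```text
t: 8.03
eef_pos: [539.8, -80.5, 179.4]
tcp_rot: [0.021, -3.133, -0.012]
ft_force: [0.5, 0.6, 0.4]
width: 57.1
```

Emit:
arm_command(motion=[[-0.3,3,-40,0,0,0,0],[-0.3,3,-38,0,0,0,0],[-0.3,3,-34,0,0,0,0],[-0.3,0,-25,10,0,0,0],[-0.3,0,-12,15,0,0,0]])

```text
t: 8.45
eef_pos: [530.6, -243.0, 153.7]
tcp_rot: [0.011, -3.138, -0.005]
ft_force: [-0.0, 0.9, -0.7]
width: 56.6
```

```bash
cat > tools.py <<'E'
from look import *
def discs(name='x'):
    im,d=robot.get_image('top'); c=cam('top')
    hsv=cv2.cvtColor(im,cv2.COLOR_RGB2HSV)
    M=np.zeros((420,560),np.uint8);cv2.fillPoly(M,[np.array([[347,206],[405,199],[414,250],[356,256]])],1)
    m=((hsv[...,1]<40)&(hsv[...,2]>125)).astype(np.uint8)
    m=cv2.morphologyEx(m*M,cv2.MORPH_OPEN,np.ones((3,3),np.uint8))
    n,l,s_,ce=cv2.connectedComponentsWithStats(m)
    for i in range(1,n):
        if 60<s_[i][4]<320:
            (u,v),r=cv2.minEnclosingCircle(np.argwhere(l==i)[:,::-1].astype(np.float32)); print('disc',round(u),round(v),round(r,1),np.round(onplane(c,u,v,13),1))
E
python3 -c "
from tools import *
go(534,-289,100); discs()
look('side',(230,150,440,360),3.5,'a8')"
```

```text
8.45 [ 530.6 -243.   153.7] [ 0.011 -3.138 -0.005] F [-0.   0.9 -0.7] w 56.6 q [-0.03  0.45  0.46  1.88 -0.26  0.87  2.14]
shift tool now [ -3.3 -46.2  53.6] after turn [ -3.4 -46.   53.7] turn [ 0.18 -0.18  0.39]
disc 399 238 7.6 [ 453.4 -380.5   13. ]
```

View pics/a8.png

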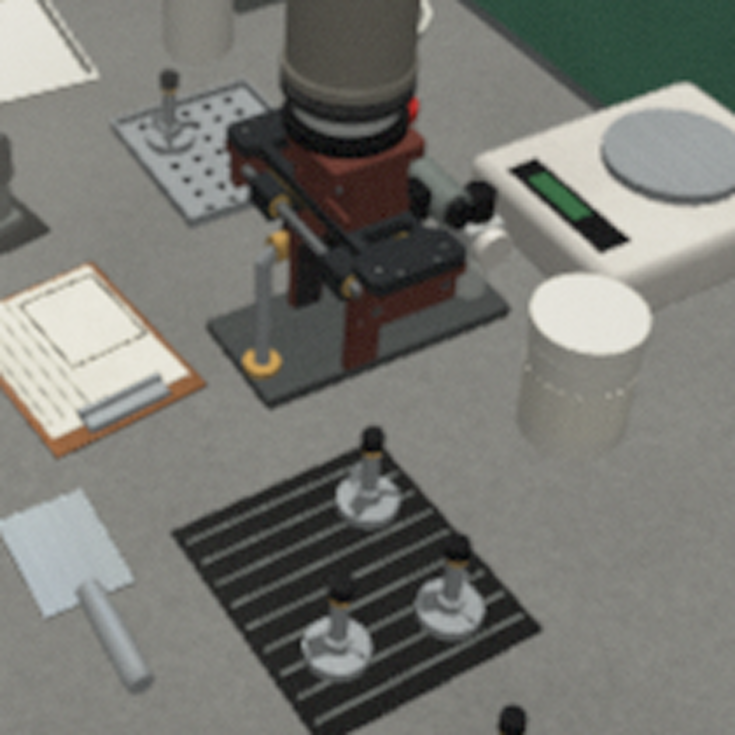

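Emit:
arm_command(motion=[[-0.3,-2,-30,0,0,0,0],[-0.3,0,-12,15,0,0,0],[-0.3,0,0,20,0,0,0],[-0.3,0,0,15,0,0,0],[-0.3,0,0,0,0,0,0]])

```text
t: 8.97
eef_pos: [533.7, -277.6, 99.1]
tcp_rot: [0.019, -3.134, -0.013]
ft_force: [-0.8, 0.3, 0.4]
width: 57.0
```

```bash
python3 -c "
from tools import *
go(534,-290,57)"
```

```text
8.97 [ 533.7 -277.6   99.1] [ 0.019 -3.134 -0.013] F [-0.8  0.3  0.4] w 57.0 q [ 0.06  0.56  0.43  1.86 -0.32  0.8   2.24]
shift tool now [ -0.4 -12.7  41.9] after turn [ -0.3 -12.4  42.1] turn [ 0.48 -0.45  0.7 ]
```

Emit:
arm_command(motion=[[-0.3,0,-12,0,0,0,0.7],[-0.3,0,0,20,0,0,0],[-0.3,0,0,16,0,0,0],[-0.3,0,0,4,0,0,0],[-0.3,0,0,0,0,0,0]])

```text
t: 9.38
eef_pos: [538.2, -287.6, 61.9]
tcp_rot: [0.006, -3.139, -0.013]
ft_force: [0.5, -0.3, -0.2]
width: 56.9
```

```bash
python3 -c "
from tools import *
go(534,-290,57)"
```

```text
9.38 [ 538.2 -287.6   61.9] [ 0.006 -3.139 -0.013] F [ 0.5 -0.3 -0.2] w 56.9 q [ 0.1   0.62  0.4   1.86 -0.35  0.74  2.27]
shift tool now [ 4.2 -2.4  4.8] after turn [ 4.2 -2.4  4.9] turn [ 0.47 -0.17  0.23]
```

Emit:
arm_command(motion=[[1,4,-3,5,0,0,0],[1,0,0,1,0,0,0],[1,0,0,0,0,0,0],[1,0,0,0,0,0,0],[1,0,0,0,0,0,0]])

```text
t: 9.8
eef_pos: [536.2, -291.8, 59.6]
tcp_rot: [-0.007, 3.14, 0.01]
ft_force: [0.2, 0.0, -0.3]
width: 27.3
```

Emit:
arm_command(motion=[[1,0,0,0,0,0,0],[1,0,0,0,0,0,0],[1,0,0,0,0,0,0]])

```text
t: 10.05
eef_pos: [536.6, -291.8, 60.4]
tcp_rot: [-0.007, 3.138, 0.01]
ft_force: [-0.6, -1.1, -1.6]
width: 14.8
```

```bash
python3 -c "
from tools import *
go(534,-290,57)"
```

```text
10.05 [ 536.6 -291.8   60.4] [-0.007  3.138  0.01 ] F [-0.6 -1.1 -1.6] w 14.8 q [ 0.11  0.62  0.4   1.87 -0.35  0.73  2.28]
shift tool now [2.6 1.8 3.4] after turn [2.6 1.8 3.4] turn [0.36 0.18 0.25]
```

Emit:
arm_command(motion=[[1,0,0,-25,0,0,0],[1,0,0,-38,0,0,0],[1,4,10,-38,0,0,0],[1,4,25,-30,0,0,0],[1,0,36,-10,0,0,0]])

```text
t: 10.47
eef_pos: [523.3, -227.0, 202.8]
tcp_rot: [-0.012, -3.134, -0.008]
ft_force: [1.1, -0.2, -1.5]
width: 14.6
```

Emit:
arm_command(motion=[[1,0,39,-3,0,0,0],[1,0,40,0,0,0,0],[1,0,40,0,0,0,0],[1,0,40,0,0,0,0],[1,-5,40,0,0,0,0]])

```text
t: 10.88
eef_pos: [529.9, -24.7, 212.3]
tcp_rot: [0.027, 3.139, 0.006]
ft_force: [1.0, -0.2, -1.7]
width: 14.8
```

```bash
python3 -c "
from tools import *
go(670,150,120)"
```

```text
10.88 [529.9 -24.7 212.3] [0.027 3.139 0.006] F [ 1.  -0.2 -1.7] w 14.8 q [-0.43  0.28  0.44  1.95 -0.15  0.94  1.63]
shift tool now [-136.9  176.7   93.3] after turn [-140.1  174.7   92.3] turn [ 0.2   0.13 -0.97]
```

Emit:
arm_command(motion=[[1,-28,30,0,0,0,-0.9],[1,-30,28,0,0,0,0],[1,-30,28,0,0,0,0],[1,-20,24,0,0,0,0],[1,-10,12,0,0,0,0]])

```text
t: 11.3
eef_pos: [646.8, 112.7, 212.5]
tcp_rot: [0.016, -3.14, -0.015]
ft_force: [-0.1, 0.4, -0.9]
width: 15.0
```

```bash
python3 -c "
from tools import *
go(670,150,62)"
```

```text
11.3 [646.8 112.7 212.5] [ 0.016 -3.14  -0.015] F [-0.1  0.4 -0.9] w 15.0 q [-0.53  0.49  0.38  1.65 -0.21  1.05  1.5 ]
shift tool now [-23.7  35.7 150.8] after turn [-23.2  37.3 150.5] turn [ 0.55 -0.07  0.58]
```

Emit:
arm_command(motion=[[1,-18,28,0,0,0,0.5],[1,0,6,20,0,0,0],[1,0,0,30,0,0,0],[1,0,0,30,0,0,0],[1,0,0,10,0,0,0]])

```text
t: 11.72
eef_pos: [669.7, 158.2, 121.5]
tcp_rot: [-0.016, 3.136, 0.021]
ft_force: [-0.5, 0.3, -1.1]
width: 15.0
```

```bash
python3 -c "
from tools import *
go(670,150,62)"
```

```text
11.72 [669.7 158.2 121.5] [-0.016  3.136  0.021] F [-0.5  0.3 -1.1] w 15.0 q [-0.55  0.63  0.34  1.64 -0.27  0.91  1.47]
shift tool now [ 0.2 -9.  59.4] after turn [-0.3 -8.2 59.5] turn [0.77 0.33 0.57]
```

Emit:
arm_command(motion=[[1,0,-9,0,0.7,0,0.5],[1,0,0,25,0,0,0],[1,0,0,18,0,0,0],[1,0,0,6,0,0,0],[1,0,0,0,0,0,0]])

```text
t: 12.13
eef_pos: [670.2, 145.1, 72.5]
tcp_rot: [0.004, 3.137, -0.006]
ft_force: [0.5, -0.3, -2.2]
width: 14.8
```

```bash
python3 -c "
from tools import *
go(670,150,62)"
```

```text
12.13 [670.2 145.1  72.5] [ 0.004  3.137 -0.006] F [ 0.5 -0.3 -2.2] w 14.8 q [-0.53  0.69  0.33  1.67 -0.28  0.83  1.48]
shift tool now [ 0.3  4.9 10.5] after turn [ 0.2  4.9 10.5] turn [-0.2   0.26 -0.14]
```

Emit:
arm_command(motion=[[1,0,4,6,0,0,0],[1,0,0,4,0,0,0],[1,0,0,4,0,0,0],[1,0,0,3,0,0,0]])

```text
t: 12.47
eef_pos: [674.8, 149.2, 61.7]
tcp_rot: [0.007, 3.128, -0.002]
ft_force: [-6.4, 1.5, 20.9]
width: 14.9
```

Emit:
arm_command(motion=[[0.1,2,0,-1,0,0,0],[0.1,0,0,0,0,0,0],[0.1,0,0,0,0,0,0],[0.1,0,0,0,0,0,0]])

```text
t: 12.8
eef_pos: [674.9, 150.1, 65.7]
tcp_rot: [0.006, 3.123, 0.001]
ft_force: [0.2, -0.2, 0.0]
width: 37.8
```

Emit:
arm_command(motion=[[0.1,0,0,-20,0,0,0],[0.1,0,0,-36,0,0,0],[0.1,0,0,-36,0,0,0],[-0.3,20,-15,-30,0,0,0],[-0.3,26,-30,0,0,0,0]])

```text
t: 13.22
eef_pos: [627.3, 111.1, 188.3]
tcp_rot: [-0.007, 3.126, 0.001]
ft_force: [0.8, -0.9, 0.2]
width: 49.8
```

```bash
python3 -c "
from tools import *
go(453,-381,160); discs()
look('side',(230,100,370,240),5,'b1');
"
```

```text
13.22 [627.3 111.1 188.3] [-7.000e-03  3.126e+00  1.000e-03] F [ 0.8 -0.9  0.2] w 49.8 q [-0.56  0.47  0.39  1.73 -0.21  0.96  1.48]
shift tool now [ 177.1 -491.3   25.1] after turn [ 174.3 -492.1   28.3] turn [0.05 0.92 0.27]
disc 396 210 7.4 [ 533.9 -387.2   13. ]
disc 400 238 7.8 [ 453.3 -381.9   13. ]
```

View pics/b1.png

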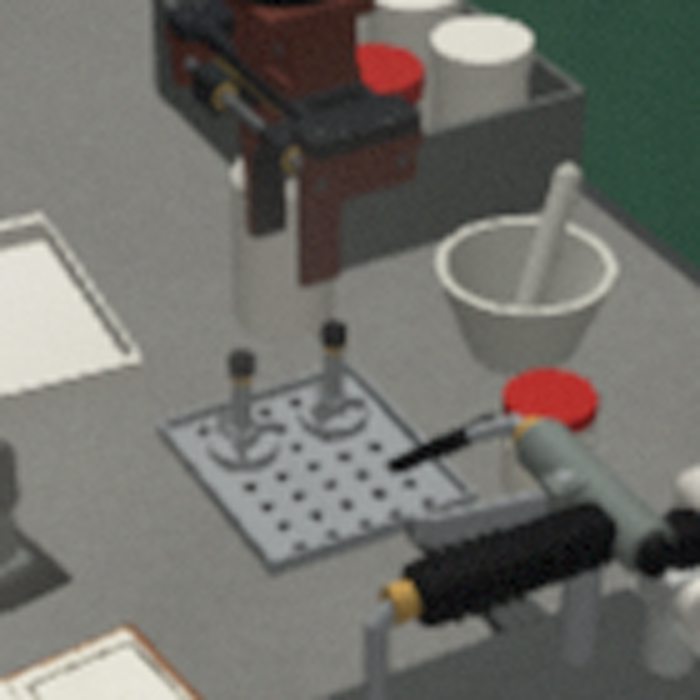

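Emit:
arm_command(motion=[[-0.3,14,-36,0,0,0.9,0.3],[-0.3,14,-39,0,0,0,0],[-0.3,14,-39,0,0,0,0],[-0.3,14,-39,0,0,0,0],[-0.3,14,-39,0,0,0,0]])

```text
t: 13.73
eef_pos: [551.4, -80.5, 183.9]
tcp_rot: [0.009, -3.133, -0.002]
ft_force: [0.4, 0.4, 0.3]
width: 57.0
```

Emit:
arm_command(motion=[[-0.3,14,-39,0,0,0,0],[-0.3,14,-39,0,0,0,0],[-0.3,14,-39,0,0,0,0],[-0.3,14,-39,0,0,0,0],[-0.3,12,-39,0,0,0,0]])

```text
t: 14.15
eef_pos: [482.2, -277.4, 183.5]
tcp_rot: [0.011, -3.132, -0.003]
ft_force: [0.5, -0.2, -0.1]
width: 57.0
```

```bash
python3 -c "
from tools import *
go(453,-382,100)"
```

```text
14.15 [ 482.2 -277.4  183.5] [ 1.100e-02 -3.132e+00 -3.000e-03] F [ 0.5 -0.2 -0.1] w 57.0 q [ 0.02  0.37  0.49  1.92 -0.22  0.91  2.19]
shift tool now [  29.2 -104.6   83.5] after turn [  29.2 -104.6   83.5] turn [ 0.11 -0.52  0.39]
```

Emit:
arm_command(motion=[[-0.3,10,-36,0,0,0,0.4],[-0.3,6,-30,0,0,0,0],[-0.3,0,-18,10,0,0,0],[-0.3,0,-5,20,0,0,0],[-0.3,0,0,20,0,0,0]])

```text
t: 14.57
eef_pos: [460.5, -384.7, 136.0]
tcp_rot: [-0.026, -3.138, 0.012]
ft_force: [-0.2, 0.9, 0.2]
width: 57.2
```

```bash
python3 -c "
from tools import *
go(453,-382,59)"
```

```text
14.57 [ 460.5 -384.7  136. ] [-0.026 -3.138  0.012] F [-0.2  0.9  0.2] w 57.2 q [ 0.23  0.5   0.48  1.86 -0.29  0.85  2.41]
shift tool now [ 7.2  3.2 77. ] after turn [ 7.5  2.7 77. ] turn [-0.45 -0.22 -0.96]
```

Emit:
arm_command(motion=[[-0.3,7,3,10,0,0,-0.9],[-0.3,0,0,25,0,0,0],[-0.3,0,0,22,0,0,0],[-0.3,0,0,6,0,0,0],[-0.3,0,0,0,0,0,0]])

```text
t: 14.98
eef_pos: [450.5, -383.1, 65.4]
tcp_rot: [-0.007, -3.132, 0.009]
ft_force: [0.1, 0.5, 0.8]
width: 57.2
```

```bash
python3 -c "
from tools import *
go(453,-382,59); look('side',(260,230,400,370),5,'b2')"
```

```text
14.98 [ 450.5 -383.1   65.4] [-0.007 -3.132  0.009] F [0.1 0.5 0.8] w 57.2 q [ 0.27  0.59  0.43  1.91 -0.35  0.72  2.47]
shift tool now [-2.6  1.2  6.4] after turn [-2.5  1.1  6.4] turn [-0.33 -0.57 -0.27]
```

View pics/b2.png

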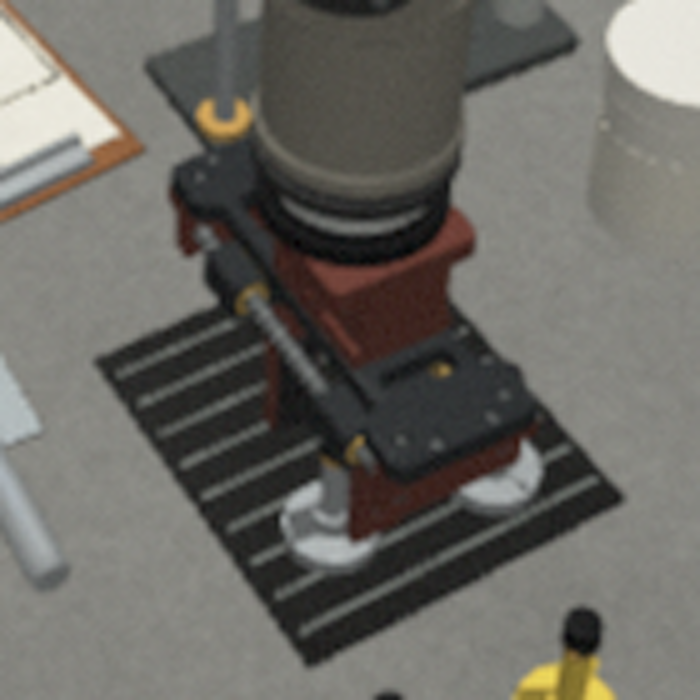

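Emit:
arm_command(motion=[[1,-2,1,6,0,0,0],[1,0,0,2,0,0,0],[1,0,0,0,0,0,0],[1,0,0,0,0,0,0],[1,0,0,0,0,0,0]])

```text
t: 15.45
eef_pos: [455.7, -383.5, 61.2]
tcp_rot: [-0.006, -3.137, 0.014]
ft_force: [0.2, 0.6, 0.6]
width: 27.3
```

Emit:
arm_command(motion=[[1,0,0,0,0,0,0],[1,0,0,0,0,0,0],[1,0,0,0,0,0,0]])

```text
t: 15.7
eef_pos: [456.4, -383.7, 62.4]
tcp_rot: [-0.005, -3.139, 0.016]
ft_force: [0.2, -0.1, -1.8]
width: 14.8
```

Emit:
arm_command(motion=[[1,0,0,-25,0,0,0],[1,0,0,-38,0,0,0],[1,0,20,-38,0,0,0],[1,0,33,-10,0,0,0],[1,0,38,0,0,0,0]])

```text
t: 16.12
eef_pos: [454.0, -297.3, 175.5]
tcp_rot: [-0.026, -3.135, 0.02]
ft_force: [0.9, 0.8, -2.3]
width: 15.0
```

```bash
python3 -c "
from tools import *
go(610,76,120); look('side',(260,200,400,340),5,'b3')"
```

```text
16.12 [ 454.  -297.3  175.5] [-0.026 -3.135  0.02 ] F [ 0.9  0.8 -2.3] w 15.0 q [ 0.04  0.36  0.52  1.96 -0.21  0.87  2.22]
shift tool now [-150.2  376.5   49.7] after turn [-156.   373.3   55.5] turn [-0.74 -0.36 -0.94]
```

View pics/b3.png

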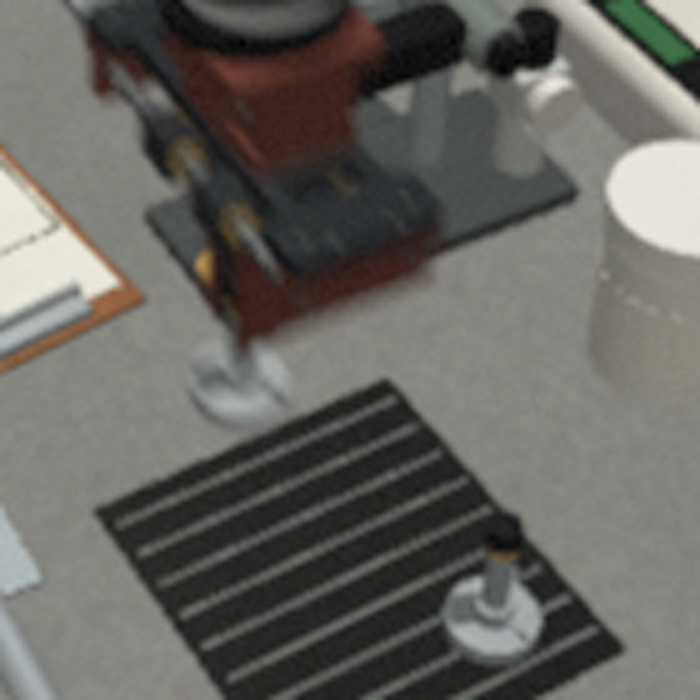

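Emit:
arm_command(motion=[[1,0,38,0,0,0,-0.9],[1,0,40,0,0,0,0],[1,0,40,0,0,0,0],[1,-4,40,0,0,0,0],[1,-10,38,0,0,0,0]])

```text
t: 16.58
eef_pos: [465.5, -94.6, 173.5]
tcp_rot: [-0.002, -3.136, 0.014]
ft_force: [1.0, 0.1, -0.7]
width: 14.9
```

Emit:
arm_command(motion=[[1,-20,35,0,0,0,0],[1,-28,28,0,0,0,0],[1,-28,28,0,0,0,0],[1,-22,24,0,0,0,0],[1,-15,15,0,0,0,0]])

```text
t: 17.0
eef_pos: [577.9, 49.1, 171.0]
tcp_rot: [0.01, -3.133, 0.006]
ft_force: [0.2, 0.7, -1.8]
width: 14.7
```

```bash
python3 -c "
from tools import *
go(612,76,64)"
```

```text
17.0 [577.9  49.1 171. ] [ 0.01  -3.133  0.006] F [ 0.2  0.7 -1.8] w 14.7 q [-0.49  0.42  0.39  1.87 -0.19  0.91  1.56]
shift tool now [-35.2  27.1 106.6] after turn [-34.1  26.9 107. ] turn [-0.21 -0.51  0.36]
```

Emit:
arm_command(motion=[[1,-20,17,0,0,0,0.4],[1,-6,4,15,0,0,0],[1,0,0,25,0,0,0],[1,0,0,20,0,0,0],[1,0,0,5,0,0,0]])

```text
t: 17.42
eef_pos: [609.6, 80.1, 103.4]
tcp_rot: [0.017, -3.138, 0.0]
ft_force: [0.1, 0.1, -1.7]
width: 14.5
```

```bash
python3 -c "
from tools import *
go(612,76,64)"
```

```text
17.42 [609.6  80.1 103.4] [ 0.017 -3.138  0.   ] F [ 0.1  0.1 -1.7] w 14.5 q [-0.49  0.55  0.34  1.83 -0.25  0.81  1.57]
shift tool now [-2.5 -4.1 39.4] after turn [-2.4 -4.1 39.4] turn [-0.01 -0.22  0.61]
```

Emit:
arm_command(motion=[[1,-2,-5,15,0,0,0.5],[1,0,0,12,0,0,0],[1,0,0,6,0,0,0],[1,0,0,2,0,0,0],[1,0,0,0,0,0,0]])

```text
t: 17.83
eef_pos: [610.3, 74.5, 65.8]
tcp_rot: [0.003, -3.134, 0.001]
ft_force: [0.3, 0.2, -0.5]
width: 15.0
```

```bash
python3 -c "
from tools import *
go(612,76,64)"
```

```text
17.83 [610.3  74.5  65.8] [ 3.000e-03 -3.134e+00  1.000e-03] F [ 0.3  0.2 -0.5] w 15.0 q [-0.46  0.61  0.32  1.84 -0.27  0.74  1.59]
shift tool now [-1.7  1.5  1.8] after turn [-1.7  1.5  1.8] turn [-0.04 -0.43  0.11]
```

Emit:
arm_command(motion=[[1,0,0,3,0,0,0],[1,0,0,2,0,0,0]])

```text
t: 18.0
eef_pos: [612.2, 75.2, 63.9]
tcp_rot: [0.003, -3.138, -0.002]
ft_force: [-5.2, 0.5, 17.8]
width: 15.0
```

Emit:
arm_command(motion=[[0.1,0,0,0,0,0,0],[0.1,0,0,0,0,0,0],[0.1,0,0,0,0,0,0],[0.1,0,0,0,0,0,0]])

```text
t: 18.33
eef_pos: [614.8, 76.0, 67.7]
tcp_rot: [-0.004, 3.139, 0.005]
ft_force: [0.6, 0.2, 0.3]
width: 37.4
```

Emit:
arm_command(motion=[[0.1,0,0,-20,0,0,0],[0.1,0,0,-36,0,0,0],[0.1,0,0,-36,0,0,0],[-0.3,10,-15,-30,0,0,0],[-0.3,10,-30,0,0,0,0]])

```text
t: 18.75
eef_pos: [594.4, 36.7, 192.2]
tcp_rot: [0.019, -3.14, -0.007]
ft_force: [1.2, 0.2, -0.2]
width: 49.0
```

```bash
python3 -c "
from tools import *
go(534,-388,160); discs()
look('side',(230,100,370,240),5,'b4');
"
```

```text
18.75 [594.4  36.7 192.2] [ 0.019 -3.14  -0.007] F [ 1.2  0.2 -0.2] w 49.0 q [-0.47  0.41  0.39  1.82 -0.2   0.95  1.6 ]
shift tool now [  65.6 -424.1   30.5] after turn [  60.4 -424.7   32.2] turn [ 0.24 -0.07  0.71]
disc 398 210 7.9 [ 532.1 -389.8   13. ]
```

View pics/b4.png

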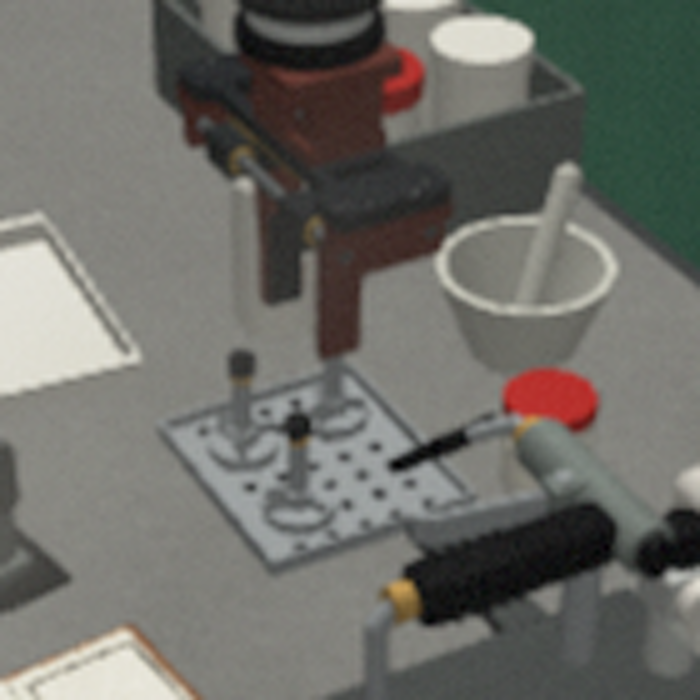

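Emit:
arm_command(motion=[[-0.3,5,-36,0,0,0,0.6],[-0.3,5,-39,0,0,0,0],[-0.3,5,-39,0,0,0,0],[-0.3,5,-39,0,0,0,0],[-0.3,5,-39,0,0,0,0]])

```text
t: 19.27
eef_pos: [566.6, -156.7, 187.1]
tcp_rot: [0.014, -3.135, -0.01]
ft_force: [1.4, 0.1, -0.4]
width: 57.1
```

Emit:
arm_command(motion=[[-0.3,5,-39,0,0,0,0],[-0.3,5,-39,0,0,0,0],[-0.3,5,-39,0,0,0,0],[-0.3,4,-36,0,0,0,0],[-0.3,0,-30,0,0,0,0]])

```text
t: 19.68
eef_pos: [545.8, -348.3, 183.6]
tcp_rot: [0.013, -3.132, -0.012]
ft_force: [0.1, -1.0, -0.5]
width: 57.3
```

```bash
python3 -c "
from tools import *
go(534,-389.5,59)"
```

```text
19.68 [ 545.8 -348.3  183.6] [ 0.013 -3.132 -0.012] F [ 0.1 -1.  -0.5] w 57.3 q [ 0.15  0.52  0.46  1.69 -0.27  1.    2.28]
shift tool now [ 11.  -42.  124.3] after turn [ 11.8 -41.2 124.6] turn [ 0.44 -0.55  0.49]
```

Emit:
arm_command(motion=[[-0.3,7,-20,0,0,0,0.5],[-0.3,3,-8,20,0,0,0],[-0.3,0,0,30,0,0,0],[-0.3,0,0,20,0,0,0],[-0.3,0,0,0,0,0,0]])

```text
t: 20.1
eef_pos: [531.6, -389.1, 110.2]
tcp_rot: [-0.023, -3.132, -0.002]
ft_force: [0.7, 1.3, 0.3]
width: 57.1
```

```bash
python3 -c "
from tools import *
go(534,-389.5,59)"
```

```text
20.1 [ 531.6 -389.1  110.2] [-2.300e-02 -3.132e+00 -2.000e-03] F [0.7 1.3 0.3] w 57.1 q [ 0.23  0.62  0.43  1.72 -0.32  0.88  2.36]
shift tool now [-2.9 -0.4 51.2] after turn [-2.4 -0.4 51.2] turn [ 0.06 -0.54 -0.85]
```

Emit:
arm_command(motion=[[-0.3,-3,0,18,0,0,-0.8],[-0.3,0,0,20,0,0,0],[-0.3,0,0,9,0,0,0],[-0.3,0,0,2,0,0,0],[-0.3,0,0,0,0,0,0]])

```text
t: 20.52
eef_pos: [535.7, -387.9, 60.3]
tcp_rot: [0.001, -3.131, -0.004]
ft_force: [0.0, -0.3, 0.6]
width: 57.3
```

```bash
python3 -c "
from tools import *
go(534,-389.5,59)
look('side',(260,230,400,370),5,'b5')"
```

```text
20.52 [ 535.7 -387.9   60.3] [ 1.000e-03 -3.131e+00 -4.000e-03] F [ 0.  -0.3  0.6] w 57.3 q [ 0.25  0.69  0.4   1.73 -0.35  0.8   2.39]
shift tool now [ 1.7 -1.6  1.4] after turn [ 1.7 -1.6  1.3] turn [ 0.14 -0.59  0.04]
```

View pics/b5.png

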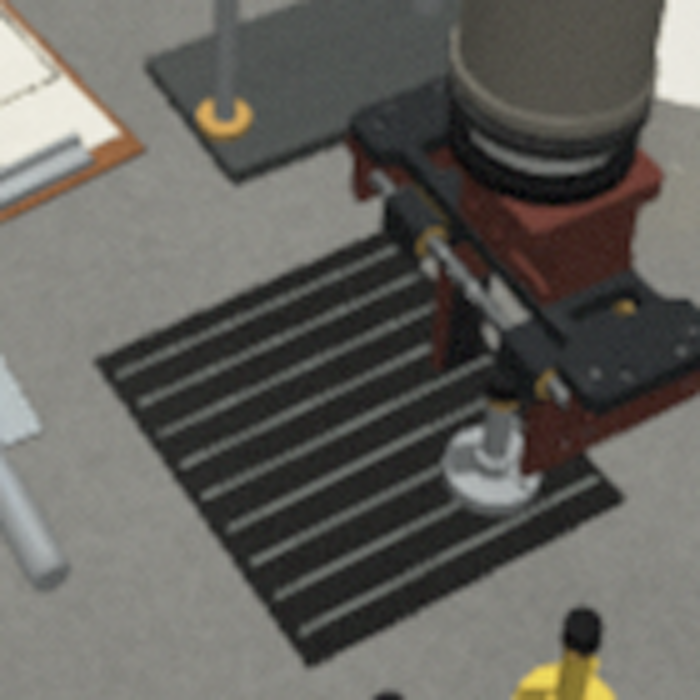

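Emit:
arm_command(motion=[[1,2,-2,2,0,0,0],[1,0,0,0,0,0,0],[1,0,0,0,0,0,0],[1,0,0,0,0,0,0],[1,0,0,0,0,0,0]])

```text
t: 20.98
eef_pos: [536.0, -391.5, 63.3]
tcp_rot: [0.002, -3.138, 0.002]
ft_force: [0.7, 0.1, 1.0]
width: 27.0
```

Emit:
arm_command(motion=[[1,0,0,0,0,0,0],[1,0,0,0,0,0,0],[1,0,0,0,0,0,0]])

```text
t: 21.23
eef_pos: [536.2, -391.6, 63.9]
tcp_rot: [0.001, -3.138, 0.002]
ft_force: [0.3, 0.2, -1.2]
width: 15.3
```

Emit:
arm_command(motion=[[1,0,0,-25,0,0,0],[1,0,0,-38,0,0,0],[1,0,0,-38,0,0,0],[1,0,20,-28,0,0,0],[1,0,36,-15,0,0,0]])

```text
t: 21.65
eef_pos: [530.7, -339.6, 206.7]
tcp_rot: [-0.015, -3.125, -0.0]
ft_force: [0.9, 0.2, -1.2]
width: 15.3
```

```bash
python3 -c "
from tools import *
go(672,76,120); look('side',(260,200,400,340),5,'b6')"
```

```text
21.65 [ 530.7 -339.6  206.7] [-0.015 -3.125 -0.   ] F [ 0.9  0.2 -1.2] w 15.3 q [ 0.11  0.47  0.49  1.71 -0.24  1.03  2.24]
shift tool now [-138.8  416.9   84.5] after turn [-141.3  415.6   86.7] turn [ 0.01 -0.95 -0.54]
```

View pics/b6.png

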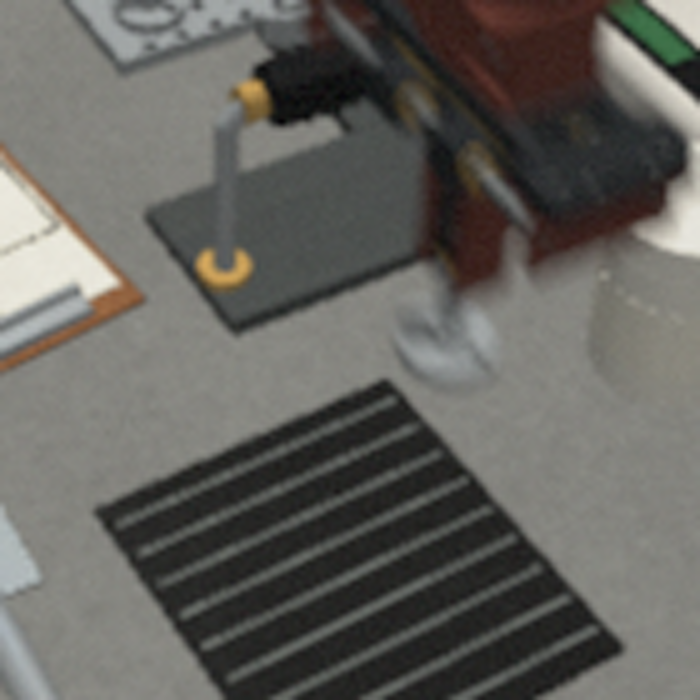

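Emit:
arm_command(motion=[[1,2,38,-14,0,-0.9,-0.5],[1,0,39,-8,0,0,0],[1,0,40,0,0,0,0],[1,0,40,0,0,0,0],[1,0,40,0,0,0,0]])

```text
t: 22.12
eef_pos: [529.4, -138.3, 230.7]
tcp_rot: [0.003, 3.136, 0.003]
ft_force: [1.4, 0.7, -1.3]
width: 14.5
```

Emit:
arm_command(motion=[[1,-10,38,0,0,0,0],[1,-22,32,0,0,0,0],[1,-28,28,0,0,0,0],[1,-28,28,0,0,0,0],[1,-20,20,0,0,0,0]])

```text
t: 22.53
eef_pos: [633.7, 21.6, 230.5]
tcp_rot: [0.007, -3.141, -0.013]
ft_force: [0.4, 0.4, -0.7]
width: 14.8
```

```bash
python3 -c "
from tools import *
go(672,77,66)"
```

```text
22.53 [633.7  21.6 230.5] [ 0.007 -3.141 -0.013] F [ 0.4  0.4 -0.7] w 14.8 q [-0.41  0.43  0.38  1.69 -0.19  1.06  1.61]
shift tool now [-38.6  53.8 164.9] after turn [-38.3  55.4 164.5] turn [ 0.47 -0.01  0.25]
```

Emit:
arm_command(motion=[[1,-18,28,0,0,0,0],[1,-8,14,0,0,0,0],[1,0,0,20,0,0,0],[1,0,0,30,0,0,0],[1,0,0,15,0,0,0]])

```text
t: 22.95
eef_pos: [666.2, 79.1, 164.0]
tcp_rot: [-0.03, 3.136, 0.021]
ft_force: [-0.2, 0.4, -2.3]
width: 14.7
```

```bash
python3 -c "
from tools import *
go(672,77,66)"
```

```text
22.95 [666.2  79.1 164. ] [-0.03   3.136  0.021] F [-0.2  0.4 -2.3] w 14.7 q [-0.44  0.55  0.34  1.66 -0.23  0.96  1.57]
shift tool now [-5.2 -3.5 98. ] after turn [-5.8 -2.1 98. ] turn [0.77 0.33 1.09]
```

Emit:
arm_command(motion=[[1,-5,-3,20,0.7,0.3,1],[1,0,0,30,0,0,0],[1,0,0,24,0,0,0],[1,0,0,7,0,0,0],[1,0,0,0,0,0,0]])

```text
t: 23.37
eef_pos: [667.7, 78.2, 73.3]
tcp_rot: [0.007, -3.133, -0.0]
ft_force: [-0.0, 0.1, -1.7]
width: 14.9
```

```bash
python3 -c "
from tools import *
go(672,77,66)"
```

```text
23.37 [667.7  78.2  73.3] [ 0.007 -3.133 -0.   ] F [-0.   0.1 -1.7] w 14.9 q [-0.43  0.67  0.31  1.69 -0.27  0.83  1.58]
shift tool now [-4.4 -1.2  7.2] after turn [-4.3 -1.2  7.3] turn [ 0.   -0.51  0.25]
```

Emit:
arm_command(motion=[[1,-3,0,5,0,0,0],[1,0,0,3,0,0,0],[1,0,0,2,0,0,0]])

```text
t: 23.62
eef_pos: [672.3, 78.5, 66.0]
tcp_rot: [0.007, -3.135, -0.002]
ft_force: [-6.2, 0.4, 15.5]
width: 14.9
```

Emit:
arm_command(motion=[[0.1,0,0,0,0,0,0],[0.1,0,0,0,0,0,0],[0.1,0,0,0,0,0,0],[0.1,0,0,0,0,0,0]])

```text
t: 23.95
eef_pos: [676.3, 78.7, 71.5]
tcp_rot: [-0.006, 3.139, 0.005]
ft_force: [0.1, -0.2, 0.0]
width: 37.5
```

Emit:
arm_command(motion=[[0.1,0,0,-20,0,0,0],[0.1,0,0,-36,0,0,0],[0.1,0,0,-36,0,0,0],[-1,0,0,-36,0,0,0],[-1,15,-10,-20,0,0,0]])

```text
t: 24.37
eef_pos: [659.3, 70.1, 220.0]
tcp_rot: [0.011, -3.136, -0.003]
ft_force: [-0.2, 0.1, 0.8]
width: 49.5
```

Emit:
arm_command(motion=[[-1,15,-30,0,0,0,0],[-1,15,-36,0,0,0,0],[-1,10,-36,0,0,0,0],[-1,0,-30,0,0,0,0],[-1,0,-12,0,0,0,0]])

```text
t: 24.78
eef_pos: [622.2, -75.1, 230.0]
tcp_rot: [-0.023, 3.13, 0.01]
ft_force: [0.6, -0.9, -0.1]
width: 82.9
```

```bash
python3 -c "
from tools import *
go(616,-131,200)
look('side',(230,100,390,240),5,'c1');
im,d=look('top',(180,140,340,260),5,'c2'); np.savez('/tmp/c2.npz',im=im,d=d)
"
```

```text
24.78 [622.2 -75.1 230. ] [-0.023  3.13   0.01 ] F [ 0.6 -0.9 -0.1] w 82.9 q [-0.28  0.42  0.41  1.71 -0.2   1.04  1.78]
shift tool now [  7.3 -56.   29.5] after turn [  6.2 -55.9  30. ] turn [0.37 0.65 0.86]
```

View pics/c1.png

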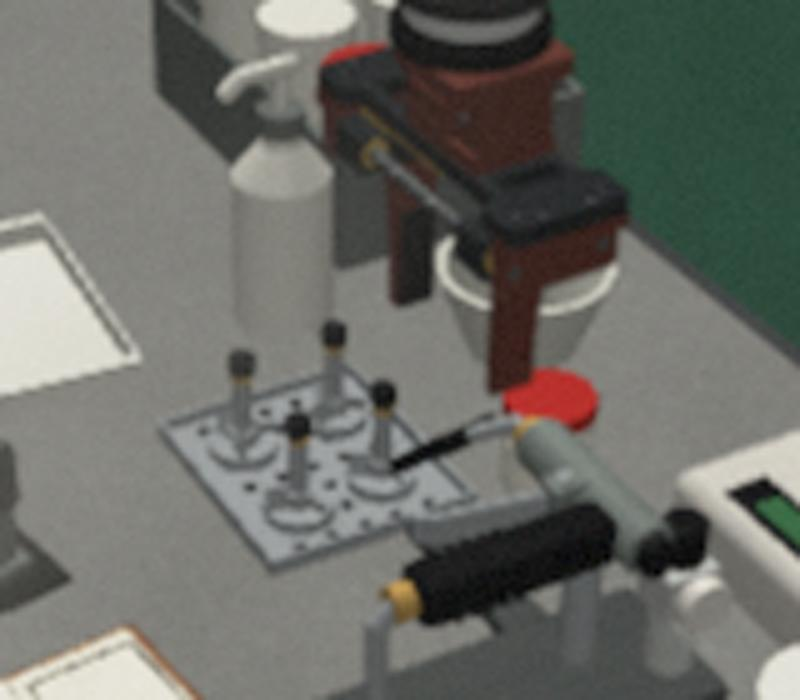

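View pics/c2.png

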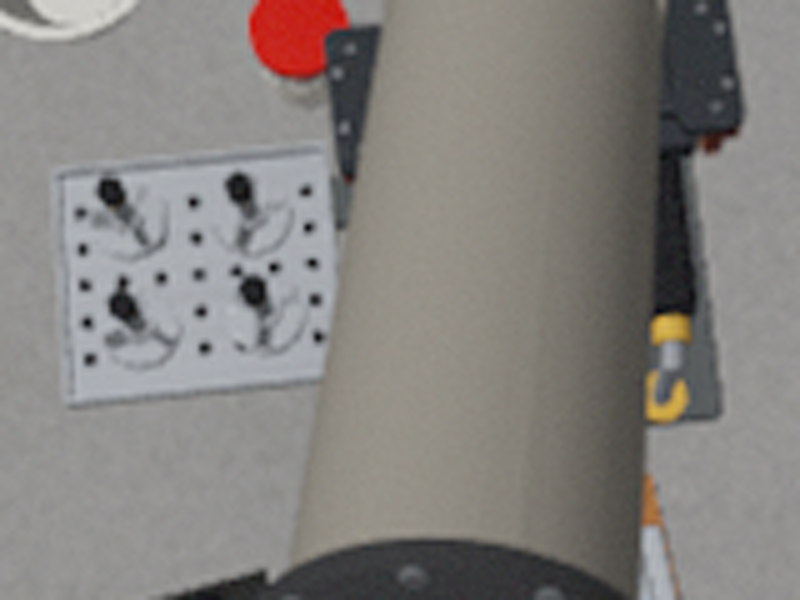

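Run:
```python
from look import *
T=np.load('/tmp/top0.npz');im=T['im'];S=np.load('/tmp/side0.npz')
cv2.imwrite('pics/g1.png',cv2.resize(im[145:230,270:340],None,fx=9,fy=9 if 0 else 9,interpolation=cv2.INTER_CUBIC)[:600,:,::-1])
cv2.imwrite('pics/g2.png',cv2.resize(S['im'][185:265,285:385],None,fx=7,fy=7,interpolation=cv2.INTER_CUBIC)[:,:,::-1])
P=np.load('/tmp/P.npy')
for v in (160,170,180,190,200): print(v,[(u,*np.round(P[v,u]).astype(int)) for u in range(290,324,2)])
```

```text
160 [(290, np.int64(673), np.int64(-95), np.int64(145)), (292, np.int64(673), np.int64(-101), np.int64(141)), (294, np.int64(673), np.int64(-106), np.int64(139)), (296, np.int64(672), np.int64(-111), np.int64(142)), (298, np.int64(672), np.int64(-116), np.int64(140)), (300, np.int64(671), np.int64(-122), np.int64(140)), (302, np.int64(673), np.int64(-127), np.int64(134)), (304, np.int64(672), np.int64(-133), np.int64(134)), (306, np.int64(671), np.int64(-138), np.int64(135)), (308, np.int64(670), np.int64(-143), np.int64(137)), (310, np.int64(669), np.int64(-148), np.int64(137)), (312, np.int64(668), np.int64(-153), np.int64(138)), (314, np.int64(667), np.int64(-158), np.int64(139)), (316, np.int64(667), np.int64(-164), np.int64(137)), (318, np.int64(666), np.int64(-169), np.int64(138)), (320, np.int64(668), np.int64(-175), np.int64(133)), (322, np.int64(710), np.int64(-197), np.int64(1))]
170 [(290, np.int64(687), np.int64(-99), np.int64(13)), (292, np.int64(687), np.int64(-105), np.int64(11)), (294, np.int64(673), np.int64(-108), np.int64(53)), (296, np.int64(652), np.int64(-109), 
[... 2678 characters left out ...]
6), np.int64(11)), (298, np.int64(594), np.int64(-111), np.int64(15)), (300, np.int64(594), np.int64(-117), np.int64(14)), (302, np.int64(594), np.int64(-123), np.int64(11)), (304, np.int64(593), np.int64(-128), np.int64(12)), (306, np.int64(591), np.int64(-134), np.int64(17)), (308, np.int64(562), np.int64(-129), np.int64(137)), (310, np.int64(562), np.int64(-134), np.int64(137)), (312, np.int64(561), np.int64(-140), np.int64(136)), (314, np.int64(560), np.int64(-144), np.int64(139)), (316, np.int64(559), np.int64(-150), np.int64(139)), (318, np.int64(559), np.int64(-155), np.int64(138)), (320, np.int64(587), np.int64(-174), np.int64(13)), (322, np.int64(591), np.int64(-182), np.int64(-4))]
```

View pics/g1.png

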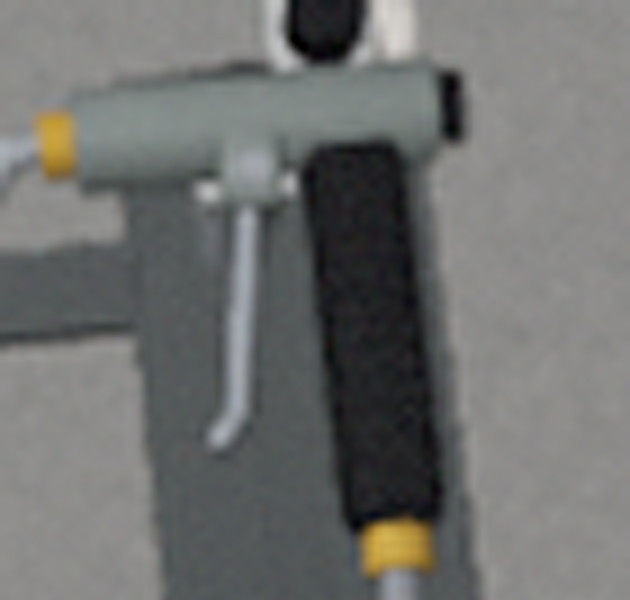

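View pics/g2.png

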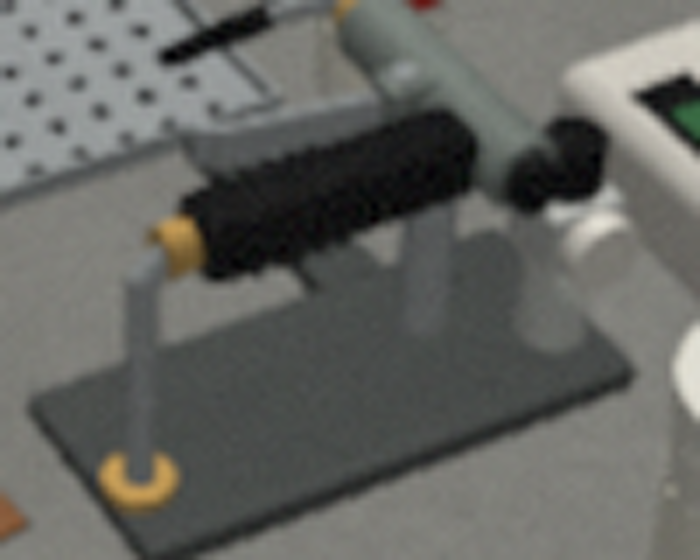

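Emit:
arm_command(motion=[[-1,6,-30,0,0,0.6,1.5],[-1,3,-18,0,0,0,0],[-1,0,0,10,0,0,0],[-1,0,0,10,0,0,0],[-1,0,0,0,0,0,0]])

```text
t: 25.3
eef_pos: [617.5, -109.2, 206.2]
tcp_rot: [0.001, 3.141, 0.022]
ft_force: [-1.0, 0.0, 0.8]
width: 88.3
```

```bash
python3 -c "
from tools import *
go(612,-131,122,89)"
```

```text
25.3 [ 617.5 -109.2  206.2] [1.000e-03 3.141e+00 2.200e-02] F [-1.   0.   0.8] w 88.3 q [-0.22  0.45  0.41  1.73 -0.22  1.01  1.84]
shift tool now [  5.5 -23.   83.8] after turn [  5.1 -21.9  84.2] turn [0.8  0.02 0.98]
```

Emit:
arm_command(motion=[[-1,5,-20,0,0.8,0,0.9],[-1,0,0,0,0,0,0],[-1,0,0,10,0,0,0],[-1,0,0,10,0,0,0],[-1,0,0,0,0,0,0]])

```text
t: 25.72
eef_pos: [613.4, -121.8, 181.6]
tcp_rot: [-0.011, -3.139, -0.004]
ft_force: [-0.2, -0.3, 0.2]
width: 87.8
```

```bash
python3 -c "
from tools import *
go(612,-131,122,89)"
```

```text
25.72 [ 613.4 -121.8  181.6] [-0.011 -3.139 -0.004] F [-0.2 -0.3  0.2] w 87.8 q [-0.2   0.47  0.4   1.75 -0.22  0.96  1.86]
shift tool now [ 1.2 -9.3 59.6] after turn [ 1.2 -9.2 59.6] turn [ 0.13 -0.12  0.59]
```

Emit:
arm_command(motion=[[-1,1,-11,0,0,0,0.5],[-1,0,0,0,0,0,0],[-1,0,0,12,0,0,0],[-1,0,0,8,0,0,0],[-1,0,0,0,0,0,0]])

```text
t: 26.13
eef_pos: [612.4, -133.3, 159.3]
tcp_rot: [-0.026, -3.139, -0.004]
ft_force: [0.5, -0.3, 0.4]
width: 87.6
```

```bash
python3 -c "
from tools import *
go(612,-131,122,89)
look('side',(250,130,390,250),5.5,'c3')"
```

```text
26.13 [ 612.4 -133.3  159.3] [-0.026 -3.139 -0.004] F [ 0.5 -0.3  0.4] w 87.6 q [-0.18  0.5   0.4   1.77 -0.24  0.92  1.88]
shift tool now [ 0.3  2.2 37.3] after turn [ 0.4  2.3 37.3] turn [ 0.15 -0.12  0.07]
```

View pics/c3.png

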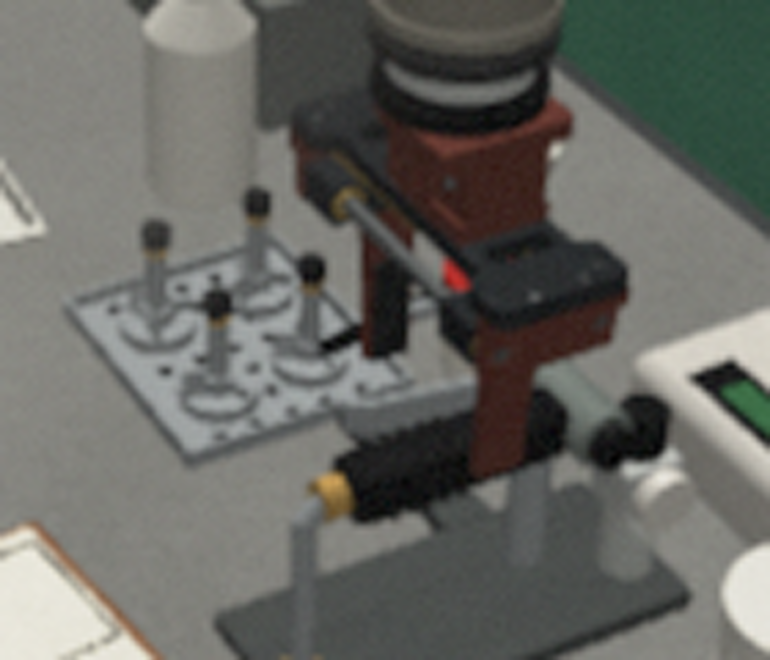

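Emit:
arm_command(motion=[[-1,0,2,12,0,0,0],[-1,0,0,14,0,0,0],[-1,0,0,8,0,0,0],[-1,0,0,0,0,0,0]])

```text
t: 26.52
eef_pos: [613.0, -130.6, 123.4]
tcp_rot: [-0.025, -3.141, -0.004]
ft_force: [-0.0, 0.4, -0.5]
width: 88.0
```

```bash
python3 -c "
from tools import *
go(612,-131,122,89)
look('side',(250,130,390,250),5.5,'c4')"
```

```text
26.52 [ 613.  -130.6  123.4] [-0.025 -3.141 -0.004] F [-0.   0.4 -0.5] w 88.0 q [-0.17  0.55  0.38  1.79 -0.26  0.85  1.89]
shift tool now [ 1.  -0.5  1.4] after turn [ 1.  -0.5  1.4] turn [ 0.16 -0.02  0.09]
```

View pics/c4.png

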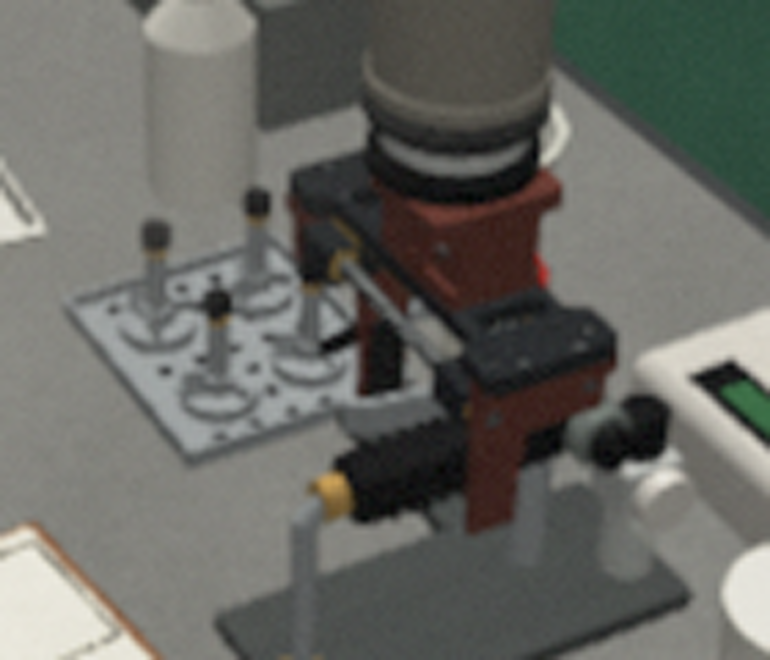

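Emit:
arm_command(motion=[[-0.45,0,-4,1,0,0,0],[-0.45,0,0,0,0,0,0],[-0.45,0,0,0,0,0,0],[-0.45,0,0,0,0,0,0],[-0.45,0,0,0,0,0,0]], grip_force=6)

```text
t: 26.98
eef_pos: [613.7, -134.0, 124.0]
tcp_rot: [0.024, 3.141, 0.007]
ft_force: [-0.6, 1.7, -1.7]
width: 64.1
```

```bash
python3 -c "
from tools import *
go(612,-134.5,122,89)
look('top',(270,130,340,230),6,'c5')"
```

```text
26.98 [ 613.7 -134.   124. ] [0.024 3.141 0.007] F [-0.6  1.7 -1.7] w 64.1 q [-0.16  0.55  0.38  1.79 -0.26  0.85  1.9 ]
shift tool now [ 1.7 -0.5  2. ] after turn [ 1.7 -0.5  2. ] turn [0.25 0.05 0.11]
```

View pics/c5.png

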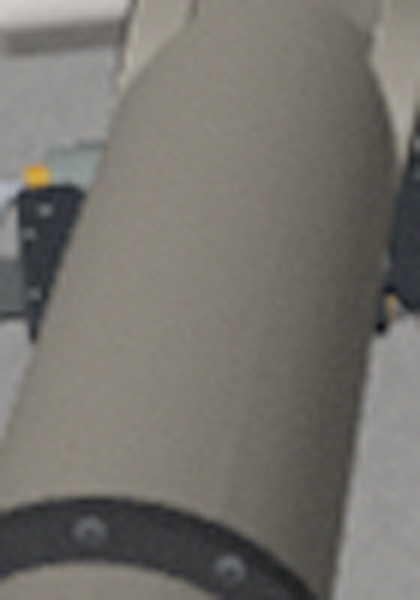

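Emit:
arm_command(motion=[[-0.1,0,0,0,0,0,0],[-0.1,0,0,0,0,0,0],[-0.1,0,0,0,0,0,0],[-0.1,0,0,0,0,0,0]])

```text
t: 27.37
eef_pos: [613.0, -134.5, 123.8]
tcp_rot: [-0.023, -3.141, -0.005]
ft_force: [-0.9, 2.3, -1.7]
width: 48.6
```

Emit:
arm_command(motion=[[-0.05,0,0,0,0,0,0],[-0.05,0,0,0,0,0,0]], grip_force=6)

```text
t: 27.53
eef_pos: [613.1, -134.5, 123.8]
tcp_rot: [-0.023, -3.141, -0.005]
ft_force: [-0.5, 0.4, -1.0]
width: 49.0
```

```bash
python3 -c "
from tools import *
st()
look('side',(280,150,380,230),7,'c6')"
```

```text
27.53 [ 613.1 -134.5  123.8] [-0.023 -3.141 -0.005] F [-0.5  0.4 -1. ] w 49.0 q [-0.16  0.55  0.38  1.79 -0.26  0.85  1.9 ]
```

View pics/c6.png

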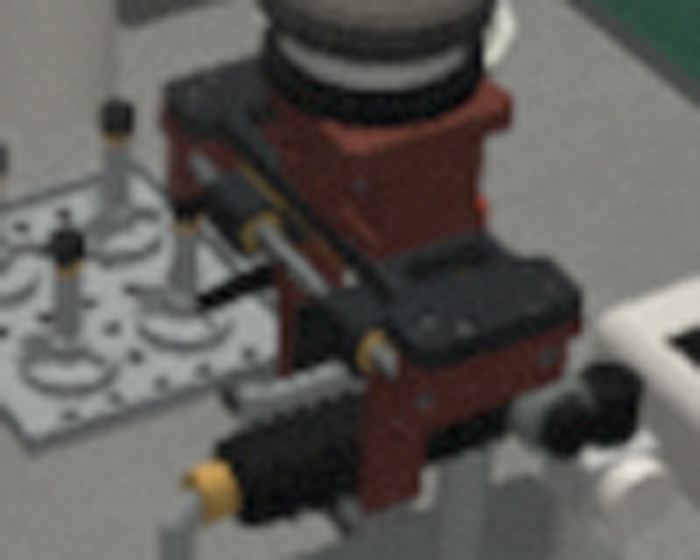

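Emit:
arm_command(motion=[[-0.05,0,0,0,0,0,0],[-0.05,0,0,0,0,0,0],[-0.05,0,0,0,0,0,0],[-0.05,0,0,0,0,0,0],[-0.05,0,0,0,0,0,0]])

```text
t: 28.0
eef_pos: [613.0, -134.5, 123.8]
tcp_rot: [-0.022, -3.141, -0.005]
ft_force: [-0.3, 0.1, -1.2]
width: 48.6
```

Emit:
arm_command(motion=[[-0.05,0,0,0,0,0,0],[-0.05,0,0,0,0,0,0],[-0.05,0,0,0,0,0,0],[-0.05,0,0,0,0,0,0]])

```text
t: 28.33
eef_pos: [613.1, -134.4, 123.8]
tcp_rot: [-0.022, -3.141, -0.005]
ft_force: [-0.6, -0.7, -1.9]
width: 48.7
```

Emit:
arm_command(motion=[[0.4,0,-4,0,0,0,0],[0.4,0,0,0,0,0,0],[0.4,0,0,0,0,0,0],[0.4,0,0,0,0,0,0]], grip_force=25)

```text
t: 28.67
eef_pos: [613.0, -138.3, 123.8]
tcp_rot: [-0.02, -3.141, -0.006]
ft_force: [-0.7, 1.5, -1.1]
width: 41.6
```

Emit:
arm_command(motion=[[0.4,0,0,0,0,0,0],[0.4,0,0,0,0,0,0],[0.4,0,0,0,0,0,0],[0.4,0,0,0,0,0,0],[0.4,0,0,0,0,0,0]], grip_force=32)

```text
t: 29.08
eef_pos: [613.0, -138.4, 123.8]
tcp_rot: [-0.02, -3.141, -0.005]
ft_force: [-0.6, 0.2, -1.6]
width: 40.9
```

Emit:
arm_command(motion=[[0.4,0,0,0,0,0,0],[0.4,0,0,0,0,0,0],[0.4,0,0,0,0,0,0],[0.4,0,0,0,0,0,0],[0.4,0,0,0,0,0,0]])

```text
t: 29.5
eef_pos: [613.0, -138.4, 123.8]
tcp_rot: [-0.02, -3.141, -0.005]
ft_force: [-0.2, 0.2, -1.1]
width: 40.7
```

Emit:
arm_command(motion=[[0.4,0,0,0,0,0,0],[0.4,0,0,0,0,0,0],[0.4,0,0,0,0,0,0],[0.4,0,0,0,0,0,0],[0.4,0,0,0,0,0,0]])

```text
t: 29.92
eef_pos: [613.0, -138.4, 123.8]
tcp_rot: [-0.02, -3.141, -0.005]
ft_force: [-1.4, 0.5, -1.4]
width: 41.0
```

Emit:
arm_command(motion=[[0.4,0,0,0,0,0,0],[0.4,0,0,0,0,0,0],[0.4,0,0,0,0,0,0],[0.4,0,0,0,0,0,0],[0.4,0,0,0,0,0,0]])

```text
t: 30.33
eef_pos: [613.0, -138.4, 123.8]
tcp_rot: [-0.02, -3.141, -0.005]
ft_force: [-0.1, 0.8, -2.3]
width: 41.0
```

Emit:
arm_command(motion=[[0.4,0,0,0,0,0,0],[0.4,0,0,0,0,0,0],[-1,0,6,0,0,0,0],[-1,0,0,0,0,0,0],[-1,0,0,0,0,0,0]])

```text
t: 30.75
eef_pos: [613.4, -134.2, 123.9]
tcp_rot: [0.024, 3.14, 0.002]
ft_force: [1.0, 3.0, -0.1]
width: 57.2
```

Emit:
arm_command(motion=[[-1,0,0,0,0,0,0],[-1,0,0,0,0,0,0],[-1,0,0,0,0,0,0],[-1,0,0,0,0,0,0]])

```text
t: 31.08
eef_pos: [615.0, -134.3, 125.0]
tcp_rot: [0.025, 3.137, 0.001]
ft_force: [0.0, -0.4, 0.2]
width: 84.1
```

```bash
python3 -c "
from tools import *
go(612,-131,122,89)
look('side',(240,130,380,250),5.5,'c7')"
```

```text
31.08 [ 615.  -134.3  125. ] [2.500e-02 3.137e+00 1.000e-03] F [ 0.  -0.4  0.2] w 84.1 q [-0.16  0.55  0.38  1.79 -0.26  0.85  1.9 ]
shift tool now [3.  3.2 3. ] after turn [3.  3.2 3. ] turn [0.05 0.26 0.09]
```

View pics/c7.png

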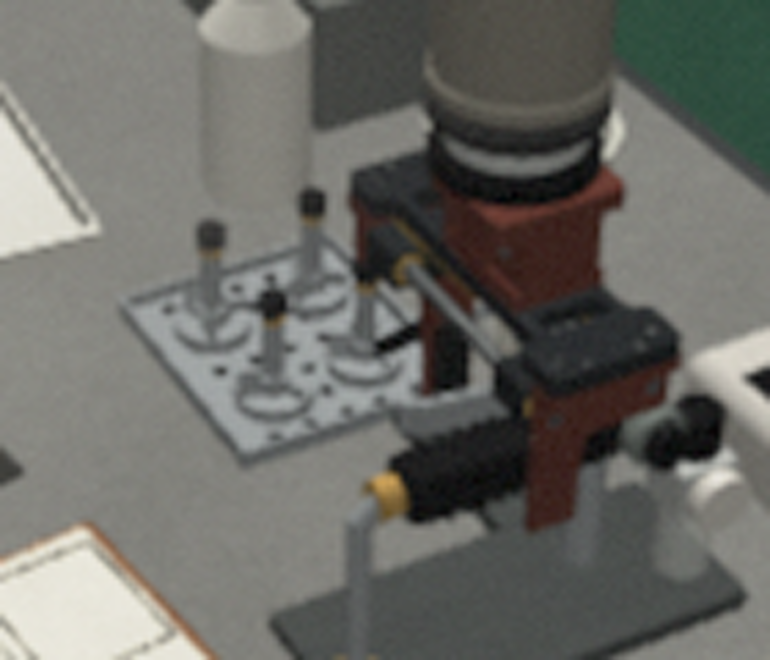

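Emit:
arm_command(motion=[[-1,0,2,-15,0,0,0],[-1,0,0,-30,0,0,0],[-1,0,0,-36,0,0,0],[-0.3,0,20,-15,0,0,0],[-0.3,0,34,0,0,0,0]])

```text
t: 31.55
eef_pos: [613.0, -88.6, 223.8]
tcp_rot: [0.049, 3.141, -0.009]
ft_force: [-0.1, 0.6, -0.2]
width: 78.4
```

Emit:
arm_command(motion=[[-0.3,0,38,0,0,0,0],[-0.3,0,38,0,0,0,0],[-0.3,0,38,0,0,0,0],[-0.3,0,36,0,0,0,0],[-0.3,0,30,0,0,0,0]])

```text
t: 31.97
eef_pos: [621.0, 93.1, 227.3]
tcp_rot: [0.066, 3.131, -0.011]
ft_force: [1.6, 0.2, -0.3]
width: 57.0
```

Run:
```python
from tools import *
T=np.load('/tmp/top0.npz');im=T['im'];P=np.load('/tmp/P.npy');c=cam('top')
hsv=cv2.cvtColor(im,cv2.COLOR_RGB2HSV)
m=((hsv[...,1]<30)&(hsv[...,2]>190)).astype(np.uint8);m[:210]=0;m[285:]=0;m[:,:90]=0;m[:,180:]=0
n,l,s,ce=cv2.connectedComponentsWithStats(m);i=1+np.argmax(s[1:,4]);print(s[i])
pts=np.argwhere(l==i)[:,::-1].astype(np.float32);r=cv2.minAreaRect(pts);print(r)
q=np.array([onplane(c,u,v,3)[:2] for u,v in cv2.boxPoints(r)]);print(np.round(q),q.mean(0))
for v in (225,235,248,262,272): print([tuple(np.round(P[v,u]).astype(int)) for u in list(range(97,112,3))+list(range(164,178,3))])
go(614,149,63)
look('side',(230,100,390,240),5,'c1');
```

```text
[ 103  216   69   63 3878]
((137.0, 247.0), (62.0, 68.0), 90.0)
[[613. 451.]
 [591. 257.]
 [415. 266.]
 [436. 455.]] [513.66890291 357.29518086]
[(np.int64(590), np.int64(472), np.int64(-5)), (np.int64(589), np.int64(462), np.int64(-2)), (np.int64(582), np.int64(444), np.int64(22)), (np.int64(587), np.int64(445), np.int64(-1)), (np.int64(584), np.int64(434), np.int64(5)), (np.int64(567), np.int64(278), np.int64(5)), (np.int64(566), np.int64(270), np.int64(1)), (np.int64(561), np.int64(256), np.int64(22)), (np.int64(565), np.int64(253), np.int64(-2)), (np.int64(563), np.int64(244), np.int64(4))]
[(np.int64(560), np.int64(470), np.int64(1)), (np.int64(554), np.int64(453), np.int64(23)), (np.int64(555), np.int64(447), np.int64(15)), (np.int64(556), np.int64(443), np.int64(4)), (np.int64(556), np.int64(436), np.int64(1)), (np.int64(538), np.int64(279), np.int64(4)), (np.int64(537), np.int64(271), np.int64(2)), (np.int64(533), np.int64(258), np.int64(22)), (np.int64(535), np.int64(254), np.int64(2)), (np.int64(535), np.int64(247), np.int64(-1))]
[(np.int64(523), np.int64(472), np.int64(-2
[... 834 characters left out ...]
8), np.int64(251), np.int64(-1))]
[(np.int64(455), np.int64(472), np.int64(2)), (np.int64(452), np.int64(457), np.int64(19)), (np.int64(452), np.int64(453), np.int64(8)), (np.int64(451), np.int64(445), np.int64(7)), (np.int64(450), np.int64(437), np.int64(6)), (np.int64(433), np.int64(285), np.int64(4)), (np.int64(431), np.int64(273), np.int64(19)), (np.int64(430), np.int64(265), np.int64(18)), (np.int64(431), np.int64(260), np.int64(1)), (np.int64(430), np.int64(253), np.int64(-4))]
31.97 [621.   93.1 227.3] [ 0.066  3.131 -0.011] F [ 1.6  0.2 -0.3] w 57.0 q [-0.54  0.42  0.39  1.71 -0.17  1.04  1.43]
shift tool now [ 10.9  56.6 163.9] after turn [  7.   55.9 164.3] turn [-0.39  0.54 -2.43]
```

View pics/c1.png

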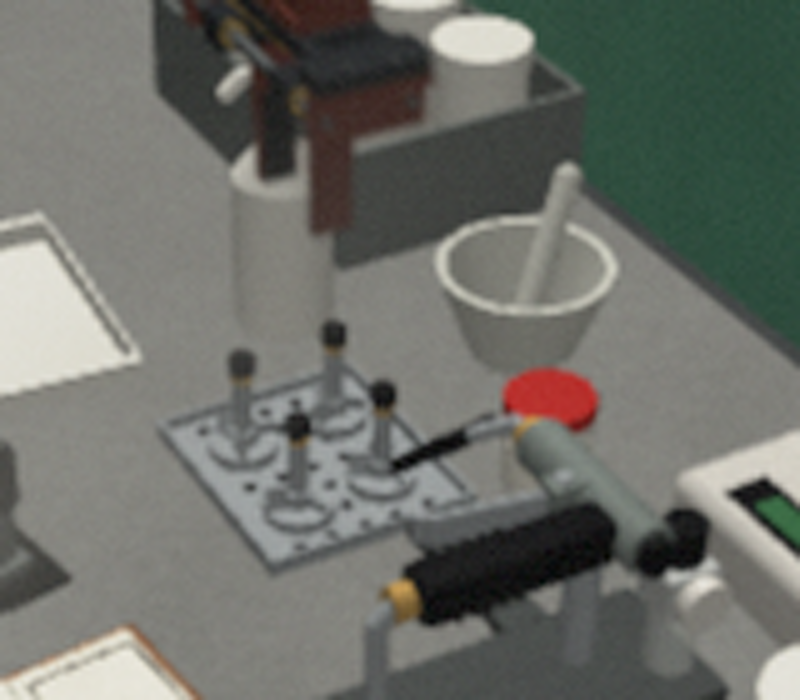

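Emit:
arm_command(motion=[[-0.3,5,35,0,0,0,-2.4],[-0.3,0,12,15,0,0,0],[-0.3,0,0,30,0,0,0],[-0.3,0,0,30,0,0,0],[-0.3,0,0,15,0,0,0]])

```text
t: 32.43
eef_pos: [622.4, 151.3, 139.4]
tcp_rot: [-0.027, 3.12, 0.003]
ft_force: [0.0, -0.7, -0.0]
width: 57.2
```

```bash
python3 -c "
from tools import *
go(614,149,63)"
```

```text
32.43 [622.4 151.3 139.4] [-2.70e-02  3.12e+00  3.00e-03] F [ 0.  -0.7 -0. ] w 57.2 q [-0.58  0.53  0.33  1.76 -0.21  0.86  1.43]
shift tool now [10.  -2.2 76.2] after turn [ 8.4 -2.3 76.4] turn [0.1  1.21 1.  ]
```

Emit:
arm_command(motion=[[-0.3,9,-2,15,0,1.2,1],[-0.3,0,0,26,0,0,0],[-0.3,0,0,20,0,0,0],[-0.3,0,0,5,0,0,0],[-0.3,0,0,0,0,0,0]], grip_force=35)

```text
t: 32.85
eef_pos: [610.3, 145.5, 66.9]
tcp_rot: [-0.01, -3.133, 0.002]
ft_force: [0.3, -0.2, -0.5]
width: 56.9
```

```bash
python3 -c "
from tools import *
go(614,149,63)"
```

```text
32.85 [610.3 145.5  66.9] [-1.000e-02 -3.133e+00  2.000e-03] F [ 0.3 -0.2 -0.5] w 56.9 q [-0.55  0.62  0.3   1.81 -0.25  0.76  1.45]
shift tool now [-3.7  3.5  3.9] after turn [-3.7  3.5  3.9] turn [-0.09 -0.5  -0.37]
```

Emit:
arm_command(motion=[[1,-3,4,3,0,0,0],[1,0,0,0,0,0,0],[1,0,0,0,0,0,0],[1,0,0,0,0,0,0],[1,0,0,0,0,0,0]])

```text
t: 33.27
eef_pos: [616.2, 149.3, 68.0]
tcp_rot: [-0.014, -3.138, 0.0]
ft_force: [-0.4, -0.0, 0.5]
width: 27.0
```

Emit:
arm_command(motion=[[1,0,0,0,0,0,0],[1,0,0,0,0,0,0],[1,0,0,0,0,0,0]])

```text
t: 33.52
eef_pos: [617.1, 149.5, 69.6]
tcp_rot: [-0.014, -3.14, -0.001]
ft_force: [-0.0, -0.3, -1.6]
width: 14.8
```

Emit:
arm_command(motion=[[1,0,0,-20,0,0,0],[1,0,0,-30,0,0,0],[1,3,15,-30,0,0,0],[1,8,30,-10,0,0,0],[1,10,36,0,0,0,0]])

```text
t: 33.93
eef_pos: [597.6, 220.3, 161.4]
tcp_rot: [-0.04, -3.136, 0.01]
ft_force: [0.4, -0.3, -2.0]
width: 15.0
```

```bash
python3 -c "
from tools import *
go(551,397,100)
look('side',(200,80,360,200),5,'d1')"
```

```text
33.93 [597.6 220.3 161.4] [-0.04  -3.136  0.01 ] F [ 0.4 -0.3 -2. ] w 15.0 q [-0.7   0.51  0.34  1.73 -0.2   0.94  1.27]
shift tool now [ 50.7 175.8  60.5] after turn [ 46.6 176.7  61.4] turn [-0.38 -0.32 -1.45]
```

View pics/d1.png

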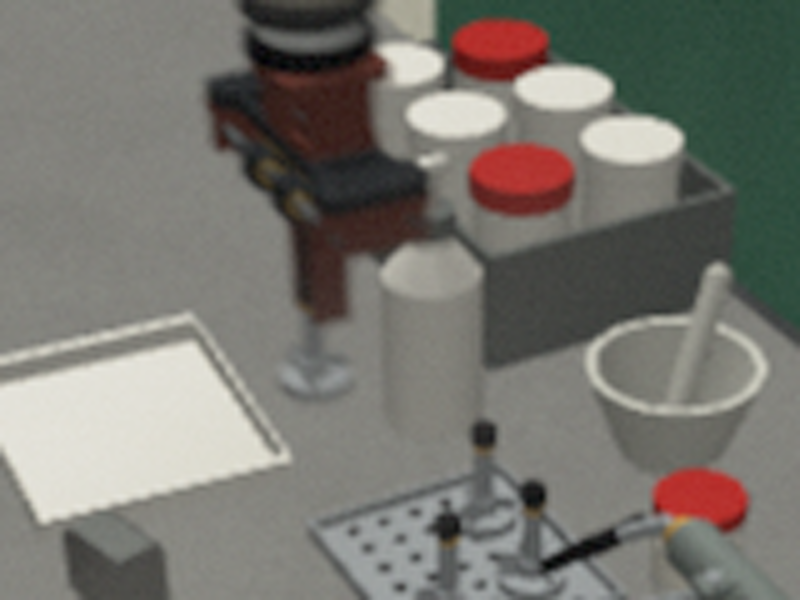

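```bash
python3 -c "
from tools import *
P=np.load('/tmp/P.npy');Z=P[...,2]
m=(Z>80)&(Z<230);m[:140]=0;m[185:]=0;m[:,:125]=0;m[:,175:]=0
q=P[m];print(len(q),np.round(q.min(0)),np.round(q.max(0)),np.round(np.median(q,0)))
c=cam('side');S=np.load('/tmp/side0.npz');Q=cloud(c,S['d']);print(np.round(Q[150,287]),np.round(Q[140,287]),np.round(Q[118,283]))
"
```

```text
713 [659. 246.  81.] [802. 352. 197.] [697. 275. 118.]
[696. 249.  71.] [695. 248. 109.] [771. 419.  89.]
```

Emit:
arm_command(motion=[[1,9,37,0,0,0,-1.4],[1,9,38,0,0,0,0],[1,9,32,0,0,0,0],[1,5,20,0,0,0,0],[1,2,8,10,0,0,0]])

```text
t: 34.4
eef_pos: [559.1, 367.6, 151.8]
tcp_rot: [0.02, -3.136, -0.004]
ft_force: [0.8, 0.8, -0.6]
width: 15.1
```

```bash
python3 -c "
from tools import *
go(551,397,67)"
```

```text
34.4 [559.1 367.6 151.8] [ 0.02  -3.136 -0.004] F [ 0.8  0.8 -0.6] w 15.1 q [-0.89  0.57  0.31  1.66 -0.21  0.95  1.08]
shift tool now [ 7.3 29.3 85. ] after turn [ 8.1 29.4 84.8] turn [ 0.15 -0.31  0.74]
```

Emit:
arm_command(motion=[[1,6,22,0,0,0,0.7],[1,0,5,15,0,0,0],[1,0,0,25,0,0,0],[1,0,0,14,0,0,0],[1,0,0,0,0,0,0]])

```text
t: 34.82
eef_pos: [549.2, 395.8, 89.4]
tcp_rot: [0.009, -3.132, 0.0]
ft_force: [-0.2, -0.2, -1.8]
width: 14.8
```

```bash
python3 -c "
from tools import *
go(551,397,67)"
```

```text
34.82 [549.2 395.8  89.4] [ 0.009 -3.132  0.   ] F [-0.2 -0.2 -1.8] w 14.8 q [-0.91  0.65  0.28  1.67 -0.23  0.86  1.05]
shift tool now [-2.   1.2 22.4] after turn [-1.8  1.2 22.4] turn [-0.02 -0.53  0.33]
```

Emit:
arm_command(motion=[[1,0,0,12,0,0,0],[1,0,0,7,0,0,0],[1,0,0,4,0,0,0],[1,0,0,2,0,0,0]])

```text
t: 35.15
eef_pos: [551.7, 392.7, 65.5]
tcp_rot: [0.003, -3.133, 0.001]
ft_force: [-6.0, -1.6, 22.6]
width: 14.9
```

Emit:
arm_command(motion=[[0.1,0,0,0,0,0,0],[0.1,0,0,0,0,0,0],[0.1,0,0,0,0,0,0],[0.1,0,0,0,0,0,0]])

```text
t: 35.48
eef_pos: [555.0, 392.0, 68.6]
tcp_rot: [-0.001, -3.138, -0.005]
ft_force: [-0.1, -0.6, 0.9]
width: 37.7
```

Emit:
arm_command(motion=[[0.1,0,0,-20,0,0,0],[0.1,0,0,-36,0,0,0],[0.1,0,0,-36,0,0,0],[-0.3,0,-15,-25,0,0,0],[-0.3,0,-34,0,0,0,0]])

```text
t: 35.9
eef_pos: [552.6, 348.2, 186.5]
tcp_rot: [0.013, -3.134, -0.003]
ft_force: [0.7, 0.6, 0.0]
width: 49.1
```

Emit:
arm_command(motion=[[-0.3,0,-38,0,0,0,0],[-0.3,0,-38,0,0,0,0],[-0.3,-10,-38,0,0,0,0],[-0.3,-25,-32,0,0,0,0],[-0.3,-25,-20,0,0,0,0]])

```text
t: 36.32
eef_pos: [612.4, 177.8, 189.3]
tcp_rot: [0.024, -3.137, -0.011]
ft_force: [0.8, -0.0, -0.0]
width: 57.7
```

```bash
python3 -c "
from tools import *
go(673,144,68)
look('side',(200,80,360,200),5,'d2')"
```

```text
36.32 [612.4 177.8 189.3] [ 0.024 -3.137 -0.011] F [ 0.8 -0.  -0. ] w 57.7 q [-0.63  0.48  0.35  1.71 -0.2   0.99  1.38]
shift tool now [-60.7 -35.6 120.7] after turn [-60.6 -33.8 121.3] turn [ 0.4  -0.27  0.89]
```

View pics/d2.png

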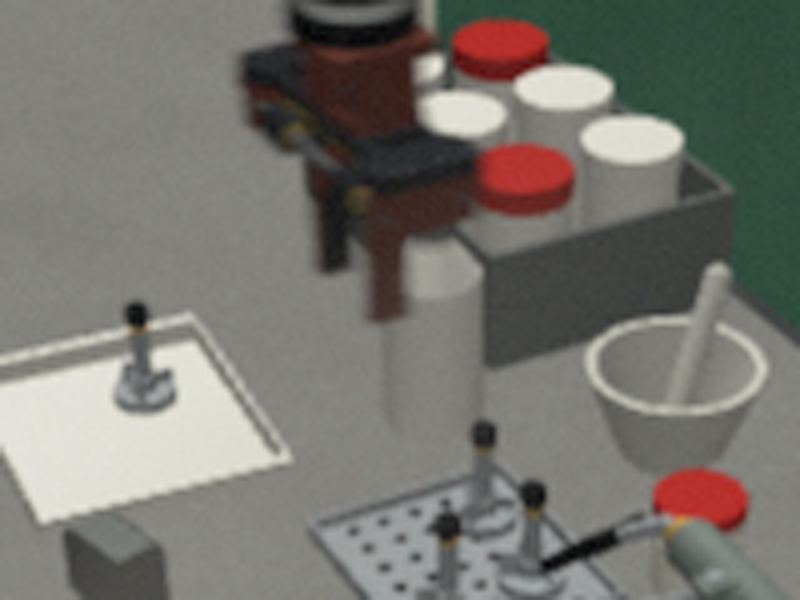

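Emit:
arm_command(motion=[[-0.3,-26,-18,0,0,0,0.9],[-0.3,-20,-8,0,0,0,0],[-0.3,-5,0,10,0,0,0],[-0.3,0,0,20,0,0,0],[-0.3,0,0,10,0,0,0]])

```text
t: 36.78
eef_pos: [673.5, 141.0, 149.6]
tcp_rot: [0.024, 3.136, 0.006]
ft_force: [0.0, 0.2, -1.3]
width: 56.9
```

```bash
python3 -c "
from tools import *
go(673,144,68)"
```

```text
36.78 [673.5 141.  149.6] [0.024 3.136 0.006] F [ 0.   0.2 -1.3] w 56.9 q [-0.54  0.6   0.35  1.62 -0.24  0.96  1.45]
shift tool now [ 1.   2.6 81.6] after turn [ 0.5  3.  81.6] turn [ 0.23  0.32 -0.87]
```

Emit:
arm_command(motion=[[-0.3,0,3,15,0,0,-0.8],[-0.3,0,0,28,0,0,0],[-0.3,0,0,22,0,0,0],[-0.3,0,0,6,0,0,0],[-0.3,0,0,0,0,0,0]])

```text
t: 37.2
eef_pos: [668.0, 149.4, 70.8]
tcp_rot: [0.007, -3.14, -0.007]
ft_force: [0.7, -0.0, 0.5]
width: 57.3
```

```bash
python3 -c "
from tools import *
go(674,148,68)"
```

```text
37.2 [668.  149.4  70.8] [ 0.007 -3.14  -0.007] F [ 0.7 -0.   0.5] w 57.3 q [-0.52  0.69  0.31  1.67 -0.27  0.83  1.49]
shift tool now [-6.  -1.5  2.7] after turn [-6.  -1.4  2.8] turn [ 0.26 -0.11  0.24]
```

Emit:
arm_command(motion=[[1,-5,-1,4,0,0,0],[1,0,0,0,0,0,0],[1,0,0,0,0,0,0],[1,0,0,0,0,0,0],[1,0,0,0,0,0,0]])

```text
t: 37.62
eef_pos: [674.5, 150.7, 70.0]
tcp_rot: [-0.01, 3.14, 0.01]
ft_force: [-0.4, 1.0, -0.4]
width: 27.1
```

Emit:
arm_command(motion=[[1,0,0,0,0,0,0],[1,0,0,0,0,0,0],[1,0,0,0,0,0,0]])

```text
t: 37.87
eef_pos: [675.5, 150.6, 71.9]
tcp_rot: [-0.009, 3.137, 0.011]
ft_force: [-0.5, 0.8, -1.5]
width: 15.0
```

Emit:
arm_command(motion=[[1,0,0,-20,0,0,0],[1,0,0,-36,0,0,0],[1,15,0,-36,0,0,0],[1,30,0,-25,0,0,0],[1,32,12,-10,0,0,0]])

```text
t: 38.28
eef_pos: [598.2, 156.7, 198.6]
tcp_rot: [-0.001, -3.141, -0.002]
ft_force: [1.0, 0.5, -1.0]
width: 15.0
```

```bash
python3 -c "
from tools import *
go(547,313,120)
look('side',(200,80,360,200),5,'d3')"
```

```text
38.28 [598.2 156.7 198.6] [-1.000e-03 -3.141e+00 -2.000e-03] F [ 1.   0.5 -1. ] w 15.0 q [-0.63  0.44  0.37  1.75 -0.19  0.98  1.38]
shift tool now [ 51.2 156.1  78.9] after turn [ 51.2 156.3  78.6] turn [ 0.09 -0.06 -0.03]
```

View pics/d3.png

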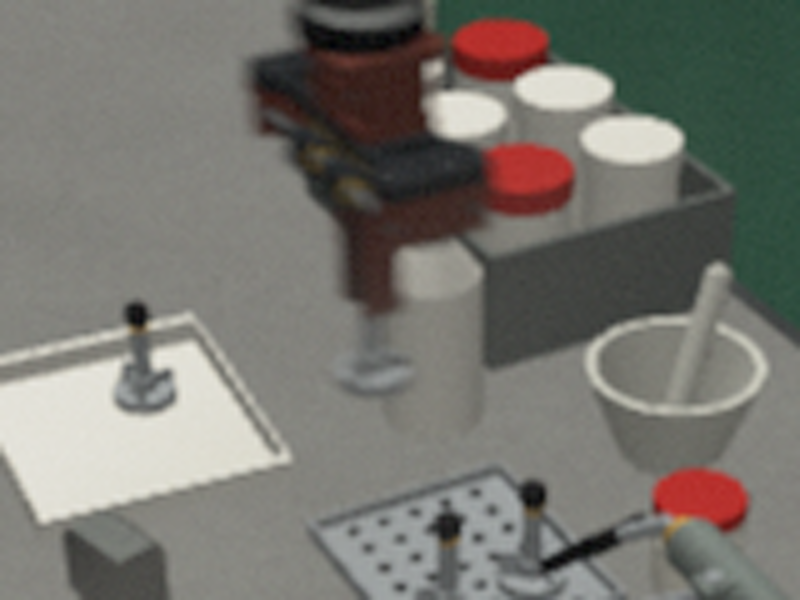

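Emit:
arm_command(motion=[[1,16,34,0,0,0,0],[1,18,36,0,0,0,0],[1,18,36,0,0,0,0],[1,18,36,0,0,0,0],[1,16,30,0,0,0,0]])

```text
t: 38.75
eef_pos: [505.3, 330.2, 203.7]
tcp_rot: [-0.018, -3.141, -0.009]
ft_force: [0.4, 1.4, -1.1]
width: 15.0
```

Emit:
arm_command(motion=[[1,10,18,0,0,0,0],[1,4,8,15,0,0,0],[1,0,0,25,0,0,0],[1,0,0,20,0,0,0]])

```text
t: 39.08
eef_pos: [485.2, 372.8, 146.2]
tcp_rot: [-0.01, 3.139, 0.027]
ft_force: [-0.5, 0.2, -1.1]
width: 14.8
```

```bash
python3 -c "
from tools import *
go(478,400,70)"
```

```text
39.08 [485.2 372.8 146.2] [-0.01   3.139  0.027] F [-0.5  0.2 -1.1] w 14.8 q [-0.97  0.48  0.29  1.82 -0.19  0.86  0.99]
shift tool now [ 7.1 25.9 76.6] after turn [ 7.2 27.2 76.2] turn [0.98 0.12 0.36]
```

Emit:
arm_command(motion=[[1,6,22,5,0.9,0,0.3],[1,0,3,18,0,0,0],[1,0,0,24,0,0,0],[1,0,0,10,0,0,0],[1,0,0,0,0,0,0]])

```text
t: 39.5
eef_pos: [475.0, 398.8, 81.9]
tcp_rot: [0.006, -3.138, 0.006]
ft_force: [1.4, -0.6, -1.1]
width: 14.5
```

```bash
python3 -c "
from tools import *
go(478,400,70)"
```

```text
39.5 [475.  398.8  81.9] [ 0.006 -3.138  0.006] F [ 1.4 -0.6 -1.1] w 14.5 q [-1.    0.58  0.27  1.82 -0.21  0.77  0.96]
shift tool now [-3.   1.2 11.9] after turn [-3.   1.2 11.9] turn [-0.21 -0.23  0.23]
```

Emit:
arm_command(motion=[[1,0,0,7,0,0,0],[1,0,0,4,0,0,0],[1,0,0,2,0,0,0],[1,0,0,0,0,0,0]])

```text
t: 39.83
eef_pos: [476.4, 398.1, 69.7]
tcp_rot: [0.003, -3.139, 0.005]
ft_force: [0.2, 0.9, -1.7]
width: 14.9
```

Emit:
arm_command(motion=[[1,0,0,2,0,0,0],[0.1,0,0,0,0,0,0],[0.1,0,0,0,0,0,0],[0.1,0,0,0,0,0,0],[0.1,0,0,0,0,0,0]])

```text
t: 40.25
eef_pos: [478.7, 398.8, 70.8]
tcp_rot: [-0.001, 3.14, 0.002]
ft_force: [-0.8, 0.1, -0.1]
width: 37.2
```

Emit:
arm_command(motion=[[0.1,0,0,-20,0,0,0],[0.1,0,0,-36,0,0,0],[0.1,0,0,-36,0,0,0],[-0.3,-10,-25,-25,0,0,0],[-0.3,-15,-34,0,0,0,0]])

```text
t: 40.67
eef_pos: [499.2, 346.9, 191.1]
tcp_rot: [0.022, -3.139, -0.003]
ft_force: [0.3, -0.2, 0.5]
width: 49.6
```

Emit:
arm_command(motion=[[-0.3,-16,-36,0,0,0,0],[-0.3,-16,-36,0,0,0,0],[-0.3,-16,-36,0,0,0,0],[-0.3,-16,-36,0,0,0,0],[-0.3,-16,-34,0,0,0,0]])

```text
t: 41.08
eef_pos: [585.6, 167.9, 196.0]
tcp_rot: [-0.037, 3.136, 0.016]
ft_force: [-0.4, -0.3, 0.9]
width: 57.0
```

```bash
python3 -c "
from tools import *
go(613,76,68)
look('side',(200,80,360,200),5,'d4')"
```

```text
41.08 [585.6 167.9 196. ] [-0.037  3.136  0.016] F [-0.4 -0.3  0.9] w 57.0 q [-0.65  0.42  0.36  1.79 -0.19  0.96  1.38]
shift tool now [-24.6 -93.8 127.2] after turn [-27.4 -91.9 128. ] turn [0.57 0.3  1.35]
```

View pics/d4.png

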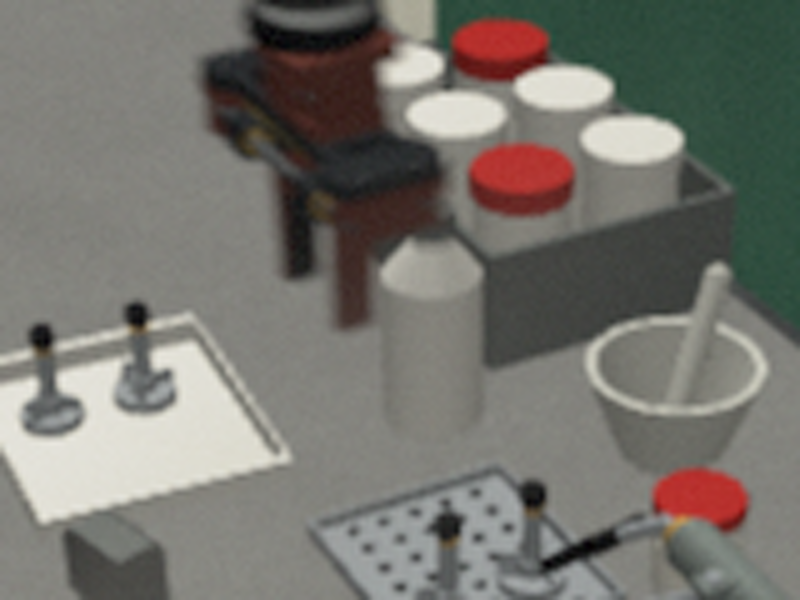

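Emit:
arm_command(motion=[[-0.3,-10,-34,0,0,0,1.3],[-0.3,-8,-30,0,0,0,0],[-0.3,-2,-12,10,0,0,0],[-0.3,0,0,20,0,0,0],[-0.3,0,0,20,0,0,0]])

```text
t: 41.55
eef_pos: [614.3, 79.0, 151.3]
tcp_rot: [0.033, 3.12, 0.01]
ft_force: [-0.7, -0.5, -1.0]
width: 57.1
```

```bash
python3 -c "
from tools import *
go(613,76,70)"
```

```text
41.55 [614.3  79.  151.3] [0.033 3.12  0.01 ] F [-0.7 -0.5 -1. ] w 57.1 q [-0.51  0.49  0.37  1.81 -0.23  0.86  1.52]
shift tool now [ 3.  -3.6 81.2] after turn [ 1.3 -3.  81.3] turn [ 0.36  1.24 -1.22]
```

Emit:
arm_command(motion=[[-0.3,2,-3,15,0.3,1.2,-1.2],[-0.3,0,0,28,0,0,0],[-0.3,0,0,22,0,0,0],[-0.3,0,0,5,0,0,0],[-0.3,0,0,0,0,0,0]])

```text
t: 41.97
eef_pos: [611.7, 75.2, 76.7]
tcp_rot: [-0.004, -3.14, -0.001]
ft_force: [-0.1, -0.6, 0.0]
width: 57.1
```

```bash
python3 -c "
from tools import *
go(613,76,68)
look('side',(240,130,340,230),6,'d5')"
```

```text
41.97 [611.7  75.2  76.7] [-4.00e-03 -3.14e+00 -1.00e-03] F [-0.1 -0.6  0. ] w 57.1 q [-0.47  0.59  0.33  1.84 -0.27  0.76  1.58]
shift tool now [-1.3  0.8  8.7] after turn [-1.3  0.8  8.7] turn [ 0.02 -0.1  -0.14]
```

View pics/d5.png

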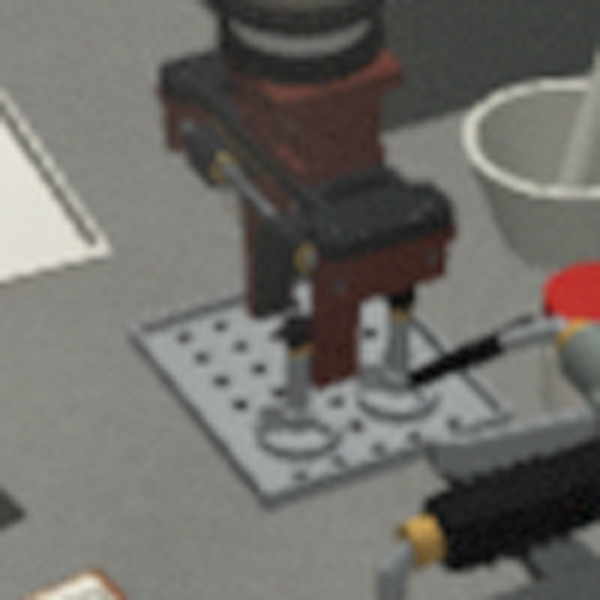

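```bash
python3 -c "
from tools import *
c=cam('side')
for p in [(613,76,15),(612,40,62),(613,76,75),(672,77,15),(672,77,75)]:
  u,v=proj(c,p); print(p,round((u-240)*6),round((v-130)*6))
for u,v,z in [(297,437,15),(294,330,72),(402,305,72),(398,400,15)]: print(np.round(onplane(c,u/6+240,v/6+130,z)))"
```

```text
(613, 76, 15) 301 417
(612, 40, 62) 335 382
(613, 76, 75) 301 321
(672, 77, 15) 402 382
(672, 77, 75) 404 286
[604.  63.  15.]
[608.  75.  72.]
[665.  67.  72.]
[663.  65.  15.]
```

Emit:
arm_command(motion=[[-0.3,0,0,8,0,0,0],[1,0,0,3,0,0,0],[1,0,0,0,0,0,0],[1,0,0,0,0,0,0],[1,0,0,0,0,0,0]])

```text
t: 42.43
eef_pos: [614.8, 76.5, 70.1]
tcp_rot: [0.002, 3.136, 0.004]
ft_force: [-0.2, 0.4, 0.1]
width: 33.8
```

Emit:
arm_command(motion=[[1,0,0,0,0,0,0],[1,0,0,0,0,0,0],[1,0,0,0,0,0,0],[1,0,0,0,0,0,0]])

```text
t: 42.77
eef_pos: [615.6, 76.7, 71.6]
tcp_rot: [0.002, 3.134, 0.005]
ft_force: [-0.2, -0.1, -0.8]
width: 14.8
```

Emit:
arm_command(motion=[[1,0,0,-20,0,0,0],[1,0,0,-36,0,0,0],[1,8,10,-36,0,0,0],[1,15,25,-20,0,0,0],[1,16,34,-5,0,0,0]])

```text
t: 43.18
eef_pos: [575.5, 136.7, 189.6]
tcp_rot: [0.026, 3.14, -0.006]
ft_force: [0.7, 0.0, -1.9]
width: 14.9
```

```bash
python3 -c "
from tools import *
go(545,314,120)
look('side',(200,80,360,200),5,'d6')"
```

```text
43.18 [575.5 136.7 189.6] [ 0.026  3.14  -0.006] F [ 0.7  0.  -1.9] w 14.9 q [-0.64  0.41  0.39  1.83 -0.18  0.94  1.38]
shift tool now [ 33.5 177.1  68.9] after turn [ 30.5 177.3  69.6] turn [-0.22  0.11 -0.94]
```

View pics/d6.png

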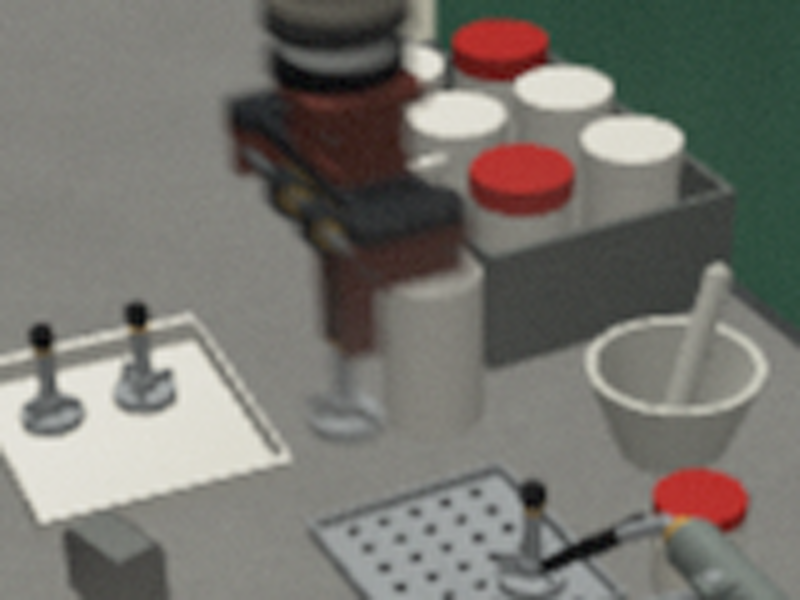

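Emit:
arm_command(motion=[[1,6,36,0,0,0,-0.9],[1,6,38,0,0,0,0],[1,6,36,0,0,0,0],[1,5,25,0,0,0,0],[1,2,12,10,0,0,0]])

```text
t: 43.65
eef_pos: [545.2, 296.7, 181.9]
tcp_rot: [-0.015, 3.138, 0.009]
ft_force: [-0.5, 0.1, -0.9]
width: 14.6
```

```bash
python3 -c "
from tools import *
go(545,315,70)"
```

```text
43.65 [545.2 296.7 181.9] [-0.015  3.138  0.009] F [-0.5  0.1 -0.9] w 14.6 q [-0.85  0.45  0.34  1.77 -0.19  0.94  1.15]
shift tool now [  0.4  17.7 112. ] after turn [  0.2  18.3 111.9] turn [0.31 0.18 0.55]
```

Emit:
arm_command(motion=[[1,0,14,15,0,0,0.5],[1,0,0,30,0,0,0],[1,0,0,30,0,0,0],[1,0,0,12,0,0,0],[1,0,0,0,0,0,0]])

```text
t: 44.07
eef_pos: [542.5, 314.7, 86.3]
tcp_rot: [-0.014, 3.141, 0.007]
ft_force: [-1.0, 0.3, -0.4]
width: 15.1
```

```bash
python3 -c "
from tools import *
go(545,315,70)"
```

```text
44.07 [542.5 314.7  86.3] [-0.014  3.141  0.007] F [-1.   0.3 -0.4] w 15.1 q [-0.84  0.58  0.3   1.81 -0.24  0.78  1.16]
shift tool now [-2.5  0.2 16.3] after turn [-2.5  0.3 16.3] turn [0.26 0.03 0.5 ]
```

Emit:
arm_command(motion=[[1,0,0,10,0,0,0],[1,0,0,5,0,0,0],[1,0,0,2,0,0,0],[1,0,0,2,0,0,0]])

```text
t: 44.4
eef_pos: [544.2, 312.5, 68.4]
tcp_rot: [-0.009, 3.141, 0.007]
ft_force: [-7.4, -3.0, 24.1]
width: 14.8
```

Contact made. I'll release and go for the last tool.

Emit:
arm_command(motion=[[0.1,0,0,0,0,0,0],[0.1,0,0,0,0,0,0],[0.1,0,0,0,0,0,0],[0.1,0,0,0,0,0,0]])

```text
t: 44.73
eef_pos: [547.6, 312.5, 72.6]
tcp_rot: [-0.005, 3.135, 0.014]
ft_force: [0.4, -0.6, -0.2]
width: 37.4
```

Emit:
arm_command(motion=[[0.1,0,0,-20,0,0,0],[0.1,0,0,-36,0,0,0],[0.1,0,0,-36,0,0,0],[-0.3,0,-25,-25,0,0,0],[-0.3,0,-34,0,0,0,0]])

```text
t: 45.15
eef_pos: [545.3, 258.4, 191.7]
tcp_rot: [-0.022, 3.138, 0.014]
ft_force: [0.7, -0.5, 0.3]
width: 49.8
```

Emit:
arm_command(motion=[[-0.3,-15,-36,0,0,0,0],[-0.3,-18,-36,0,0,0,0],[-0.3,-20,-34,0,0,0,0],[-0.3,-20,-30,0,0,0,0],[-0.3,-18,-20,0,0,0,0]])

```text
t: 45.57
eef_pos: [639.7, 98.2, 195.3]
tcp_rot: [-0.031, 3.132, 0.021]
ft_force: [0.0, 0.1, 0.3]
width: 56.8
```

```bash
python3 -c "
from tools import *
go(674,78,68)
look('side',(200,80,360,200),5,'d7')"
```

```text
45.57 [639.7  98.2 195.3] [-0.031  3.132  0.021] F [0.  0.1 0.3] w 56.8 q [-0.52  0.48  0.38  1.7  -0.22  0.99  1.53]
shift tool now [-32.7 -22.5 127.3] after turn [-34.3 -20.2 127.3] turn [0.77 0.52 1.14]
```

View pics/d7.png

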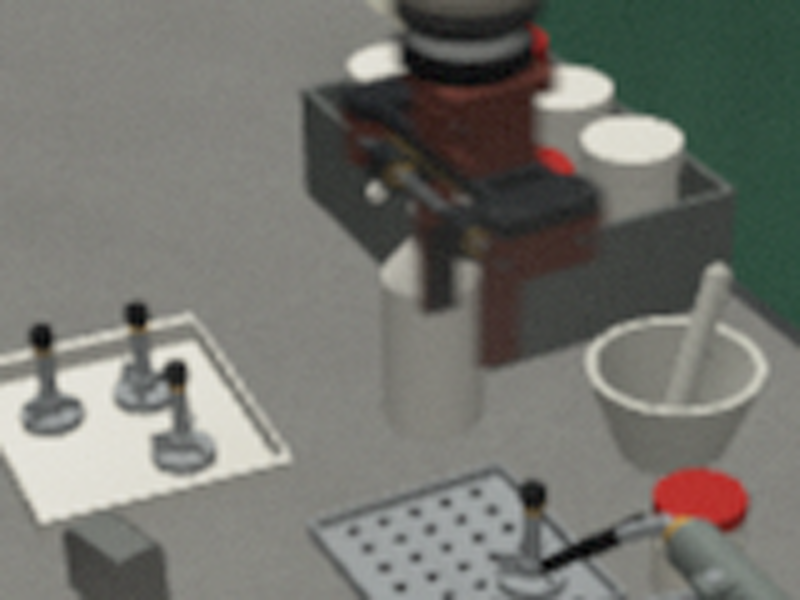

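Emit:
arm_command(motion=[[-0.3,-20,-12,0,0.7,0.5,1.1],[-0.3,-8,-3,10,0,0,0],[-0.3,0,0,25,0,0,0],[-0.3,0,0,20,0,0,0],[-0.3,0,0,0,0,0,0]])

```text
t: 46.03
eef_pos: [674.7, 73.0, 138.9]
tcp_rot: [0.019, 3.134, -0.004]
ft_force: [-0.8, -0.3, -1.3]
width: 56.4
```

```bash
python3 -c "
from tools import *
go(674,78,68)"
```

```text
46.03 [674.7  73.  138.9] [ 0.019  3.134 -0.004] F [-0.8 -0.3 -1.3] w 56.4 q [-0.46  0.6   0.37  1.66 -0.26  0.93  1.57]
shift tool now [ 1.3  5.1 70.8] after turn [ 0.7  5.  70.9] turn [-0.15  0.43 -0.69]
```

Emit:
arm_command(motion=[[-0.3,1,4,12,0,0.4,-0.6],[-0.3,0,0,25,0,0,0],[-0.3,0,0,22,0,0,0],[-0.3,0,0,6,0,0,0],[-0.3,0,0,0,0,0,0]])

```text
t: 46.45
eef_pos: [673.0, 82.4, 71.5]
tcp_rot: [0.009, -3.141, -0.001]
ft_force: [0.6, 0.2, 0.8]
width: 56.9
```

```bash
python3 -c "
from tools import *
go(674,78,68)"
```

```text
46.45 [673.   82.4  71.5] [ 9.000e-03 -3.141e+00 -1.000e-03] F [0.6 0.2 0.8] w 56.9 q [-0.44  0.68  0.34  1.69 -0.29  0.82  1.6 ]
shift tool now [-1.  -4.4  3.5] after turn [-1.  -4.4  3.5] turn [ 0.03 -0.01  0.34]
```

Emit:
arm_command(motion=[[1,-1,-4,4,0,0,0],[1,0,0,0,0,0,0],[1,0,0,0,0,0,0],[1,0,0,0,0,0,0],[1,0,0,0,0,0,0]])

```text
t: 46.87
eef_pos: [676.2, 79.7, 71.5]
tcp_rot: [-0.013, 3.137, 0.003]
ft_force: [0.5, -0.1, -0.3]
width: 27.2
```

Emit:
arm_command(motion=[[1,0,0,0,0,0,0],[1,0,0,0,0,0,0],[1,0,0,0,0,0,0]])

```text
t: 47.12
eef_pos: [677.1, 79.6, 73.1]
tcp_rot: [-0.012, 3.134, 0.004]
ft_force: [-0.6, 0.1, -1.9]
width: 15.1
```

Emit:
arm_command(motion=[[1,0,0,-20,0,0,0],[1,0,0,-36,0,0,0],[1,10,5,-36,0,0,0],[1,25,15,-25,0,0,0],[1,30,25,-5,0,0,0]])

```text
t: 47.53
eef_pos: [611.5, 116.9, 195.5]
tcp_rot: [0.004, 3.139, -0.006]
ft_force: [1.0, -0.4, -0.9]
width: 15.0
```

```bash
python3 -c "
from tools import *
go(472,318,120)
look('side',(200,80,360,200),5,'d8')"
```

```text
47.53 [611.5 116.9 195.5] [ 0.004  3.139 -0.006] F [ 1.  -0.4 -0.9] w 15.0 q [-0.59  0.45  0.4   1.75 -0.2   0.98  1.46]
shift tool now [140.3 201.   74.4] after turn [139.5 201.1  75.5] turn [-0.21  0.14 -0.16]
```

View pics/d8.png

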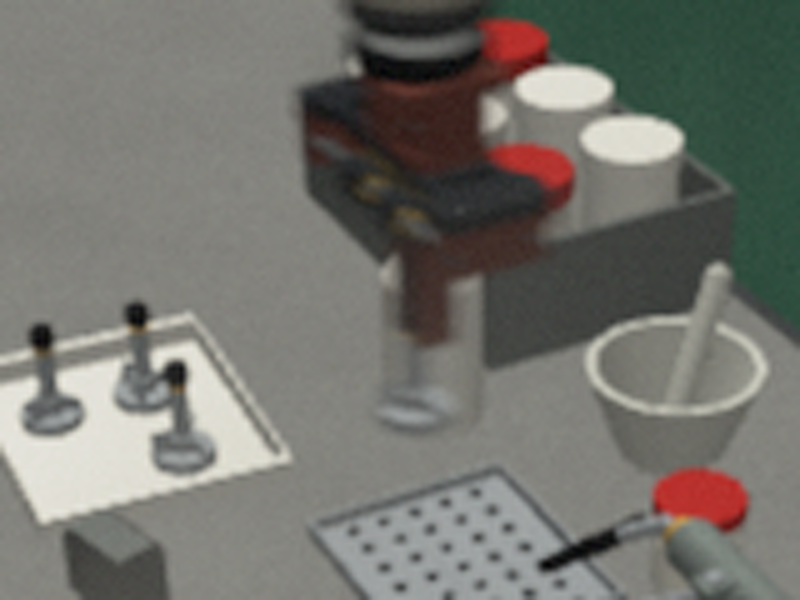

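Emit:
arm_command(motion=[[1,22,32,0,0,0,0],[1,22,33,0,0,0,0],[1,22,33,0,0,0,0],[1,22,33,0,0,0,0],[1,15,22,0,0,0,0]])

```text
t: 48.0
eef_pos: [500.3, 274.9, 195.9]
tcp_rot: [-0.004, -3.14, -0.002]
ft_force: [1.1, 0.2, -1.9]
width: 14.7
```

Emit:
arm_command(motion=[[1,8,12,0,0,0,0],[1,0,0,15,0,0,0],[1,0,0,20,0,0,0],[1,0,0,10,0,0,0]])

```text
t: 48.33
eef_pos: [485.6, 298.9, 151.1]
tcp_rot: [0.022, -3.14, -0.013]
ft_force: [-0.3, -0.2, -1.8]
width: 14.9
```

```bash
python3 -c "
from tools import *
go(472,318,72)"
```

```text
48.33 [485.6 298.9 151.1] [ 0.022 -3.14  -0.013] F [-0.3 -0.2 -1.8] w 14.9 q [-0.91  0.41  0.33  1.91 -0.18  0.84  1.1 ]
shift tool now [13.2 18.7 79.3] after turn [13.6 19.1 79.1] turn [ 0.46 -0.1   0.81]
```

Emit:
arm_command(motion=[[1,12,18,5,0.4,0,0.8],[1,0,0,20,0,0,0],[1,0,0,25,0,0,0],[1,0,0,8,0,0,0],[1,0,0,0,0,0,0]])

```text
t: 48.75
eef_pos: [472.2, 315.8, 88.7]
tcp_rot: [-0.002, -3.137, 0.004]
ft_force: [0.0, -0.7, -0.6]
width: 15.1
```

```bash
python3 -c "
from tools import *
go(472,318,70)"
```

```text
48.75 [472.2 315.8  88.7] [-2.000e-03 -3.137e+00  4.000e-03] F [ 0.  -0.7 -0.6] w 15.1 q [-0.93  0.5   0.3   1.95 -0.22  0.72  1.07]
shift tool now [ 0.1  2.2 18.7] after turn [ 0.2  2.2 18.7] turn [-0.13 -0.27 -0.09]
```

Emit:
arm_command(motion=[[1,0,2,11,0,0,0],[1,0,0,5,0,0,0],[1,0,0,3,0,0,0],[1,0,0,0,0,0,0]])

```text
t: 49.08
eef_pos: [474.1, 317.4, 70.0]
tcp_rot: [-0.006, -3.139, 0.002]
ft_force: [0.3, -0.9, -1.8]
width: 14.9
```

Emit:
arm_command(motion=[[1,0,0,2,0,0,0],[0.1,0,0,0,0,0,0],[0.1,0,0,0,0,0,0],[0.1,0,0,0,0,0,0],[0.1,0,0,0,0,0,0]])

```text
t: 49.5
eef_pos: [477.2, 318.3, 72.6]
tcp_rot: [0.009, 3.14, 0.005]
ft_force: [0.6, -0.3, 0.2]
width: 37.7
```

Emit:
arm_command(motion=[[0.1,0,0,-20,0,0,0],[0.1,0,0,-36,0,0,0],[0.1,0,0,-36,0,0,0],[-1,0,-20,-15,0,0,0],[-1,0,-30,0,0,0,0]])

```text
t: 49.92
eef_pos: [475.4, 273.0, 182.8]
tcp_rot: [-0.005, 3.141, 0.005]
ft_force: [1.3, 0.2, 0.5]
width: 49.6
```

Emit:
arm_command(motion=[[-1,0,-34,0,0,0,0],[-1,0,-20,0,0,0,0],[-1,0,-5,0,0,0,0]])

```text
t: 50.17
eef_pos: [476.9, 209.0, 185.5]
tcp_rot: [-0.002, 3.136, 0.009]
ft_force: [0.1, -0.3, 0.4]
width: 69.3
```

```bash
python3 -c "
from tools import *
st()
look('side',(160,80,360,230),4,'d9'); look('top',(80,180,330,320),3.2,'d10')"
```

```text
50.17 [476.9 209.  185.5] [-2.000e-03  3.136e+00  9.000e-03] F [ 0.1 -0.3  0.4] w 69.3 q [-0.85  0.29  0.38  2.   -0.14  0.87  1.18]
```

View pics/d9.png

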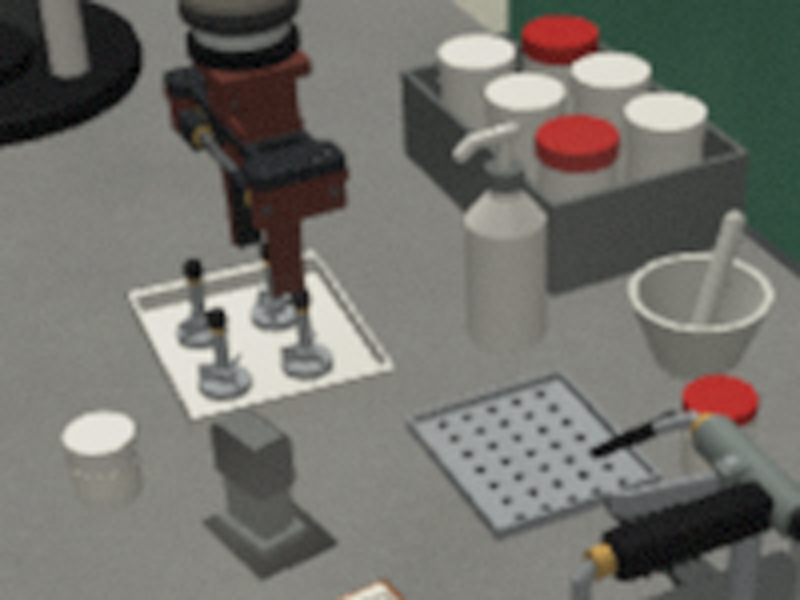

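View pics/d10.png

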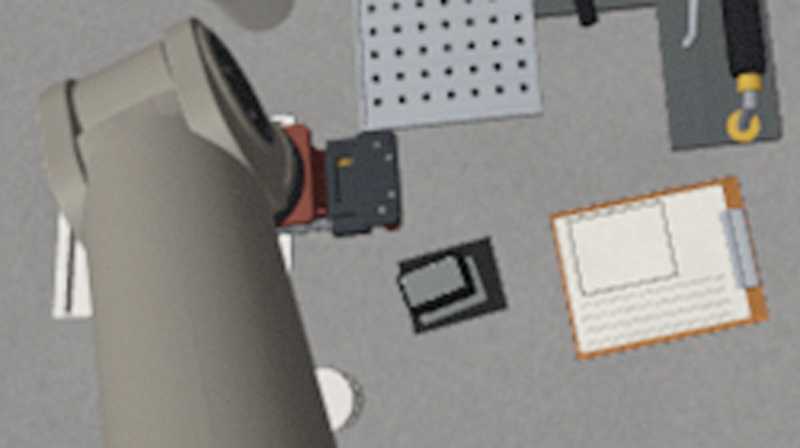

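Run:
```python
from tools import *
T=np.load('/tmp/top0.npz');im=T['im'];c=cam('top')
cv2.imwrite('pics/e1.png',cv2.resize(im[250:290,195:245],None,fx=14,fy=14,interpolation=cv2.INTER_CUBIC)[:,:,::-1])
S=np.load('/tmp/side0.npz')['im']
cv2.imwrite('pics/e2.png',cv2.resize(S[175:230,200:255],None,fx=10,fy=10,interpolation=cv2.INTER_CUBIC)[:,:,::-1])
```

```text
(no output)
```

View pics/e1.png

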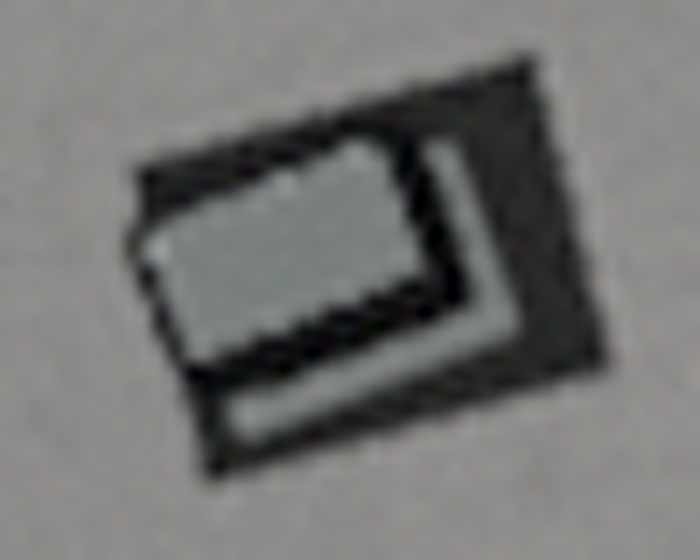

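View pics/e2.png

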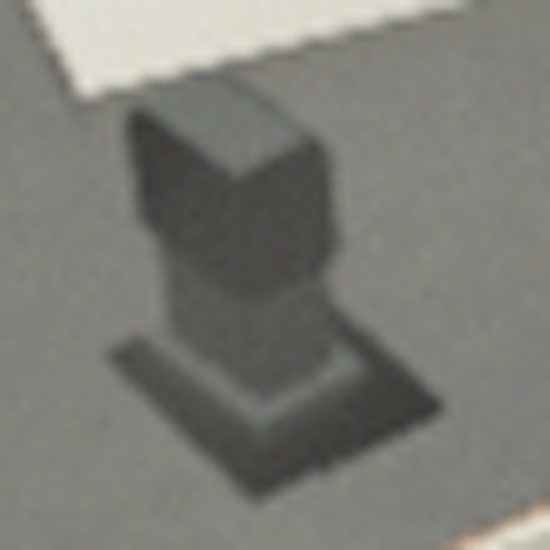

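Run:
```python
from tools import *
c=cam('top')
def f(n,pts,z,s=14,o=(195,250)):
    q=np.array([onplane(c,(u+.5)/s-.5+o[0],(v+.5)/s-.5+o[1],z) for u,v in pts])[:,:2]
    e=np.roll(q,-1,0)-q
    print(n,'c',np.round(q.mean(0),1),np.round(q).tolist(),'len',np.round(np.linalg.norm(e,axis=1)),'ang',np.round(np.degrees(np.arctan2(e[:,1],e[:,0])),1))
f('head',[(145,240),(378,140),(422,268),(195,365)],96)
f('pad',[(135,165),(535,55),(608,370),(210,480)],4)
f('footlong',[(235,430),(518,322)],14); f('footshort',[(440,135),(518,322)],14)
```

```text
head c [420.1 129.1] [[425.0, 155.0], [439.0, 110.0], [415.0, 104.0], [402.0, 147.0]] len [46. 25. 45. 25.] ang [ -73.  -165.8  106.8   17.4]
pad c [425.  125.4] [[451.0, 171.0], [464.0, 89.0], [399.0, 80.0], [387.0, 161.0]] len [83. 65. 81. 65.] ang [ -80.9 -172.    99.     9.1]
footlong c [402.5 124.9] [[395.0, 154.0], [410.0, 96.0]] len [59. 59.] ang [-75.5 104.5]
footshort c [429.2 102.4] [[448.0, 109.0], [410.0, 96.0]] len [40. 40.] ang [-162.4   17.6]
```

```bash
python3 -c "
from tools import *
go(420.5,129.5,150,106.3)"
```

```text
50.27 [476.9 211.4 185.3] [-0.004  3.136  0.01 ] F [0.5 0.6 0.1] w 77.5 q [-0.85  0.29  0.38  2.   -0.14  0.87  1.18]
shift tool now [ 56.8 -82.   34.5] after turn [ 77.1 -62.8  35.3] turn [  0.33   0.35 -16.16]
```

Emit:
arm_command(motion=[[-1,12,-15,0,0,0,-5.5],[-1,13,-18,0,0,0,-5.5],[-1,13,-15,5,0,0,-5],[-1,6,-6,10,0,0,0],[-1,0,0,0,0,0,0]], grip_force=50)

```text
t: 50.68
eef_pos: [439.5, 160.9, 168.9]
tcp_rot: [-0.479, 3.097, 0.014]
ft_force: [-0.9, -0.5, -0.5]
width: 88.0
```

```bash
python3 -c "
from tools import *
go(420.5,129.5,110,106.3)"
```

```text
50.68 [439.5 160.9 168.9] [-0.479  3.097  0.014] F [-0.9 -0.5 -0.5] w 88.0 q [-0.77  0.22  0.33  2.13 -0.11  0.8   1.51]
shift tool now [ 28.2 -24.6  58.5] after turn [ 27.1 -24.8  58.9] turn [0.42 0.53 1.28]
```

Emit:
arm_command(motion=[[-1,20,-18,0,0.4,0.5,1.2],[-1,6,-6,0,0,0,0],[-1,0,0,8,0,0,0],[-1,0,0,8,0,0,0],[-1,0,0,0,0,0,0]])

```text
t: 51.1
eef_pos: [424.2, 138.4, 152.2]
tcp_rot: [-0.458, 3.104, 0.005]
ft_force: [-0.8, 0.0, 0.1]
width: 88.0
```

```bash
python3 -c "
from tools import *
go(420.5,129.5,120,106.3)
look('side',(180,130,300,250),5,'e3')"
```

```text
51.1 [424.2 138.4 152.2] [-0.458  3.104  0.005] F [-0.8  0.   0.1] w 88.0 q [-0.75  0.22  0.34  2.19 -0.11  0.75  1.52]
shift tool now [ 6.3 -7.5 32.2] after turn [ 6.1 -7.5 32.2] turn [0.13 0.26 0.5 ]
```

View pics/e3.png

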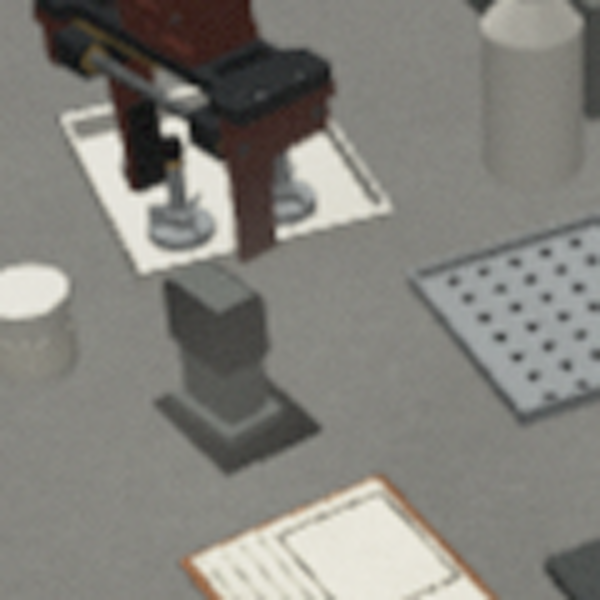

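Emit:
arm_command(motion=[[-1,6,-8,0,0,0,0.5],[-1,0,0,15,0,0,0],[-1,0,0,12,0,0,0],[-1,0,0,0,0,0,0]])

```text
t: 51.48
eef_pos: [423.0, 130.4, 125.3]
tcp_rot: [-0.447, 3.102, 0.006]
ft_force: [0.1, 0.8, 0.4]
width: 88.0
```

```bash
python3 -c "
from tools import *
go(420.5,129.5,74,106.3)
look('side',(180,130,300,250),5,'e4')"
```

```text
51.48 [423.  130.4 125.3] [-0.447  3.102  0.006] F [0.1 0.8 0.4] w 88.0 q [-0.73  0.26  0.34  2.22 -0.14  0.68  1.56]
shift tool now [ 3.  -0.3 51.3] after turn [ 2.6 -0.2 51.3] turn [0.14 0.44 0.09]
```

View pics/e4.png

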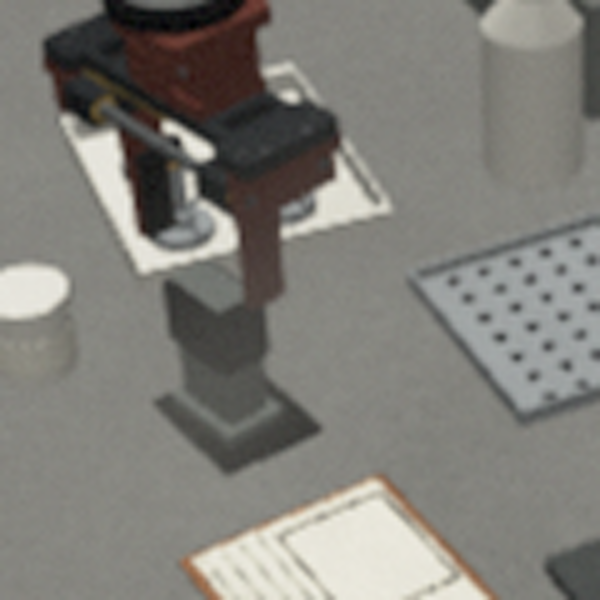

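Emit:
arm_command(motion=[[-1,3,0,10,0,0.4,0],[-1,0,0,18,0,0,0],[-1,0,0,14,0,0,0],[-1,0,0,6,0,0,0],[-1,0,0,0,0,0,0]])

```text
t: 51.95
eef_pos: [422.4, 130.5, 77.8]
tcp_rot: [-0.446, 3.105, 0.007]
ft_force: [0.2, 0.6, -0.2]
width: 87.7
```

```bash
python3 -c "
from tools import *
go(420.5,129.5,73,106.3)"
```

```text
51.95 [422.4 130.5  77.8] [-0.446  3.105  0.007] F [ 0.2  0.6 -0.2] w 87.7 q [-0.69  0.35  0.3   2.25 -0.2   0.56  1.62]
shift tool now [ 2.1 -0.5  4.8] after turn [ 2.1 -0.5  4.8] turn [0.23 0.3  0.05]
```

Emit:
arm_command(motion=[[-1,2,0,5,0,0,0],[0.9,0,0,2,0,0,0],[0.9,0,0,0,0,0,0],[0.9,0,0,0,0,0,0],[0.9,0,0,0,0,0,0]])

```text
t: 52.37
eef_pos: [421.2, 130.2, 71.7]
tcp_rot: [-0.445, 3.103, 0.009]
ft_force: [-0.1, -0.0, -1.1]
width: 64.8
```

Emit:
arm_command(motion=[[0.9,0,0,0,0,0,0],[0.9,0,0,0,0,0,0],[0.9,0,0,0,0,0,0]])

```text
t: 52.62
eef_pos: [421.6, 130.5, 72.4]
tcp_rot: [-0.445, 3.102, 0.01]
ft_force: [-0.1, 0.1, -1.5]
width: 55.8
```

```bash
python3 -c "
from tools import *
go(420.5,129.5,73,106.3)
look('side',(180,130,300,250),5,'e5')"
```

```text
52.62 [421.6 130.5  72.4] [-0.445  3.102  0.01 ] F [-0.1  0.1 -1.5] w 55.8 q [-0.69  0.36  0.29  2.25 -0.21  0.54  1.62]
shift tool now [ 1.3 -0.6 -0.6] after turn [ 1.3 -0.6 -0.6] turn [0.29 0.49 0.04]
```

View pics/e5.png

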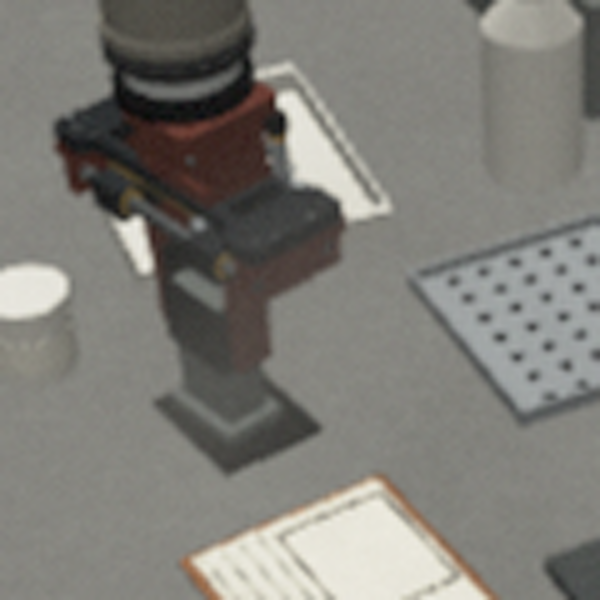

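Run:
```python
from tools import *
T=np.load('/tmp/top0.npz');im=T['im'];S=np.load('/tmp/side0.npz')['im']
cv2.imwrite('pics/f1.png',cv2.resize(im[230:295,248:323],None,fx=10,fy=9.2308 if 0 else 10,interpolation=cv2.INTER_CUBIC)[:600,:,::-1])
cv2.imwrite('pics/f2.png',cv2.resize(S[220:275,215:290],None,fx=10,fy=10,interpolation=cv2.INTER_CUBIC)[:,:,::-1])
```

```text
(no output)
```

View pics/f1.png

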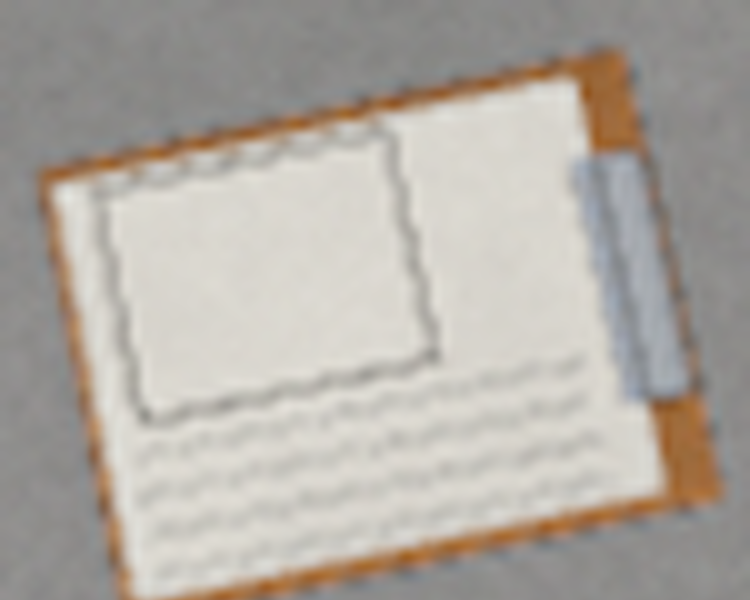

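View pics/f2.png

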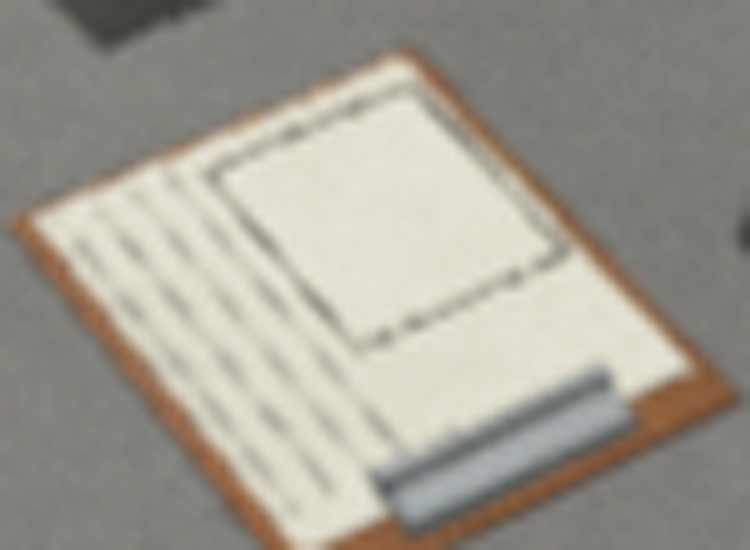

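Run:
```python
from tools import *
def f(n,cn,pts,z,s,o):
    c=cam(cn)
    q=np.array([onplane(c,(u+.5)/s-.5+o[0],(v+.5)/s-.5+o[1],z) for u,v in pts])[:,:2]
    e=np.roll(q,-1,0)-q
    print(n,'c',np.round(q.mean(0),1),np.round(q).tolist(),'len',np.round(np.linalg.norm(e,axis=1)),'ang',np.round(np.degrees(np.arctan2(e[:,1],e[:,0])),1))
f('box','top',[(102,188),(388,128),(434,356),(146,418)],5,10,(248,230))
f('card','top',[(42,175),(622,52),(718,495)],4,10,(248,230))
f('boxs','side',[(412,85),(568,252),(362,347),(212,175)],5,10,(215,220))
f('pads','side',[(110,350),(440,402)],4,10,(200,175))
go(439,-26,97,95.5)
```

```text
box c [441.2 -26. ] [[470.0, 18.0], [478.0, -64.0], [413.0, -70.0], [404.0, 12.0]] len [83. 65. 82. 66.] ang [ -84.5 -175.2   95.7    5.1]
card c [444.5 -80.7] [[476.0, 34.0], [492.0, -133.0], [366.0, -144.0]] len [168. 127. 209.] ang [ -84.4 -175.1   58.3]
boxs c [442.8 -25.2] [[471.0, 19.0], [479.0, -63.0], [415.0, -69.0], [406.0, 12.0]] len [83. 65. 82. 65.] ang [ -84.4 -174.5   95.9    6.4]
pads c [426.8 125.8] [[389.0, 161.0], [465.0, 91.0]] len [103. 103.] ang [-42.3 137.7]
52.67 [421.6 130.4  72.4] [-0.445  3.102  0.01 ] F [-0.1 -0.4 -1.6] w 55.8 q [-0.69  0.36  0.29  2.25 -0.21  0.54  1.62]
shift tool now [  27.1 -154.9  -25.6] after turn [  -2.3 -157.4  -24.6] turn [ 0.33  0.46 10.84]
```

Emit:
arm_command(motion=[[0.9,0,0,-10,0,0,0],[0.9,0,0,-15,0,0,0],[0.9,0,0,-5,0,0,0],[0.9,0,0,0,0,0,0]])

```text
t: 53.0
eef_pos: [420.7, 129.8, 104.3]
tcp_rot: [-0.445, 3.104, 0.008]
ft_force: [-0.3, 0.1, -0.9]
width: 55.6
```

```bash
python3 -c "
from tools import *
go(442,-25.5,97,95.4)
look('side',(180,130,300,250),5,'e6')"
```

```text
53.0 [420.7 129.8 104.3] [-0.445  3.104  0.008] F [-0.3  0.1 -0.9] w 55.6 q [-0.72  0.3   0.33  2.24 -0.17  0.62  1.59]
shift tool now [  23.3 -155.     6.5] after turn [  -6.6 -156.6    7.3] turn [ 0.29  0.35 10.92]
```

View pics/e6.png

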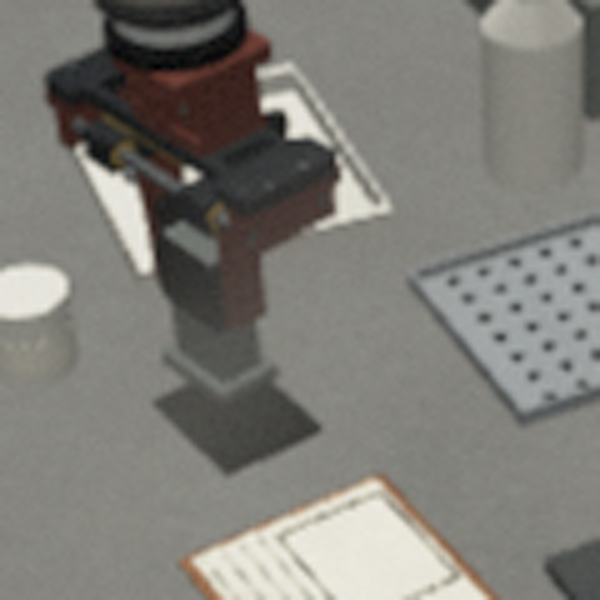

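Emit:
arm_command(motion=[[0.9,3,-25,0,0,0,5.4],[0.9,0,-30,0,0,0,5.4],[0.9,0,-32,0,0,0,0],[0.9,0,-28,0,0,0,0],[0.9,0,-14,0,0,0,0]])

```text
t: 53.47
eef_pos: [438.5, 2.6, 102.5]
tcp_rot: [-0.155, 3.131, 0.013]
ft_force: [-0.0, -0.5, -0.9]
width: 55.8
```

```bash
python3 -c "
from tools import *
go(442,-25.5,97,95.4)"
```

```text
53.47 [438.5   2.6 102.5] [-0.155  3.131  0.013] F [-0.  -0.5 -0.9] w 55.8 q [-0.49  0.3   0.4   2.25 -0.22  0.62  1.75]
shift tool now [ -0.7 -28.4   5.3] after turn [ -0.9 -28.4   5.5] turn [0.45 0.43 0.28]
```

Emit:
arm_command(motion=[[0.9,-1,-18,0,0.4,0.4,0.2],[0.9,0,-5,0,0,0,0],[0.9,0,0,0,0,0,0]])

```text
t: 53.72
eef_pos: [440.9, -25.0, 101.4]
tcp_rot: [0.14, -3.137, 0.001]
ft_force: [-0.3, -0.1, -2.2]
width: 55.8
```

```bash
python3 -c "
from tools import *
go(442,-25.5,85,95.4)"
```

```text
53.72 [440.9 -25.  101.4] [ 1.400e-01 -3.137e+00  1.000e-03] F [-0.3 -0.1 -2.2] w 55.8 q [-0.44  0.32  0.41  2.24 -0.21  0.63  1.79]
shift tool now [-1.1 -0.6 16.4] after turn [-1.1 -0.6 16.4] turn [-0.03 -0.06 -0.3 ]
```

Now descend to about 78, with the foot about 5 mm above the card, and look.

Emit:
arm_command(motion=[[0.9,-1,-1,10,0,0,-0.3],[0.9,0,0,9,0,0,0],[0.9,0,0,2,0,0,0],[0.9,0,0,0,0,0,0]])

```text
t: 54.05
eef_pos: [441.4, -22.6, 77.4]
tcp_rot: [0.155, -3.136, -0.001]
ft_force: [-0.5, -0.3, -0.6]
width: 55.9
```

```bash
python3 -c "
from tools import *
go(442,-25.5,73.4,95.4)
look('side',(205,180,305,280),6,'f3')"
```

```text
54.05 [441.4 -22.6  77.4] [ 1.550e-01 -3.136e+00 -1.000e-03] F [-0.5 -0.3 -0.6] w 55.9 q [-0.41  0.37  0.38  2.25 -0.25  0.57  1.83]
shift tool now [-0.3 -2.9  4. ] after turn [-0.3 -2.9  4. ] turn [ 0.06 -0.11  0.26]
```

View pics/f3.png

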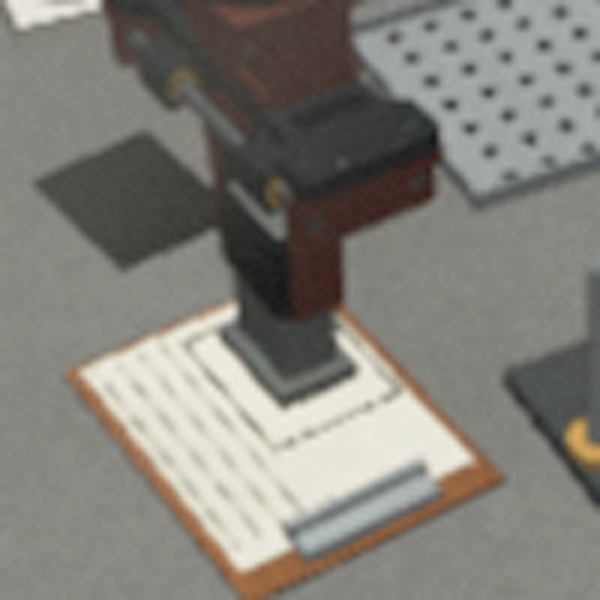

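Run:
```python
from tools import *
c=cam('side')
def w(u,v,z): return onplane(c,(u+.5)/6-.5+205,(v+.5)/6-.5+180,z)[:2]
pts=[w(288,406,9),w(356,365,9),w(222,335,9)]
print(np.round(pts,1)); a=np.radians(5.4); Rm=np.array([[np.cos(a),-np.sin(a)],[np.sin(a),np.cos(a)]])
print([np.round(p-Rm@np.array(o),1) for p,o in zip(pts,[(-21,-30),(21,-30),(-21,30)])])
print('boxcorner',np.round(w(278,447,5)),np.round(w(400,393,5)),np.round(w(190,340,5)))
for o in [(-33,-42),(33,-42),(-33,42)]: print(np.round(np.array([442,-25.5])+Rm@np.array(o)))
```

```text
[[428.7 -51.1]
 [467.1 -41.7]
 [421.7   6.3]]
[array([446.7, -19.3]), array([443.4, -13.8]), array([445.5, -21.6])]
boxcorner [415. -69.] [478. -64.] [409.  14.]
[413. -70.]
[479. -64.]
[405.  13.]
```

Emit:
arm_command(motion=[[0.9,2,-5,-1,0,0,0],[0.9,0,0,0,0,0,0]])

```text
t: 54.27
eef_pos: [439.5, -27.0, 78.2]
tcp_rot: [0.159, -3.134, -0.002]
ft_force: [-0.2, -0.2, -1.9]
width: 55.9
```

```bash
python3 -c "
from tools import *
go(439.5,-28,73.4,95.4)
look('side',(205,180,305,280),6,'f4')"
```

```text
54.27 [439.5 -27.   78.2] [ 1.590e-01 -3.134e+00 -2.000e-03] F [-0.2 -0.2 -1.9] w 55.9 q [-0.4   0.36  0.39  2.25 -0.25  0.57  1.84]
shift tool now [ 0.  -1.   4.8] after turn [ 0.1 -1.   4.8] turn [ 0.07 -0.18  0.41]
```

View pics/f4.png

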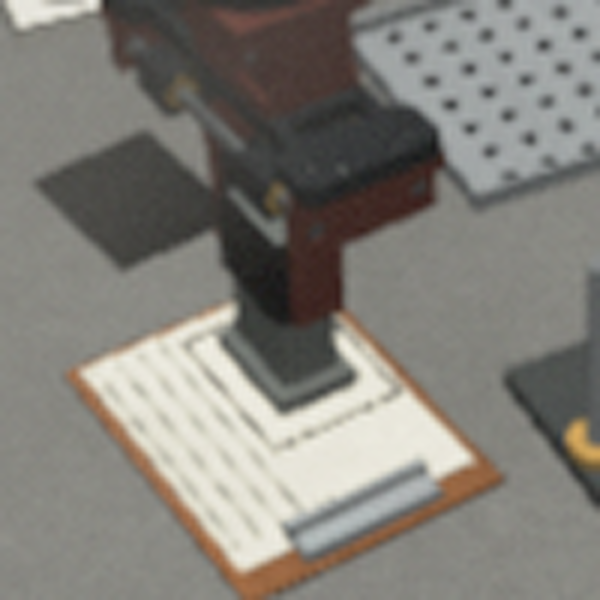

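Emit:
arm_command(motion=[[0.9,0,-1,4,0,0,0.4],[0.9,0,0,2,0,0,0],[0.9,0,0,0,0,0,0]])

```text
t: 54.57
eef_pos: [440.4, -27.5, 72.7]
tcp_rot: [0.147, -3.137, -0.003]
ft_force: [-1.5, 0.4, 3.8]
width: 55.8
```

```bash
python3 -c "
from tools import *
go(439.5,-28,57.4,95.4)
look('side',(205,180,305,280),6,'f5')"
```

```text
54.57 [440.4 -27.5  72.7] [ 1.470e-01 -3.137e+00 -3.000e-03] F [-1.5  0.4  3.8] w 55.8 q [-0.4   0.37  0.38  2.25 -0.26  0.56  1.85]
shift tool now [ 1.  -0.5 15.3] after turn [ 1.  -0.5 15.3] turn [ 0.12 -0.05 -0.03]
```

View pics/f5.png

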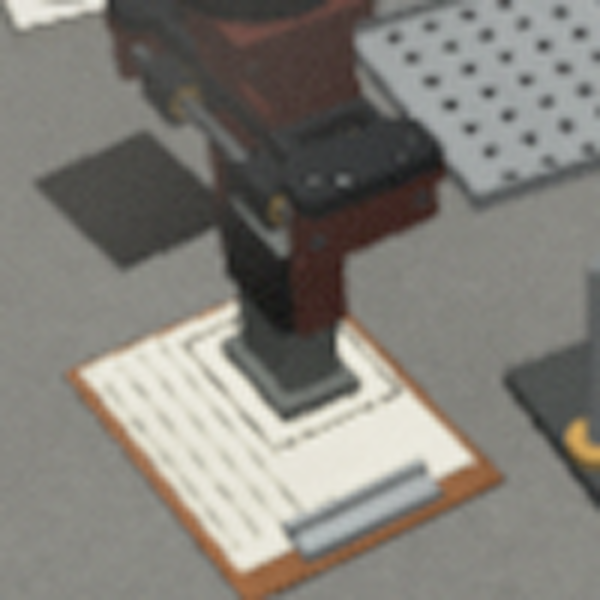

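Run:
```python
from tools import *
c=cam('side')
def w(u,v,z): return onplane(c,(u+.5)/6-.5+205,(v+.5)/6-.5+180,z)[:2]
a=np.radians(5.4); Rm=np.array([[np.cos(a),-np.sin(a)],[np.sin(a),np.cos(a)]])
for p,o in [(w(290,420,5),(-21,-30)),(w(360,385,5),(21,-30)),(w(225,350,5),(-21,30))]: print(np.round(Rm.T@(p-[442,-25.5]),1),np.round(p-Rm@np.array(o),1))
```

```text
[-17.6 -28.8] [445.3 -24. ]
[ 20.2 -27.1] [440.9 -22.7]
[-19.2  27.8] [444.  -27.5]
```

Emit:
arm_command(motion=[[0.9,1,0,8,0,0,0],[0.9,0,0,7,0,0,0],[0.9,0,0,3,0,0,0]])

```text
t: 54.87
eef_pos: [440.8, -27.8, 56.5]
tcp_rot: [-0.145, 3.136, 0.005]
ft_force: [-16.2, 0.8, 68.5]
width: 56.1
```

Emit:
arm_command(motion=[[0.9,0,0,0,0,0,0],[0.9,0,0,0,0,0,0]])

```text
t: 55.03
eef_pos: [440.7, -28.0, 57.6]
tcp_rot: [-0.143, 3.137, 0.008]
ft_force: [-3.2, 1.7, 7.8]
width: 55.9
```

Emit:
arm_command(motion=[[0.9,0,0,1.5,0,0,0],[0.9,0,0,1,0,0,0],[0.9,0,0,1,0,0,0],[0.9,0,0,1,0,0,0]])

```text
t: 55.37
eef_pos: [440.8, -28.1, 57.0]
tcp_rot: [-0.139, 3.137, 0.014]
ft_force: [-6.5, 0.5, 18.9]
width: 55.9
```

```bash
python3 -c "
from tools import *
st()
look('side',(205,180,305,280),6,'f6')"
```

```text
55.37 [440.8 -28.1  57. ] [-0.139  3.137  0.014] F [-6.5  0.5 18.9] w 55.9 q [-0.37  0.41  0.35  2.26 -0.3   0.52  1.88]
```

View pics/f6.png

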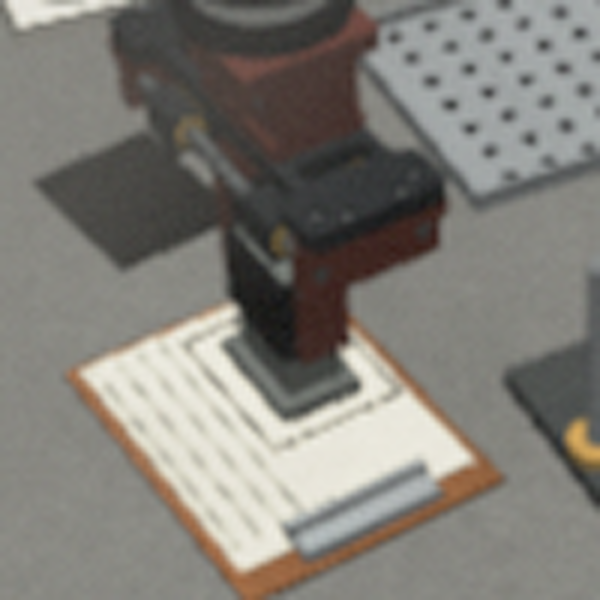

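Emit:
arm_command(motion=[[0.9,0,0,-8,0,0,0],[0.9,0,0,-12,0,0,0],[0.9,0,0,-15,0,0,0],[0.9,0,0,-10,0,0,0],[0.9,0,0,0,0,0,0]])

```text
t: 55.83
eef_pos: [442.0, -28.6, 104.4]
tcp_rot: [-0.137, 3.134, 0.015]
ft_force: [0.8, -0.4, -1.3]
width: 55.5
```

```bash
python3 -c "
from tools import *
go(425,125,100,99)
look('side',(205,180,305,280),6,'f7')"
```

```text
55.83 [442.  -28.6 104.4] [-0.137  3.134  0.015] F [ 0.8 -0.4 -1.3] w 55.5 q [-0.42  0.31  0.41  2.23 -0.22  0.63  1.81]
shift tool now [  3.5 154.5   5.8] after turn [ -7.2 154.4   4.4] turn [ 0.52  0.3  -3.98]
```

View pics/f7.png

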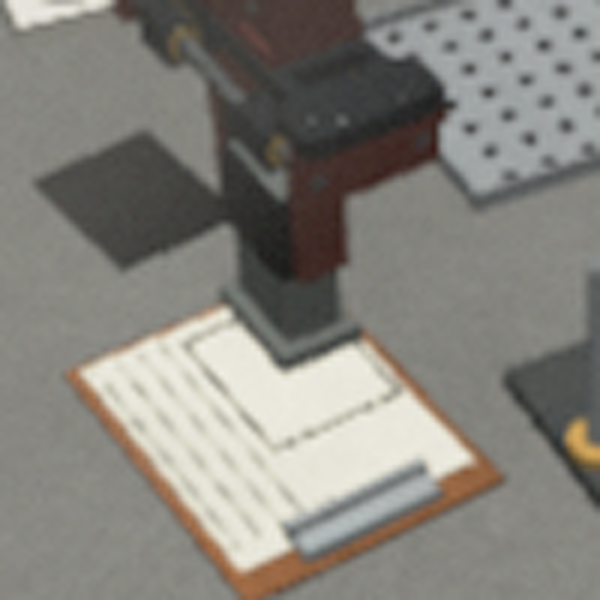

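Emit:
arm_command(motion=[[0.9,0,28,0,0.5,0.3,-4],[0.9,-1,32,0,0,0,0],[0.9,-1,34,0,0,0,0],[0.9,-1,26,0,0,0,0],[0.9,-1,12,0,0,0,0]])

```text
t: 56.3
eef_pos: [426.5, 103.5, 101.2]
tcp_rot: [0.237, -3.132, 0.003]
ft_force: [0.1, -0.6, -1.4]
width: 55.8
```

```bash
python3 -c "
from tools import *
go(425,125,85,99)"
```

```text
56.3 [426.5 103.5 101.2] [ 2.370e-01 -3.132e+00  3.000e-03] F [ 0.1 -0.6 -1.4] w 55.8 q [-0.69  0.31  0.37  2.24 -0.18  0.62  1.53]
shift tool now [-1.8 21.5 16.1] after turn [-1.9 21.4 16.2] turn [-0.12 -0.03 -0.35]
```

Emit:
arm_command(motion=[[0.9,-1,14,0,0,0,-0.3],[0.9,0,4,0,0,0,0],[0.9,0,0,8,0,0,0],[0.9,0,0,8,0,0,0],[0.9,0,0,0,0,0,0]])

```text
t: 56.72
eef_pos: [422.7, 125.0, 80.6]
tcp_rot: [0.256, -3.128, 0.004]
ft_force: [-0.7, 0.1, -1.5]
width: 56.0
```

```bash
python3 -c "
from tools import *
go(425,125,72,99)
look('side',(180,130,300,250),5,'f8')"
```

```text
56.72 [422.7 125.   80.6] [ 0.256 -3.128  0.004] F [-0.7  0.1 -1.5] w 56.0 q [-0.72  0.35  0.34  2.24 -0.21  0.58  1.51]
shift tool now [-2.3 -0.3  8.6] after turn [-2.3 -0.3  8.6] turn [-0.15 -0.2   0.37]
```

View pics/f8.png

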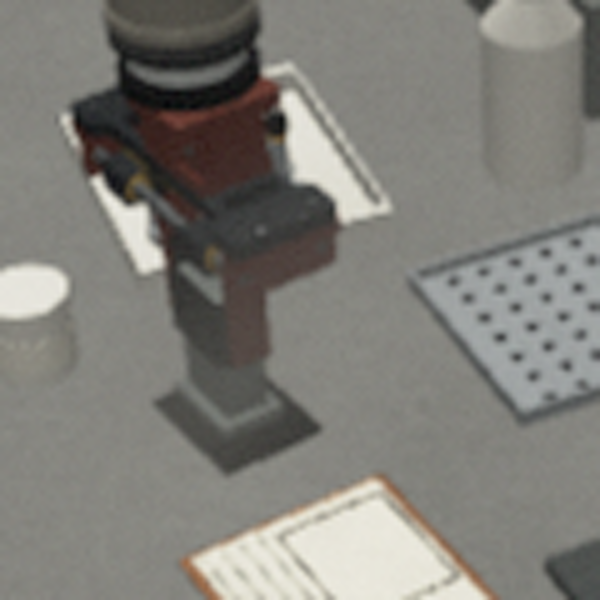

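Well over the pad. Set it down.

Emit:
arm_command(motion=[[0.9,-2,-1,5,0,0,0.3],[0.9,0,0,3,0,0,0],[0.9,0,0,1.5,0,0,0],[0.9,0,0,0,0,0,0]])

```text
t: 57.1
eef_pos: [425.6, 121.6, 70.5]
tcp_rot: [0.238, -3.129, 0.004]
ft_force: [-1.8, 1.2, 3.7]
width: 55.9
```

Emit:
arm_command(motion=[[0.9,0,0,-1.5,0,0,0],[0.9,0,0,0,0,0,0]])

```text
t: 57.27
eef_pos: [425.9, 121.5, 72.4]
tcp_rot: [0.237, -3.129, 0.004]
ft_force: [-0.3, 0.2, -1.6]
width: 55.7
```

Emit:
arm_command(motion=[[-0.6,0,0,0,0,0,0],[-1,0,0,0,0,0,0],[-1,0,0,0,0,0,0],[-1,0,0,0,0,0,0],[-1,0,0,0,0,0,0]])

```text
t: 57.68
eef_pos: [426.6, 120.8, 72.9]
tcp_rot: [0.236, -3.131, 0.005]
ft_force: [-0.1, -0.2, 0.3]
width: 85.5
```

```bash
python3 -c "
from tools import *
go(425,125,72,99)
look('side',(180,130,300,250),5,'f9')"
```

```text
57.68 [426.6 120.8  72.9] [ 0.236 -3.131  0.005] F [-0.1 -0.2  0.3] w 85.5 q [-0.7   0.37  0.33  2.24 -0.22  0.56  1.52]
shift tool now [1.  4.4 0.9] after turn [1.  4.4 0.9] turn [-0.16 -0.09 -0.37]
```

View pics/f9.png

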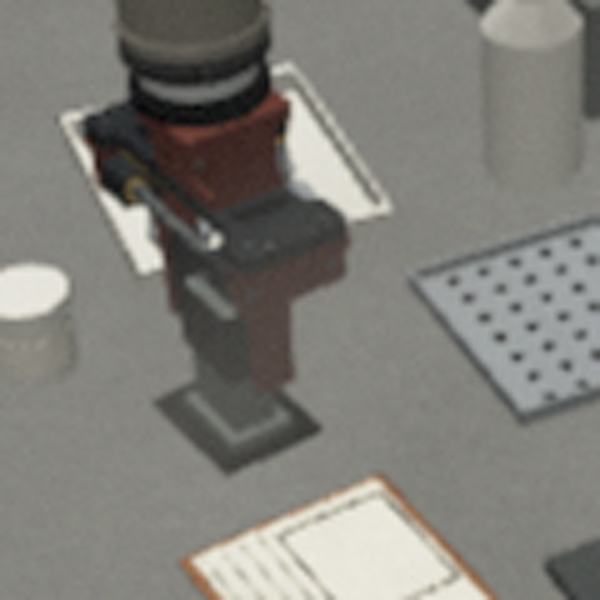

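Released, and the foot is centred on the pad. Now up and away.

Emit:
arm_command(motion=[[-1,0,0,-15,0,0,0],[-1,0,0,-30,0,0,0],[-1,0,0,-36,0,0,0],[-1,0,0,-36,0,0,0],[-1,0,0,-30,0,0,0]])

```text
t: 58.15
eef_pos: [422.4, 118.8, 219.3]
tcp_rot: [0.234, -3.117, 0.018]
ft_force: [1.0, 1.0, -0.3]
width: 88.0
```

Emit:
arm_command(motion=[[-1,-10,-30,0,0,0,0],[-1,-10,-36,0,0,0,0],[-1,-10,-36,0,0,0,0],[-1,-10,-36,0,0,0,0],[-1,0,-36,0,0,0,0]])

```text
t: 58.57
eef_pos: [495.4, -41.8, 229.0]
tcp_rot: [-0.268, 3.129, -0.003]
ft_force: [1.1, 0.5, -0.5]
width: 88.0
```

Emit:
arm_command(motion=[[-1,0,-38,0,0,0,0],[-1,0,-38,0,0,0,0],[-1,0,-38,0,0,0,0],[-1,0,-20,0,0,0,0],[-1,0,0,0,0,0,0]])

```text
t: 58.98
eef_pos: [518.3, -188.5, 230.0]
tcp_rot: [-0.256, 3.128, -0.01]
ft_force: [-0.7, -0.2, 0.7]
width: 87.8
```

```bash
python3 -c "
from tools import *
st()
look('side',(150,80,400,267),3.2,'z1'); im,d=look('top',(80,140,330,320),3.2,'z2')"
```

```text
58.98 [ 518.3 -188.5  230. ] [-0.256  3.128 -0.01 ] F [-0.7 -0.2  0.7] w 87.8 q [-0.26  0.31  0.62  1.9  -0.21  0.99  2.18]
```

View pics/z1.png

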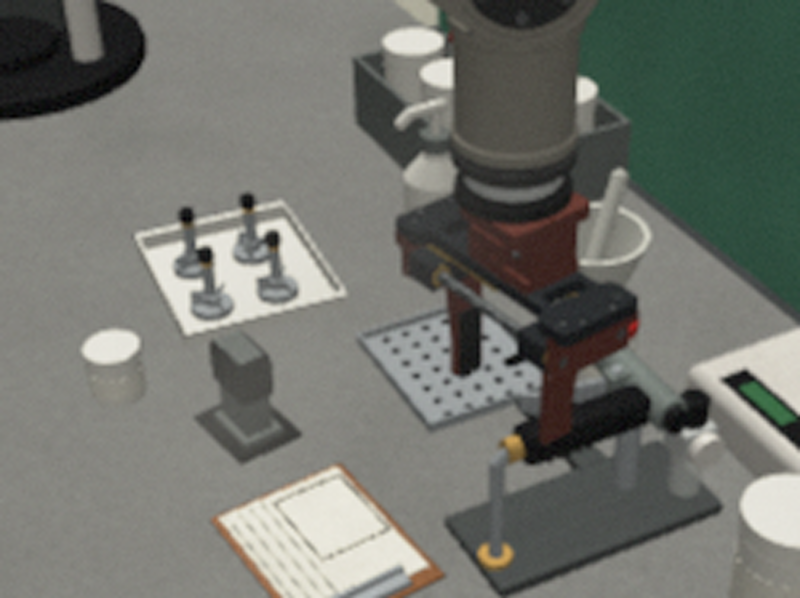

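View pics/z2.png

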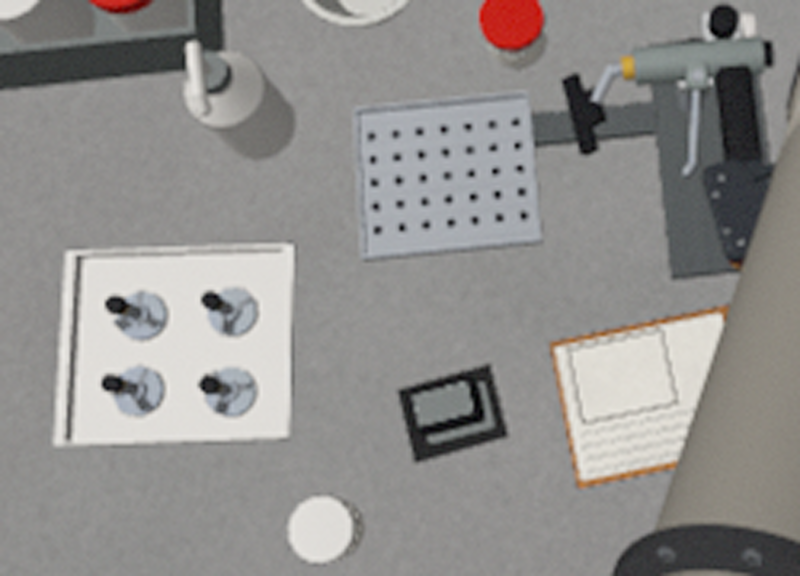

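```bash
python3 -c "
from h import *
st(); print(robot.finish_job())"
```

```text
59.08 [ 518.2 -184.4  229.6] [-0.261  3.128 -0.006] F [-0.7 -0.4 -0.7] w 87.4 q [-0.27  0.31  0.61  1.9  -0.21  0.99  2.17]
the job is handed in; nothing more can be done
None
```

The whole job was carried out in the order asked and handed in at about 59 s of the 210 s allowed; the hand-in gives no verdict.

- **Tools to the blow-off tray:** all four steel tools were moved from the mat and stood in the tray. The yellow and purple look-alikes were not touched.
- **Blow-off:** I squeezed the trigger against the back of the grip. At 6 N it stopped at 49 mm (the pressure point) for about 1 s. With more force it reached 41 mm (fully in) for about 2 s, and then I released it.
- **Tools to the clean tray:** the last top and side pictures show all four standing inside the white tray.
- **Stamp:** I stood it squarely in the printed box, within about 3 mm of the centre. I pressed it about 16.5 mm to the stop for roughly half a second and set it back upright on its pad. The last pictures show it centred there.

**Checks that were less clean:**
- The wrist force peaked at about 68 N as the stamp reached its stop, more than I intended but under the 120 N limit.
- Some tool set-downs touched with about 15–24 N.
- No ink mark can be seen on the card in the pictures, so the stamping is judged from travel and force only.
- In the last pictures, the other things in view had not visibly moved. The mat end of the bench was not in them, so the look-alikes and spatula were not rechecked at the end.

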